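# Clamp, load and start the vial mixer

## Task

Get the vial mixer running: its rotor was refitted after cleaning and the clamp nut down the hub is still loose, so take the dust cap off the hub, turn the nut clockwise to its stop with the long socket key, put the key back upright in its stand and close the hub with its cap again. Stand every small white screw-cap vial from beside the mixer upright in a rotor cup, one to a cup, spread so that the rotor is balanced (two opposite each other, three in every second cup, four as two opposite pairs). Only when all that is done press, one after another, the leftmost of its three square keys (wake), the rightmost square one (long cycle) and then the round start key; do not press the middle square key, and leave the other things on the bench where they are.

Things in the scene. Friction and masses are not known exactly. Their poses are not given: they have to be found in the camera images.
- mixer: White bench mixer, 262 x 200 mm, fixed. Origin on the bench under the rotor axis, z up; its front (-x) carries a raised key console (top at z 86 mm); deck at z 58 mm. On the axis stands the hub: a vertical bore of 33 mm diameter, mouth at z 98 mm (level with the cup rims), floor at z 16 mm, outer diameter 45 mm. The six-cup rotor is stiff to turn (0.9 N m) and stays where it is.
- cup0 (a point): Centre of the floor of rotor cup 0 (of six open cups, numbered counter-clockwise from above, 60 mm from the rotor axis, 60 degrees apart; cup 3 is opposite). Inner diameter 43 mm, 28 mm deep, outer diameter 49 mm.
- cup1 (a point): Centre of the floor of rotor cup 1 (of six open cups, numbered counter-clockwise from above, 60 mm from the rotor axis, 60 degrees apart; cup 4 is opposite). Inner diameter 43 mm, 28 mm deep, outer diameter 49 mm.
- cup2 (a point): Centre of the floor of rotor cup 2 (of six open cups, numbered counter-clockwise from above, 60 mm from the rotor axis, 60 degrees apart; cup 5 is opposite). Inner diameter 43 mm, 28 mm deep, outer diameter 49 mm.
- cup3 (a point): Centre of the floor of rotor cup 3 (of six open cups, numbered counter-clockwise from above, 60 mm from the rotor axis, 60 degrees apart; cup 0 is opposite). Inner diameter 43 mm, 28 mm deep, outer diameter 49 mm.
- cup4 (a point): Centre of the floor of rotor cup 4 (of six open cups, numbered counter-clockwise from above, 60 mm from the rotor axis, 60 degrees apart; cup 1 is opposite). Inner diameter 43 mm, 28 mm deep, outer diameter 49 mm.
- cup5 (a point): Centre of the floor of rotor cup 5 (of six open cups, numbered counter-clockwise from above, 60 mm from the rotor axis, 60 degrees apart; cup 2 is opposite). Inner diameter 43 mm, 28 mm deep, outer diameter 49 mm.
- nut_top (a point): Top of the square steel clamp nut at the bottom of the bore, on the axis; x and y axes square to the nut's flats. 14 mm across flats, 15 mm high (the upper 4 mm narrowed to 10.5 mm as a lead-in; a 7 mm wide spindle end stands 4 mm above this point). It turns but does not rise or sink.
- nut (a joint): How far the nut has been turned clockwise seen from above, rad: 6.5 is the hard stop (tight); starts between 0 and 1.0. Friction about 0.18 N m.
- socket_key: Long socket key, 200 mm, 0.26 kg, standing upright. Origin at the centre of its lower end, z along the key. Socket 28 mm diameter with a 16.5 mm square hole 20 mm deep, its flats square to x and y; 11 mm stem; black grip of 26 x 26 mm section from 150 to 198 mm above the origin, faces square to x and y (so it may be taken again every quarter turn).
- key_stand: Tool stand fixed to the bench: round 56 mm foot and an upright tube, mouth at 66 mm, 37 mm inner diameter, outer 44 mm. Origin on the bench at its centre. The key stands in it with its lower end 8 mm above the bench.
- vial_a: Closed white medicine vial with a white screw cap, 37 mm diameter, cap 39 mm diameter and about 20 mm high, 60 mm tall, 80 g, heavy at the foot. Origin at the centre of its underside, z up. May be absent.
- vial_b: Closed white medicine vial with a white screw cap, 37 mm diameter, cap 39 mm diameter and about 20 mm high, 62 mm tall, 80 g, heavy at the foot. Origin at the centre of its underside, z up. May be absent.
- vial_c: Closed white medicine vial with a white screw cap, 37 mm diameter, cap 39 mm diameter and about 20 mm high, 64 mm tall, 80 g, heavy at the foot. Origin at the centre of its underside, z up. May be absent.
- vial_d: Closed white medicine vial with a white screw cap, 37 mm diameter, cap 39 mm diameter and about 20 mm high, 66 mm tall, 80 g, heavy at the foot. Origin at the centre of its underside, z up. May be absent.
- key_wake_top (a point): Centre of the top of the leftmost (+y of the mixer) of three equal 18 mm square keys: wake. 95 mm above the bench; the four keys stand in a row along the mixer's y, 44 mm apart.
- key_long_top (a point): Centre of the top of the rightmost square key: long cycle.
- key_start_top (a point): Centre of the top of the round 25 mm key at the right end of the row (-y): start.
- key_wake (a joint): how far this console key is pressed, m: 0 free, 0.005 fully down (about 5 N); it springs back.
- key_short (a joint): The middle square key (short cycle, not to be pressed): how far this console key is pressed, m: 0 free, 0.005 fully down (about 5 N); it springs back.
- key_long (a joint): how far this console key is pressed, m: 0 free, 0.005 fully down (about 5 N); it springs back.
- key_start (a joint): how far this console key is pressed, m: 0 free, 0.005 fully down (about 5 N); it springs back.
- hub_cap: Black dust cap that closes the hub bore, 50 g. Origin at the centre of its lower end, z up: stem of 29 mm diameter, 20 mm long; flange of 40 mm diameter from 20 to 24.5 mm; round knob of 18 mm diameter from there to 44 mm. On the hub (loose fit, as at the start) its origin is 78 mm above the bench. It stands on its stem on a flat surface or in an empty cup.
- bottle_teal: Tablet bottle, 38 mm diameter, 68 mm tall, narrower cap, with a teal label; stands on the bench to the left of the vials; leave it. A filled basket and cartons up to 0.25 m tall stand beyond y = 0.27 and, left of the mixer, beyond x = 0.61.
Mind the look-alikes: they are no part of the job. Leave any blue or purple look-alike of the vial_d alone.

How it is judged:
By the outcome, as a careful person would: the job done as asked, in the order asked, and still so for the second after the job is handed in, with the robot touching nothing.
Of vial_a, vial_b, vial_c, vial_d only 2 to 4 are there at a start; the rules pass over those that are not, and their reading is None.
At some moment in a run one of vial_a, vial_b, vial_c, vial_d may be knocked a few centimetres aside while the robot is not near it.
It also fails if it takes over 210 s, if anything falls off the work surface, if the arm or the gripper's body presses on something with over 40 N, if the wrist force passes 120 N, or if a joint passes its speed limit or range.

## Robot

A 7-joint arm with a two-finger parallel gripper is mounted at the origin on a cart in front of the work surface, level with it; the furniture and walls round the work are solid. World frame = base frame: x ahead of the robot, y to its left, z up, the work surface at z = 0. Lengths are in m, angles in rad, forces in N, time in s.
With the tool pointing down it reaches from about 0.425 to 0.95 m from the base axis. Payload 16.7 kg.
Tool frame: the origin (TCP) lies midway between the tips of the shut fingers; the grasp point (between the pads) lies grasp_offset behind it (grasp_offset is the distance from the TCP to the grasp point, in m); z points along the fingers, y is the direction in which the jaws open and shut (so a half turn about z gives the same grasp; the last joint's range is limited). The gripper opens to 94 mm and grips with 3 to 60 N. Pads are 16 mm wide; open, the fingers measure 119 mm over their backs; the gripper's body (75 mm by 177 mm) begins 78 mm behind the grasp point.
Start: joints at [1.141, 0.426, 0.074, 1.606, -0.034, 1.111, -0.067], TCP at [0.187, -0.649, 0.171] pointing down, gripper open.
Joint ranges: [-2.85, 2.85], [-0.5, 2.14], [-1.23, 1.37], [0.21, 2.46], [-1.02, 4.16], [0.16, 2.05], [-2.73, 2.73]. Speed limits (rad/s): [1.89, 1.89, 2.39, 2.39, 3.01, 3.01, 3.01].

## Interface

Orientations are given as a unit quaternion [w, x, y, z].
In Python, from station import state, camera, close_job, grasp_offset gives the robot as it stands.
- The arm moves only by the tool jog_arm, never from a script. Its arguments are lists of equal length, an entry for each row: "jaw": the finger opening in mm, from 0 to 94; "offset": the shift along the tool's x, y, z in units of 40 mm (1.0 is 40 mm), a list of three; "rotation": the turn, a rotation vector about the tool's x, y, z in units of 10 degrees (1.0 is 10 degrees), a list of three. In form: {"jaw": [jaw, ...], "offset": [[x, y, z], ...], "rotation": [[ax, ay, az], ...]}. A call has 1 to 12 rows; each row shifts and turns the commanded pose from where the row before left it, along the tool's axes as they then stand; what a row does not reach is not made up. A row lasts 1/8 s, in which the tool goes at most 62.5 mm and 10.7 degrees, less where a joint would pass 70% of its speed; a pose out of reach is approached as far as the arm can. A call is refused whole if a number of a shift passes 1 or a number of a turn 1, either way. A call with a gripper value outside its range is refused whole. The fingers move at their own pace and stop on an object; "grip_force" is the grip in N (left out, the last holds). Time passes only in rows, so rows that do not move let the fingers close. It gives the time, the measured TCP pose, the force and the opening at its end, in the units of the state.
- state(): the state, without advancing time (a new reading comes with each control period).
- camera(name): name is "side" or "top" or "wrist"; returns a dict with "frame" (400x640x3 uint8, red, green, blue), "z_map" (400x640 float32, m along the optical axis (not along the pixel's ray), 0 where there is no reading), "intrinsics" (3x3 intrinsics, pixels), "D" ([k1, k2, p1, p2, k3] as OpenCV has them; the pictures are not rectified), "extrinsics" (4x4, takes a point from camera to world coordinates). Camera axes: x right, y up, looking along -z (the intrinsics and any distortion apply to the point x, -y, -z); pixel columns grow to the right and rows downward; lengths in m; the calibration is good to about 2 mm. A picture is of the moment at which its call begins.
- close_job(): hands the job in, once; it reports no verdict.
The state is a dict: "time": time; "joint_pos": joint angles; "joint_velocities": joint speeds; "joint_torque": joint torques, N m; "position": TCP position; "tool_rot": TCP orientation; "contact_force": force on the tool from outside, world axes, zero at the start; "torque": the same for the moment, N m; "gripper_width": opening from 0.0 (shut) to 1.0 (fully open).
Only numpy, scipy, OpenCV 4.12 (cv2) and the standard library are available. Lean on these libraries where they do the work, as an engineer would, in place of code of your own. Each camera call takes 0.05 s, during which the arm holds its last target.

## Working session

There is one attempt and no reset: what is moved stays moved. The work goes in short steps, Python scripts to look and compute and a tool call to move; the robot and the scene stay as the last step left them, time stands still between calls to the robot, and variables do not carry over. Pictures are saved under pics/ and viewed, and the job is handed in when it is done.

Besides the shell and the picture viewer there is one more tool, called after "Call:" in YAML: its name, and indented under it one key for each argument. jog_arm: Moves the arm, as the interface text tells. Its arguments: {"type":"object","properties":{"jaw":{"type":"array"},"offset":{"type":"array"},"rotation":{"type":"array"},"grip_force":{"type":"number"}},"required":["jaw","offset","rotation"]}

```bash
ls; mkdir -p pics; python3 - <<'E'
from station import state, camera, grasp_offset
import cv2,numpy as np
print(grasp_offset); s=state(); print(s)
for n in ["side","top","wrist"]:
    c=camera(n); cv2.imwrite(f"pics/{n}0.png",c["frame"][:,:,::-1]); print(n,c["intrinsics"],c["D"],c["extrinsics"],(c["z_map"]>0).mean())
E
```

```text
pics
0.0188
{'time': 0.0, 'joint_pos': array([ 1.14051088,  0.42670042,  0.07383698,  1.60658554, -0.03410846,
        1.11080369, -0.06708972]), 'joint_velocities': array([ 0.00125235, -0.00052186,  0.00105799,  0.00169049,  0.00086284,
        0.00049077,  0.00011272]), 'joint_torque': array([ 7.27807310e-04, -9.35842180e+01,  3.66684750e+00, -4.54204273e+01,
       -4.90807649e-02,  2.03015126e-02,  8.08440768e-05]), 'position': array([ 0.18689902, -0.64811911,  0.17020577]), 'tool_rot': array([-6.06550059e-04,  9.90161755e-01,  1.39926106e-01, -1.23957791e-04]), 'contact_force': array([-0.43101997, -0.14430376,  0.3795606 ]), 'torque': array([ 0.03938002, -0.0211557 , -0.02343988]), 'gripper_width': 0.9991371043443853}
side [[462.36192016   0.         321.26640002]
 [  0.         462.36192016 195.47659811]
 [  0.           0.           1.        ]] [-0.0284468  0.         0.         0.         0.       ] [[-0.12364783  0.61515922 -0.77864648 -0.46602274]
 [-0.99217361 -0.09039806  0.08613783  0.10613458]
 [-0.01739965  0.78320324  0.62152227  0.87899554]
 [ 0.          0.        
[... 228 characters left out ...]
  ] [[-1.08553483e-03  9.83761640e-01 -1.79476621e-01  3.37250075e-01]
 [-9.99983170e-01 -4.50190973e-05  5.80147150e-03 -1.60622498e-02]
 [ 5.69918524e-03  1.79479898e-01  9.83745132e-01  1.18173468e+00]
 [ 0.00000000e+00  0.00000000e+00  0.00000000e+00  1.00000000e+00]] 0.99612890625
wrist [[313.30412179   0.         321.46861042]
 [  0.         313.30412179 198.08663697]
 [  0.           0.           1.        ]] [-0.03236039  0.          0.          0.          0.        ] [[ 0.27651639  0.93104701  0.23809695  0.25508406]
 [-0.96100849  0.26819718  0.06732727 -0.62859702]
 [-0.00117207 -0.24743028  0.96890499  0.3842218 ]
 [ 0.          0.          0.          1.        ]] 0.99611328125
```

View pics/top0.png

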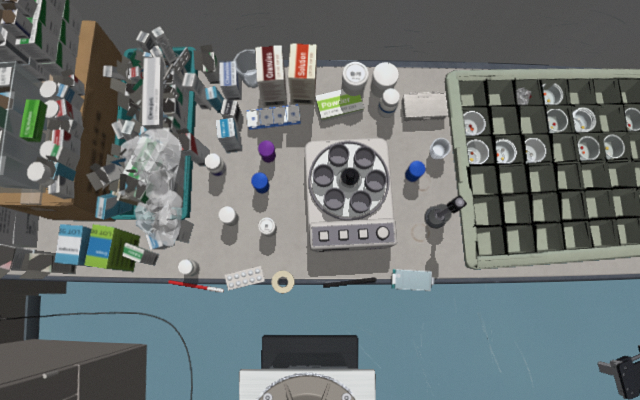

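View pics/side0.png

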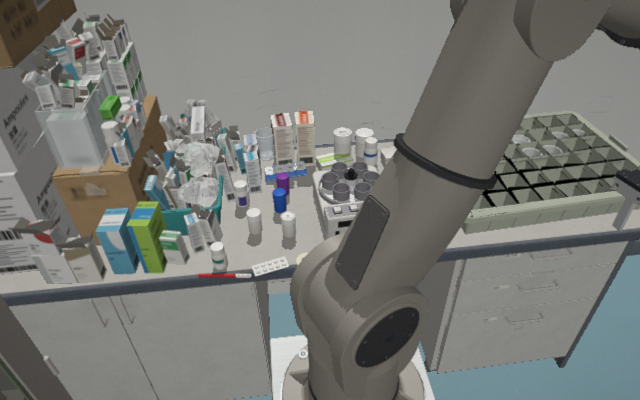

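View pics/wrist0.png

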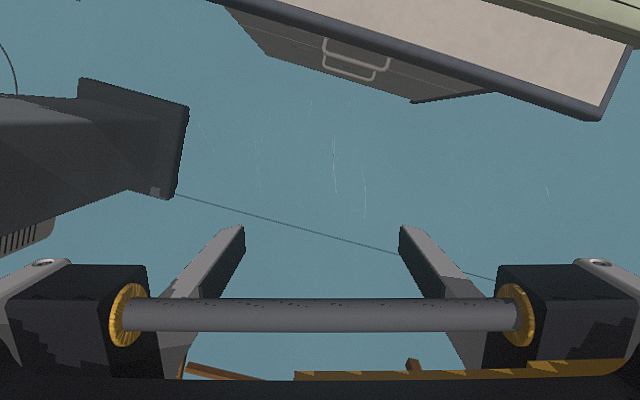

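```bash
python3 - <<'E'
import cv2
a=cv2.imread("pics/top0.png"); b=cv2.imread("pics/side0.png")
cv2.imwrite("pics/t1.png",cv2.resize(a[120:290,170:330],None,fx=4,fy=3.5,interpolation=2)[:600])
cv2.imwrite("pics/t2.png",cv2.resize(a[120:260,295:475],None,fx=4.2,fy=4.2,interpolation=2)[:600])
cv2.imwrite("pics/s1.png",cv2.resize(b[140:280,190:400],None,fx=3.8,fy=3.8,interpolation=2)[:600])
E
```

```text
(no output)
```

View pics/t1.png

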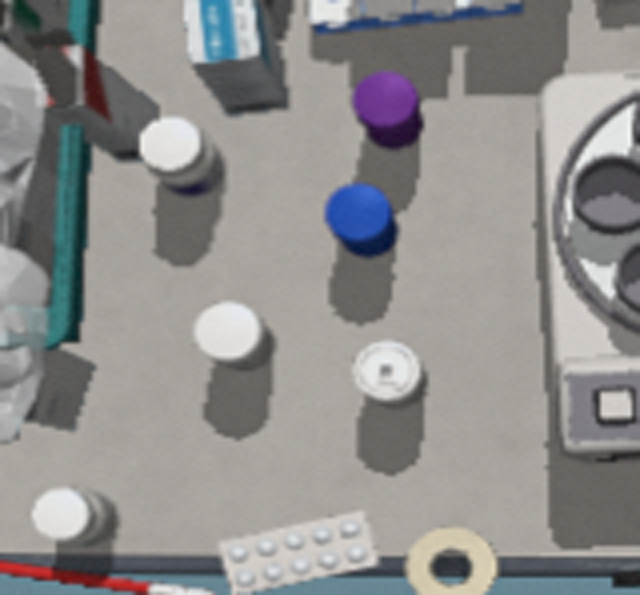

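View pics/t2.png

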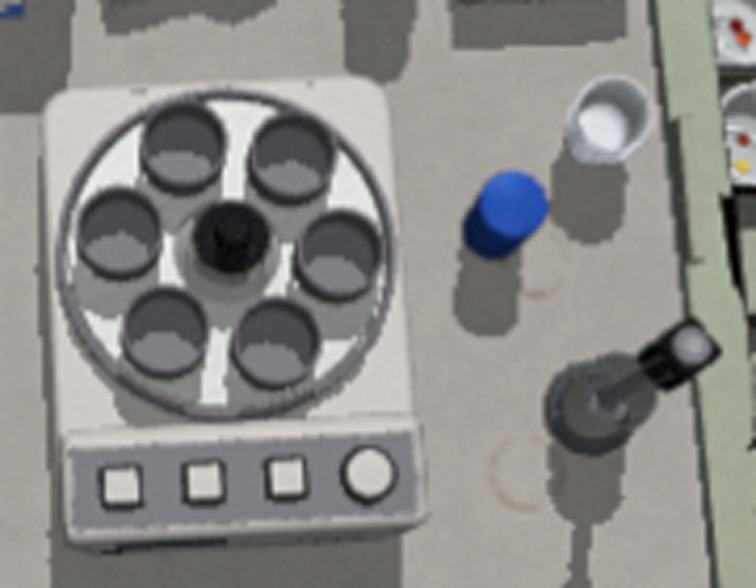

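View pics/s1.png

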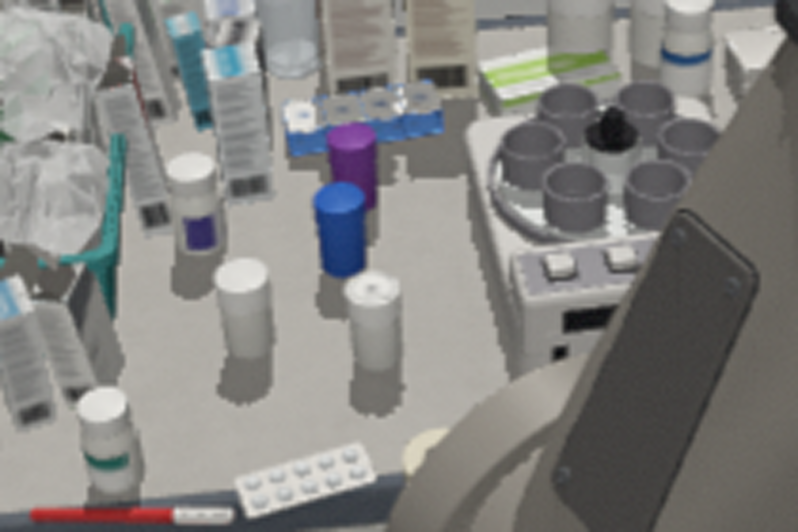

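```bash
cat > h.py <<'E'
import numpy as np, cv2
from station import state,camera,grasp_offset
def rays(c,pix):
    p=cv2.undistortPoints(np.array(pix,float).reshape(-1,1,2),c["intrinsics"],np.array(c["D"],float)).reshape(-1,2)
    d=np.c_[p[:,0],-p[:,1],-np.ones(len(p))]
    E=c["extrinsics"]; return E[:3,3],d@E[:3,:3].T
def plane(c,pix,z):
    o,d=rays(c,pix); return o+d*((z-o[2])/d[:,2])[:,None]
def cloud(c):
    h,w=c["z_map"].shape
    uv=np.stack(np.meshgrid(np.arange(w),np.arange(h)),-1).reshape(-1,2)
    o,d=rays(c,uv); P=o+d*c["z_map"].reshape(-1,1)
    P[c["z_map"].ravel()==0]=np.nan
    return P.reshape(h,w,3)
E
python3 - <<'E'
from h import *
c=camera("top"); P=cloud(c)
np.save("P.npy",P); f=c["frame"]
for n,(u,v) in dict(bench=(290,200),v1=(227,215),v2=(267,226),teal=(187,267),purp=(213,161),capknob=(350,176),deckconsole=(333,243),k1=(323,235),k2=(343,235),k3=(363,234),ks=(383,233),blue=(417,170),blueL=(260,181),purpleV=(266,150),keytop=(460,202)).items(): print(n,P[v,u].round(4))
# key tops: z between .091 and .1 in console region
Z=P[...,2]
m=((Z>.0905)&(Z<.102)).astype(np.uint8); m[:222]=0; m[250:]=0; m[:,:308]=0; m[:,400:]=0
n,l,s,ce=cv2.connectedComponentsWithStats(m)
for i in range(1,n):
    if s[i,4]>15: print(s[i],ce[i],plane(c,[ce[i]],.095).round(4),Z[l==i].mean())
E
```

```text
bench [0.5545 0.0418 0.0018]
v1 [0.5072 0.1834 0.0683]
v2 [0.4823 0.091  0.0651]
teal [0.3874 0.2714 0.0702]
purp [0.6336 0.2193 0.0755]
capknob [ 0.5859 -0.0963  0.1242]
deckconsole [ 0.4413 -0.0591  0.0862]
k1 [ 0.4579 -0.0366  0.0987]
k2 [ 0.4583 -0.0812  0.0946]
k3 [ 0.4605 -0.1258  0.0938]
ks [ 0.4629 -0.171   0.0919]
blue [ 0.6143 -0.2588  0.0666]
blueL [0.587  0.1087 0.0687]
purpleV [0.6617 0.0962 0.0689]
keytop [ 0.5121 -0.314   0.2097]
[359 227   9  12  77] [363.01298701 232.98701299] [[ 0.4626 -0.1258  0.095 ]] 0.09477349315145758
[376 226  14  13 109] [382.53211009 231.9266055 ] [[ 0.4649 -0.1695  0.095 ]] 0.09519141854319339
[319 228  11  13  77] [323.85714286 235.15584416] [[ 0.4579 -0.0386  0.095 ]] 0.09513322392399572
[338 229  10  12  75] [343.12       234.41333333] [[ 0.4595 -0.0814  0.095 ]] 0.09475344153922961
```

Call:
jog_arm:
  jaw: [94, 94, 94, 94, 94, 94, 94, 94, 94, 94, 94, 94]
  offset:
    - [0, 0, -1]
    - [0, 0, -1]
    - [0, 0, -1]
    - [0, 0, -1]
    - [0.5, -0.9, 0]
    - [0.5, -0.9, 0]
    - [0.5, -0.9, 0]
    - [0.5, -0.9, 0]
    - [0.5, -0.9, 0]
    - [0.5, -0.9, 0]
    - [0.5, -0.9, 0]
    - [0.5, -0.9, 0]
  rotation:
    - [0, 0, 0.8]
    - [0, 0, 0.8]
    - [0, 0, 0]
    - [0, 0, 0]
    - [0, 0, 0]
    - [0, 0, 0]
    - [0, 0, 0]
    - [0, 0, 0]
    - [0, 0, 0]
    - [0, 0, 0]
    - [0, 0, 0]
    - [0, 0, 0]

```text
time: 1.7
position: [0.347, -0.359, 0.3309]
tool_rot: [0.0, 1.0, 0.001, 0.0]
contact_force: [0.4, 0.9, 0.7]
gripper_width: 0.998
```

Call:
jog_arm:
  jaw: [94, 94, 94, 94, 94, 94, 94]
  offset:
    - [0.6, -1, 0]
    - [0.6, -1, 0]
    - [0.6, -1, 0]
    - [0.6, -1, 0]
    - [0.6, -1, 0]
    - [0.6, -1, 0]
    - [0.0, 0, 0]
  rotation:
    - [0, 0, 0]
    - [0, 0, 0]
    - [0, 0, 0]
    - [0, 0, 0]
    - [0, 0, 0]
    - [0, 0, 0]
    - [0, 0, 0]

```text
time: 2.58
position: [0.4914, -0.1168, 0.3307]
tool_rot: [-0.0, 1.0, 0.003, -0.0]
contact_force: [-0.2, -0.6, 0.0]
gripper_width: 0.999
```

```bash
cat > snap.py <<'E'
from h import *
import sys,pickle
n,name=sys.argv[1],sys.argv[2]
c=camera(n); pickle.dump(c,open(f"{name}.pkl","wb"))
cv2.imwrite(f"pics/{name}.png",c["frame"][:,:,::-1])
s=state(); print(s["time"],s["position"],s["contact_force"])
E
python3 snap.py wrist w1
```

```text
2.625 [ 0.49051916 -0.11897218  0.33066021] [-0.67459734  0.04414818  0.35989208]
```

View pics/w1.png

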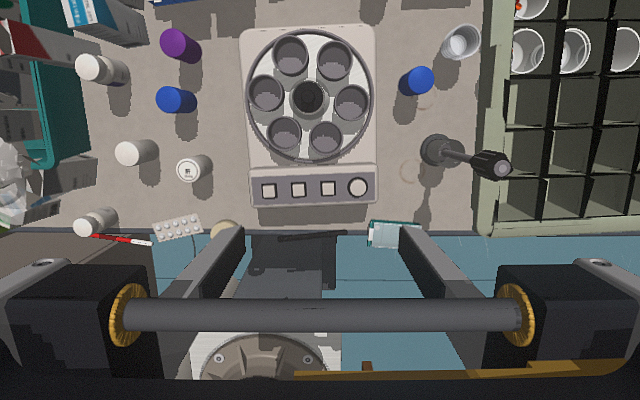

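```bash
python3 - <<'E'
import cv2
a=cv2.imread("pics/w1.png")
cv2.imwrite("pics/w1a.png",cv2.resize(a[25:215,235:385],None,fx=3.1,fy=3.1,interpolation=2))
cv2.imwrite("pics/w1b.png",cv2.resize(a[120:200,400:520],None,fx=6,fy=6,interpolation=2))
E
```

```text
(no output)
```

View pics/w1a.png

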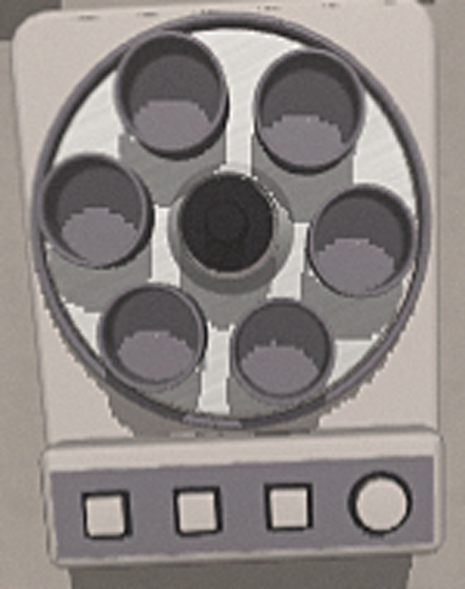

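View pics/w1b.png

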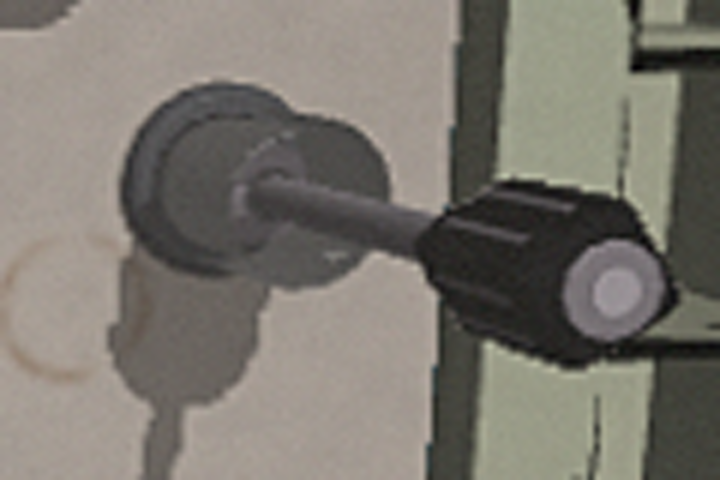

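```bash
python3 - <<'E'
from h import *; import pickle
c=pickle.load(open("w1.pkl","rb")); P=cloud(c); Z=P[...,2]; f=c["frame"].astype(int)
def comp(m,box,z,mn=30,tag=""):
    u0,v0,u1,v1=box; mm=np.zeros(m.shape,np.uint8); mm[v0:v1,u0:u1]=m[v0:v1,u0:u1]
    n,l,s,ce=cv2.connectedComponentsWithStats(mm)
    for i in range(1,n):
        if s[i,4]>mn: print(tag,s[i],ce[i].round(1),plane(c,[ce[i]],z).round(4),"zmean",Z[l==i].mean().round(4),"Pmean",P[l==i].mean(0).round(4))
comp((Z>.112)&(Z<.135),(240,40,370,170),.122,20,"knob")
comp((Z>.09)&(Z<.102)&(f.min(2)>150),(245,165,375,210),.095,20,"keys")
comp((Z>.185),(400,120,520,190),.208,20,"grip")
comp((Z>.05)&(Z<.08),(410,120,470,180),.066,20,"tube")
for (b,z,t) in [((105,135,165,175),.066,'v1'),((170,150,220,190),.062,'v2')]: comp((Z>z-.012)&(Z<z+.02),b,z,30,t)
print("bench",[Z[v,u] for u,v in [(220,110),(220,180),(400,130),(130,110)]])
for u,v in [(270,210),(308,97),(291,60),(267,96)]: print(P[v,u])
E
```

```text
knob [301  89  14  15 160] [307.3  96.1] [[ 0.5899 -0.0977  0.122 ]] zmean 0.1218 Pmean [ 0.5899 -0.0977  0.1218]
keys [350 180  16  16 189] [357.7 187.3] [[ 0.4641 -0.17    0.095 ]] zmean 0.0951 Pmean [ 0.4641 -0.17    0.0951]
keys [322 183  12  12 128] [327.8 188.2] [[ 0.4625 -0.1261  0.095 ]] zmean 0.095 Pmean [ 0.4625 -0.1261  0.095 ]
keys [293 184  11  12 124] [298.1 189.8] [[ 0.4597 -0.0824  0.095 ]] zmean 0.0951 Pmean [ 0.4597 -0.0824  0.0951]
keys [263 186  12  11 125] [268.3 191.1] [[ 0.4576 -0.0384  0.095 ]] zmean 0.0951 Pmean [ 0.4576 -0.0384  0.0951]
grip [478 151  36  31 744] [495.4 166.1] [[ 0.5135 -0.3064  0.208 ]] zmean 0.2028 Pmean [ 0.5128 -0.3093  0.2028]
tube [435 141  16  23  80] [438.8 150.6] [[ 0.516  -0.2955  0.066 ]] zmean 0.0565 Pmean [ 0.515  -0.299   0.0565]
tube [455 140  10  14  50] [460.9 146.4] [[ 0.5226 -0.3287  0.066 ]] zmean 0.0577 Pmean [ 0.5218 -0.3324  0.0577]
tube [443 150  11   8  57] [447.5 153.1] [[ 0.5123 -0.3092  0.066 ]] zmean 0.066 Pmean [ 0.5123 -0.3092  0.066 ]
tube [444 160  18   9  51] [454.1 164.7] [[ 0.4945 -0.3213  0.066 ]] zmean 0.0578 Pmean [ 0.4934 -0.3248  0.0578]
v1 [114 140  30  27 586] [128.3 153. ] [[0.5099 0.1813 0.066 ]] zmean 0.065 Pmean [0.5097 0.1819 0.065 ]
v2 [176 157  28  26 571] [189.4 169.7] [[0.4836 0.09   0.062 ]] zmean 0.0631 Pmean [0.4837 0.0895 0.0631]
bench [np.float64(-0.0001425349476665838), np.float64(-0.00044725096168052314), np.float64(3.883359253931129e-05), np.float64(-0.0011728629684635283)]
[ 0.40043369 -0.02377941  0.0005427 ]
[ 0.58891204 -0.09860769  0.12101119]
[ 0.64208133 -0.07268748  0.07128161]
[ 0.59323247 -0.03712672  0.07085157]
```

Call:
jog_arm:
  jaw: [50, 50, 50, 50, 50, 50, 50, 50, 50, 50]
  offset:
    - [0.825, -0.177, 0]
    - [0.825, -0.177, 0]
    - [0.825, -0.177, 0]
    - [0, 0, 1]
    - [0, 0, 1]
    - [0, 0, 1]
    - [0, 0, 0.7]
    - [0, 0, 0.5]
    - [0, 0, 0]
    - [0, 0, 0]
  rotation:
    - [0, 0, 0]
    - [0, 0, 0]
    - [0, 0, 0]
    - [0, 0, 0]
    - [0, 0, 0]
    - [0, 0, 0]
    - [0, 0, 0]
    - [0, 0, 0]
    - [0, 0, 0]
    - [0, 0, 0]

```text
time: 3.88
position: [0.5895, -0.0995, 0.1638]
tool_rot: [0.0, 1.0, 0.0, 0.0]
contact_force: [-0.6, -0.6, 0.5]
gripper_width: 0.535
```

```bash
python3 snap.py wrist w2; python3 snap.py top t2b
```

```text
3.925 [ 0.58965487 -0.0992755   0.16401169] [-0.20708015 -0.56873006  0.13690023]
3.975 [ 0.58968531 -0.09912005  0.16400803] [-0.61806063  0.51766552  0.56908552]
```

View pics/w2.png

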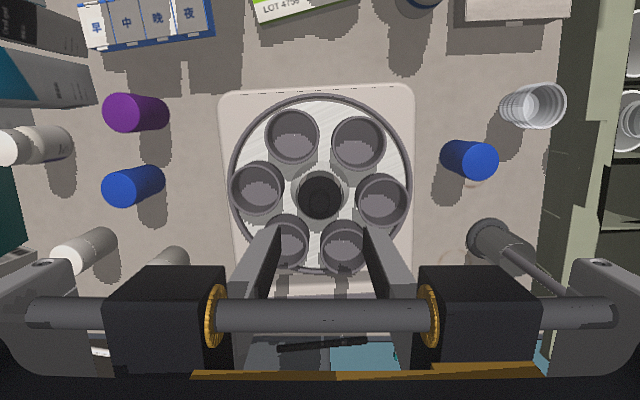

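```bash
python3 - <<'E'
from h import *; import pickle
c=pickle.load(open("w2.pkl","rb")); P=cloud(c); Z=P[...,2]
m=(Z>.113)&(Z<.13); m[:150]=0;m[230:]=0;m[:,:280]=0;m[:,360:]=0
print("knob",P[m].mean(0),m.sum())
# cup floors z~.07 and rims
hub=np.array([.5895,-.0977])
rim=(Z>.0955)&(Z<.1005); rim[:, :]&=(np.hypot(P[...,0]-hub[0],P[...,1]-hub[1])<.092)
q=P[rim][:,:2]
from scipy.optimize import least_squares
def res(p,q):
    C=np.array([[p[0]+.06*np.cos(p[2]+k*np.pi/3),p[1]+.06*np.sin(p[2]+k*np.pi/3)] for k in range(6)])
    d=np.linalg.norm(q[:,None]-C[None],axis=2); r=d.min(1)-.023
    return r
for _ in range(1):
    s=least_squares(lambda p:res(p,q),[hub[0],hub[1],np.radians(24)],loss='soft_l1',f_scale=.002)
    print(s.x[:2],np.degrees(s.x[2]),np.sqrt((s.fun**2).mean()),len(q))
    for k in range(6): print(k,(s.x[:2]+.06*np.array([np.cos(s.x[2]+k*np.pi/3),np.sin(s.x[2]+k*np.pi/3)])).round(4))
E
```

```text
knob [ 0.59093577 -0.09747382  0.1213757 ] 374
[ 0.5901491  -0.09740935] 24.066200410396323 0.0022766286315727634 2866
0 [ 0.6449 -0.0729]
1 [ 0.5964 -0.0377]
2 [ 0.5416 -0.0622]
3 [ 0.5354 -0.1219]
4 [ 0.5839 -0.1571]
5 [ 0.6387 -0.1326]
```

Call:
jog_arm:
  jaw: [50, 50, 50, 50, 0, 0, 0, 0]
  offset:
    - [0, -0.03, 0.6]
    - [0, 0, 0.6]
    - [0, 0, 0.25]
    - [0, 0, 0]
    - [0, 0, 0]
    - [0, 0, 0]
    - [0, 0, 0]
    - [0, 0, 0]
  rotation:
    - [0, 0, 0]
    - [0, 0, 0]
    - [0, 0, 0]
    - [0, 0, 0]
    - [0, 0, 0]
    - [0, 0, 0]
    - [0, 0, 0]
    - [0, 0, 0]
  grip_force: 20

```text
time: 4.97
position: [0.5893, -0.0975, 0.1051]
tool_rot: [-0.0, 1.0, 0.001, 0.0]
contact_force: [0.2, -0.2, -0.8]
gripper_width: 0.141
```

Call:
jog_arm:
  jaw: [0, 0]
  offset:
    - [0, 0, 0]
    - [0, 0, 0]
  rotation:
    - [0, 0, 0]
    - [0, 0, 0]

```text
time: 5.22
position: [0.5892, -0.0975, 0.1049]
tool_rot: [-0.0, 1.0, 0.001, 0.0]
contact_force: [-0.6, 0.6, -0.2]
gripper_width: 0.006
```

```bash
python3 snap.py wrist w3
```

```text
5.275 [ 0.58921248 -0.09747649  0.10489146] [-0.0048994   0.33996115 -0.33621537]
```

View pics/w3.png

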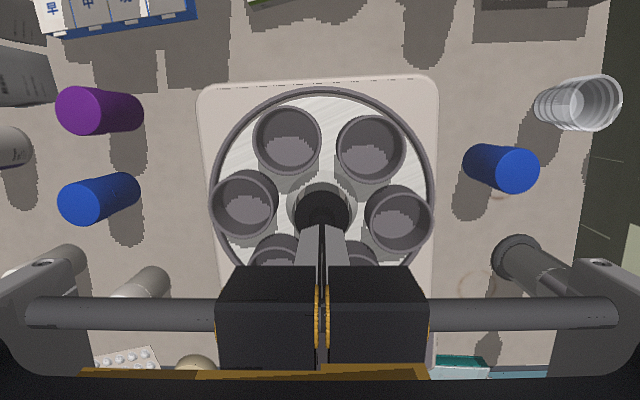

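```bash
python3 - <<'E'
from h import *; import pickle
c=pickle.load(open("w3.pkl","rb")); P=cloud(c); Z=P[...,2]
a=cv2.imread("pics/w3.png"); cv2.imwrite("pics/w3a.png",cv2.resize(a[160:270,250:400],None,fx=5,fy=5,interpolation=2))
for v in range(180,275,6): print(v,P[v,322].round(4),P[v,310].round(4),c["frame"][v,322])
E
python3 snap.py side sd3
```

```text
180 [ 0.6132 -0.0979  0.0779] [ 0.6129 -0.0884  0.0766] [203 199 195]
186 [ 0.6062 -0.0979  0.0675] [ 0.6029 -0.0875  0.0522] [87 85 85]
192 [ 0.6094 -0.0978  0.1028] [ 0.6036 -0.0884  0.078 ] [45 43 46]
198 [ 0.6049 -0.0979  0.1026] [ 0.605  -0.0893  0.1029] [46 43 45]
204 [ 0.6005 -0.0979  0.1026] [ 0.6007 -0.0893  0.1031] [42 41 43]
210 [ 0.599  -0.0978  0.1126] [ 0.596  -0.0892  0.1024] [35 35 33]
216 [ 0.5975 -0.0978  0.1214] [ 0.5938 -0.0895  0.1099] [48 43 45]
222 [ 0.5935 -0.0978  0.122 ] [ 0.5933 -0.0899  0.1213] [41 43 42]
228 [ 0.5963 -0.0978  0.1414] [ 0.5976 -0.0907  0.1449] [41 41 36]
234 [ 0.5965 -0.0978  0.1519] [ 0.5972 -0.0911  0.1538] [36 34 34]
240 [ 0.5965 -0.0978  0.1609] [ 0.5976 -0.0914  0.1637] [35 33 33]
246 [ 0.5961 -0.0978  0.1684] [ 0.5976 -0.0917  0.1718] [54 50 53]
252 [ 0.5962 -0.0978  0.1759] [ 0.5983 -0.092   0.1807] [64 64 66]
258 [ 0.5962 -0.0977  0.1828] [ 0.5973 -0.0922  0.1851] [78 75 76]
264 [ 0.5958 -0.0977  0.1882] [ 0.5983 -0.0925  0.1934] [49 47 47]
270 [ 0.5927 -0.0977  0.1881] [ 0.6223 -0.0945  0.2455] [36 35 35]
5.325 [ 0.58921236 -0.09751094  0.10489356] [-0.45241399 -0.30817547  0.74846127]
```

View pics/w3a.png

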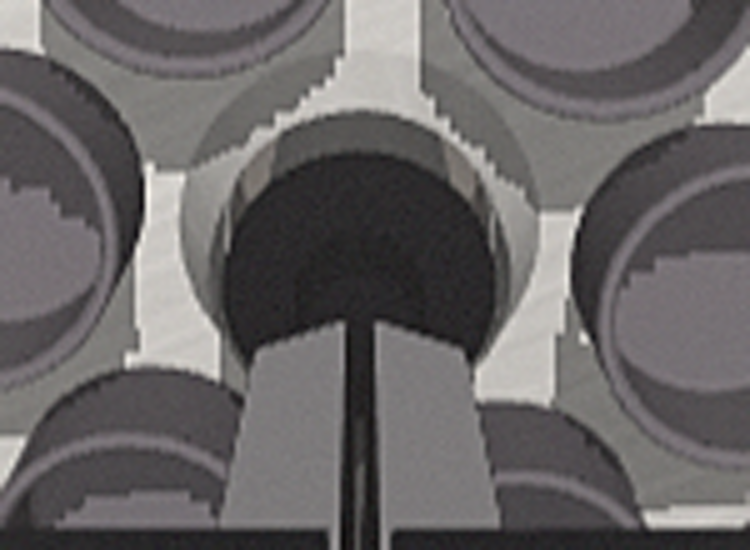

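View pics/sd3.png

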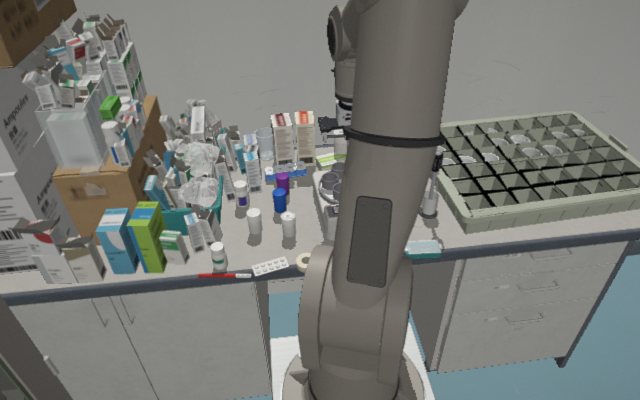

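```bash
python3 - <<'E'
from h import *; import pickle
for n,us in (("w2",(270,276,366,374)),("w1",(235,242,403,410))):
    c=pickle.load(open(n+".pkl","rb")); P=cloud(c)
    for u in us:
        print(n,u,[(v,P[v,u].round(3).tolist()) for v in range(222,262,5)])
E
```

```text
w2 270 [(222, [0.562, -0.049, 0.086]), (227, [0.598, -0.069, 0.202]), (232, [0.598, -0.07, 0.21]), (237, [0.598, -0.071, 0.218]), (242, [0.598, -0.073, 0.226]), (247, [0.597, -0.073, 0.23]), (252, [0.597, -0.074, 0.235]), (257, [0.595, -0.075, 0.238])]
w2 276 [(222, [0.564, -0.056, 0.094]), (227, [0.598, -0.073, 0.203]), (232, [0.597, -0.073, 0.207]), (237, [0.596, -0.074, 0.215]), (242, [0.594, -0.074, 0.216]), (247, [0.592, -0.074, 0.217]), (252, [0.589, -0.075, 0.219]), (257, [0.587, -0.075, 0.22])]
w2 366 [(222, [0.566, -0.141, 0.098]), (227, [0.598, -0.126, 0.202]), (232, [0.597, -0.125, 0.208]), (237, [0.596, -0.124, 0.213]), (242, [0.593, -0.125, 0.213]), (247, [0.59, -0.125, 0.214]), (252, [0.587, -0.125, 0.214]), (257, [0.584, -0.125, 0.214])]
w2 374 [(222, [0.563, -0.15, 0.091]), (227, [0.598, -0.13, 0.204]), (232, [0.598, -0.129, 0.212]), (237, [0.598, -0.128, 0.218]), (242, [0.599, -0.126, 0.228]), (247, [0.598, -0.126, 0.231]), (252, [0.597, -0.125, 0.236]), (257, [0.596, -0.124, 0.24])]
w1 235 [(222, [0.377, 0.041, 0.0]), (227, [0.5, -0.066, 0.37]), (232, [0.5, -0.068, 
[... 216 characters left out ...]
.069, 0.365]), (232, [0.497, -0.07, 0.37]), (237, [0.494, -0.07, 0.371]), (242, [0.491, -0.07, 0.372]), (247, [0.488, -0.07, 0.373]), (252, [0.485, -0.07, 0.373]), (257, [-0.057, 0.246, -0.777])]
w1 403 [(222, [0.381, -0.265, 0.005]), (227, [0.5, -0.165, 0.369]), (232, [0.499, -0.164, 0.376]), (237, [0.496, -0.164, 0.376]), (242, [0.493, -0.164, 0.375]), (247, [0.49, -0.164, 0.376]), (252, [0.487, -0.164, 0.377]), (257, [0.485, -0.164, 0.379])]
w1 410 [(222, [0.379, -0.279, 0.001]), (227, [0.5, -0.169, 0.37]), (232, [0.501, -0.166, 0.38]), (237, [0.499, -0.166, 0.383]), (242, [0.499, -0.164, 0.389]), (247, [0.496, -0.164, 0.389]), (252, [0.494, -0.164, 0.391]), (257, [0.491, -0.164, 0.391])]
```

Call:
jog_arm:
  jaw: [36, 36, 36, 36, 36]
  offset:
    - [0, 0, 0]
    - [0, 0, 0]
    - [0, 0, 0.1]
    - [0, 0, 0.1]
    - [0, 0, 0]
  rotation:
    - [0, 0, 0]
    - [0, 0, 0]
    - [0, 0, 0]
    - [0, 0, 0]
    - [0, 0, 0]

```text
time: 5.95
position: [0.5889, -0.0974, 0.0964]
tool_rot: [-0.0, 1.0, 0.001, -0.0]
contact_force: [-0.6, 0.4, -0.3]
gripper_width: 0.384
```

Call:
jog_arm:
  jaw: [36, 36, 36, 36]
  offset:
    - [0, 0, 0.1]
    - [0, 0, 0.1]
    - [0, 0, 0.1]
    - [0, 0, 0]
  rotation:
    - [0, 0, 0]
    - [0, 0, 0]
    - [0, 0, 0]
    - [0, 0, 0]

```text
time: 6.45
position: [0.589, -0.0975, 0.0845]
tool_rot: [-0.0, 1.0, 0.001, -0.0]
contact_force: [-0.2, -0.4, 0.7]
gripper_width: 0.384
```

```bash
python3 snap.py wrist w4;python3 - <<'E'
import cv2
a=cv2.imread("pics/w4.png"); cv2.imwrite("pics/w4a.png",cv2.resize(a[160:290,230:420],None,fx=4,fy=4,interpolation=2))
E
```

```text
6.5 [ 0.58912366 -0.09747379  0.08474763] [-1.21925667 -0.15864932 -0.06502847]
```

View pics/w4a.png

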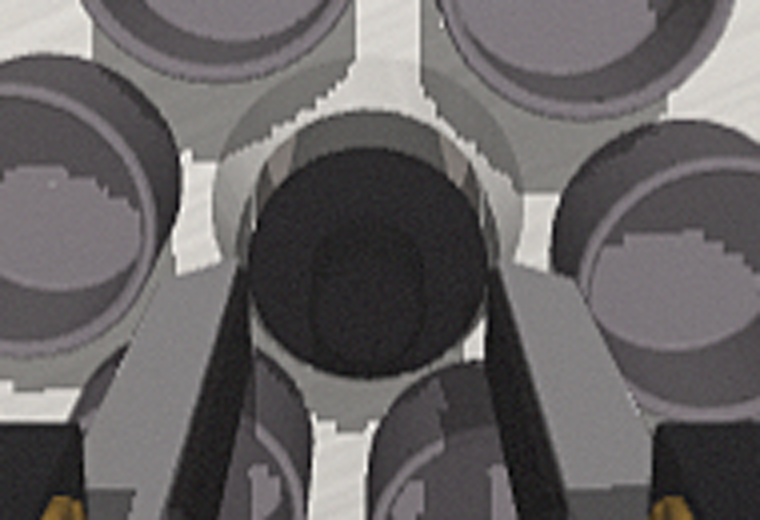

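Call:
jog_arm:
  jaw: [36, 36, 36, 0, 0, 0, 0]
  offset:
    - [0, 0, 0.1]
    - [0, 0, 0.1]
    - [0, 0, 0]
    - [0, 0, 0]
    - [0, 0, 0]
    - [0, 0, 0]
    - [0, 0, 0]
  rotation:
    - [0, 0, 0]
    - [0, 0, 0]
    - [0, 0, 0]
    - [0, 0, 0]
    - [0, 0, 0]
    - [0, 0, 0]
    - [0, 0, 0]

```text
time: 7.38
position: [0.5893, -0.0975, 0.077]
tool_rot: [0.0, 1.0, 0.001, 0.0]
contact_force: [0.5, 0.4, 1.4]
gripper_width: 0.181
```

```bash
python3 snap.py wrist w5;python3 - <<'E'
import cv2
a=cv2.imread("pics/w5.png"); cv2.imwrite("pics/w5a.png",cv2.resize(a[160:290,230:420],None,fx=4,fy=4,interpolation=2))
E
```

```text
7.425 [ 0.58931692 -0.09748339  0.07701917] [-0.24274372  0.83378565  0.1345408 ]
```

View pics/w5a.png

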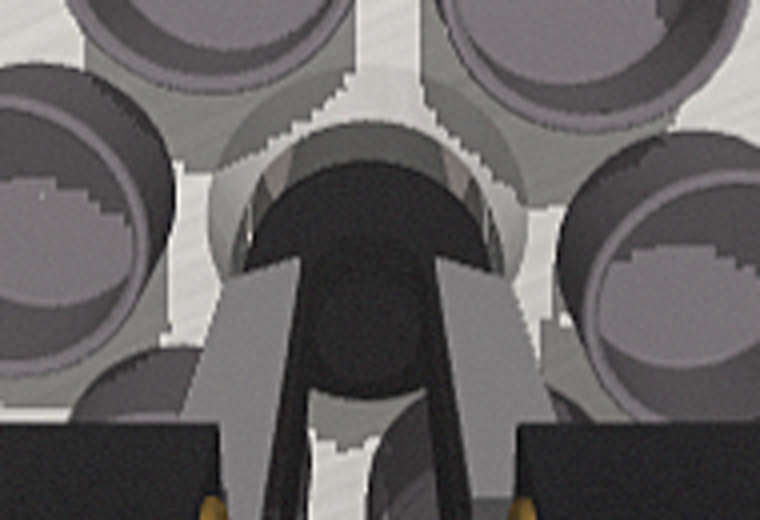

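Call:
jog_arm:
  jaw: [0, 0, 0, 0]
  offset:
    - [0, 0, 0]
    - [0, 0, -0.4]
    - [0, 0, -0.4]
    - [0, 0, 0]
  rotation:
    - [0, 0, 0]
    - [0, 0, 0]
    - [0, 0, 0]
    - [0, 0, 0]

```text
time: 7.92
position: [0.5904, -0.0976, 0.1109]
tool_rot: [0.0, 1.0, 0.001, 0.001]
contact_force: [-0.1, -0.6, -0.4]
gripper_width: 0.184
```

```bash
python3 snap.py wrist w6;python3 - <<'E'
import cv2
a=cv2.imread("pics/w6.png"); cv2.imwrite("pics/w6a.png",cv2.resize(a[160:290,230:420],None,fx=4,fy=4,interpolation=2))
E
```

```text
7.975 [ 0.58975891 -0.09761436  0.10992099] [ 0.4548317  -0.1481858   0.07034927]
```

View pics/w6a.png

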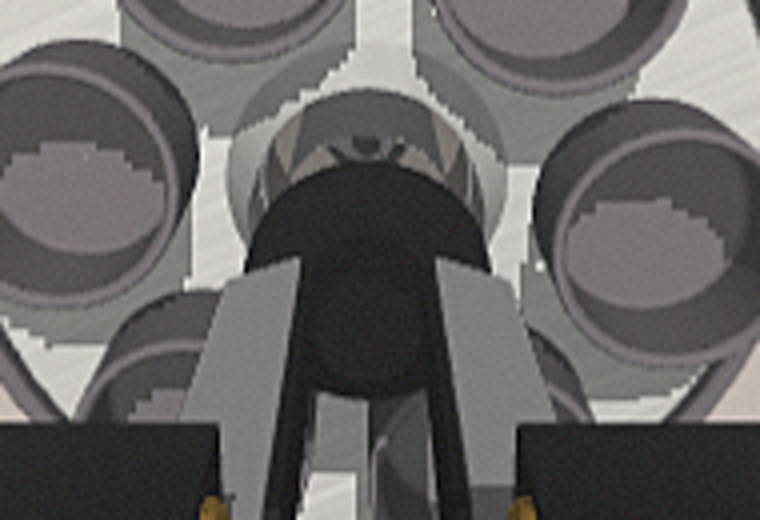

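Call:
jog_arm:
  jaw: [0, 0, 0, 0, 0, 0, 0, 28, 28, 28]
  offset:
    - [0.05, -0.5, -0.15]
    - [0.05, -0.5, 0]
    - [0.06, -0.5, 0]
    - [0, 0, 0]
    - [0, 0, 0.5]
    - [0, 0, 0.57]
    - [0, 0, 0]
    - [0, 0, 0]
    - [0, 0, 0]
    - [0, 0, 0]
  rotation:
    - [0, 0, 0]
    - [0, 0, 0]
    - [0, 0, 0]
    - [0, 0, 0]
    - [0, 0, 0]
    - [0, 0, 0]
    - [0, 0, 0]
    - [0, 0, 0]
    - [0, 0, 0]
    - [0, 0, 0]

```text
time: 9.22
position: [0.5959, -0.0376, 0.0727]
tool_rot: [0.0, 1.0, 0.001, 0.0]
contact_force: [0.3, -0.9, 0.0]
gripper_width: 0.298
```

```bash
python3 snap.py wrist w7;python3 - <<'E'
import cv2
a=cv2.imread("pics/w7.png"); cv2.imwrite("pics/w7a.png",cv2.resize(a[160:290,230:420],None,fx=4,fy=4,interpolation=2))
E
```

```text
9.275 [ 0.59578892 -0.03755053  0.07257631] [ 1.00572108 -0.74652328 -0.68668644]
```

View pics/w7a.png

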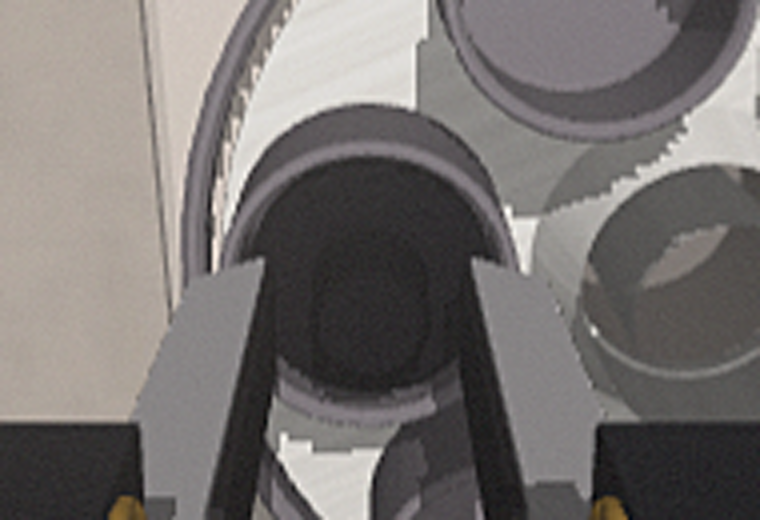

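Call:
jog_arm:
  jaw: [28, 28, 28, 28, 28, 50, 50, 50, 50]
  offset:
    - [0, 0, -0.3]
    - [0, 0, -0.7]
    - [0, 0, -1]
    - [-0.65, 0.5, -1]
    - [-0.65, 0.5, -1]
    - [-0.65, 0.5, -1]
    - [0, 0, 0]
    - [0, 0, 0]
    - [0, 0, 0]
  rotation:
    - [0, 0, 0]
    - [0, 0, 0]
    - [0, 0, 0]
    - [0, 0, 0]
    - [0, 0, 0]
    - [0, 0, 0]
    - [0, 0, 0]
    - [0, 0, 0]
    - [0, 0, 0]

```text
time: 10.4
position: [0.5175, -0.0969, 0.2712]
tool_rot: [-0.0, 1.0, 0.001, -0.001]
contact_force: [0.3, -0.9, -0.9]
gripper_width: 0.528
```

```bash
python3 snap.py wrist w8;python3 - <<'E'
import cv2
a=cv2.imread("pics/w8.png"); cv2.imwrite("pics/w8a.png",cv2.resize(a[80:180,250:400],None,fx=5,fy=5,interpolation=2))
E
```

```text
10.45 [ 0.51752785 -0.09694667  0.27115677] [ 0.8931622  -0.09863076 -0.02788962]
```

View pics/w8.png

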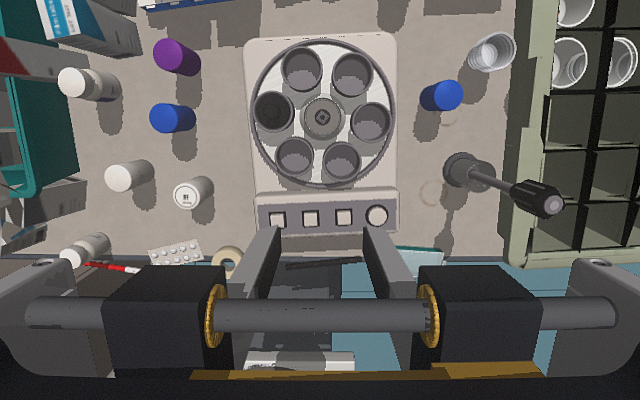

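```bash
python3 - <<'E'
import cv2
a=cv2.imread("pics/w8.png"); b=cv2.resize(a[92:142,295:350],None,fx=12,fy=12,interpolation=2); b=cv2.convertScaleAbs(b,alpha=1.6)
cv2.imwrite("pics/w8b.png",b)
E
```

```text
(no output)
```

View pics/w8b.png

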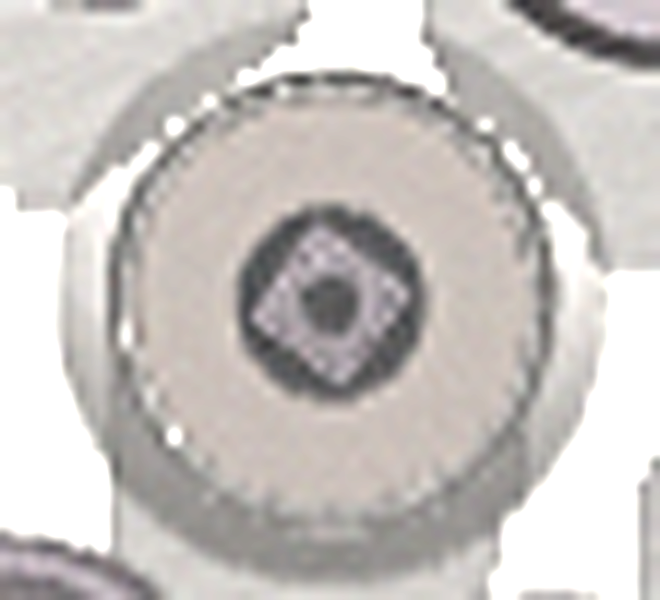

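Call:
jog_arm:
  jaw: [60, 60, 60, 60, 60, 60, 60, 60]
  offset:
    - [0, 0, -0.75]
    - [0, 0, -0.75]
    - [-0.45, 0.88, 0]
    - [-0.45, 0.88, 0]
    - [-0.45, 0.88, 0]
    - [-0.45, 0.88, 0]
    - [0, 0.88, 0]
    - [0, 0.88, 0]
  rotation:
    - [0, 0, 0]
    - [0, 0, 0]
    - [0, 0, 0]
    - [0, 0, 0]
    - [0, 0, 0]
    - [0, 0, 0]
    - [0, 0, 0]
    - [0, 0, 0]

```text
time: 11.45
position: [0.4459, -0.3096, 0.3314]
tool_rot: [-0.0, 1.0, 0.001, -0.0]
contact_force: [0.1, 0.6, -0.3]
gripper_width: 0.639
```

```bash
python3 snap.py wrist w9;python3 - <<'E'
import cv2
a=cv2.imread("pics/w9.png"); cv2.imwrite("pics/w9a.png",cv2.convertScaleAbs(cv2.resize(a[70:190,250:400],None,fx=5,fy=5,interpolation=2),alpha=1.8))
E
```

```text
11.5 [ 0.44494905 -0.31414931  0.33079264] [-3.54948972 -3.4155379  -0.06176023]
```

View pics/w9.png

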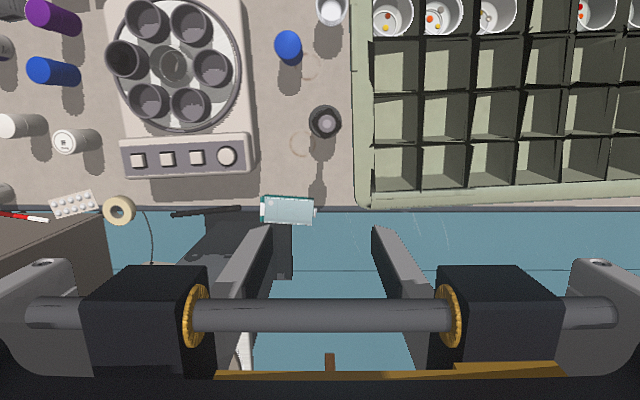

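View pics/w9a.png

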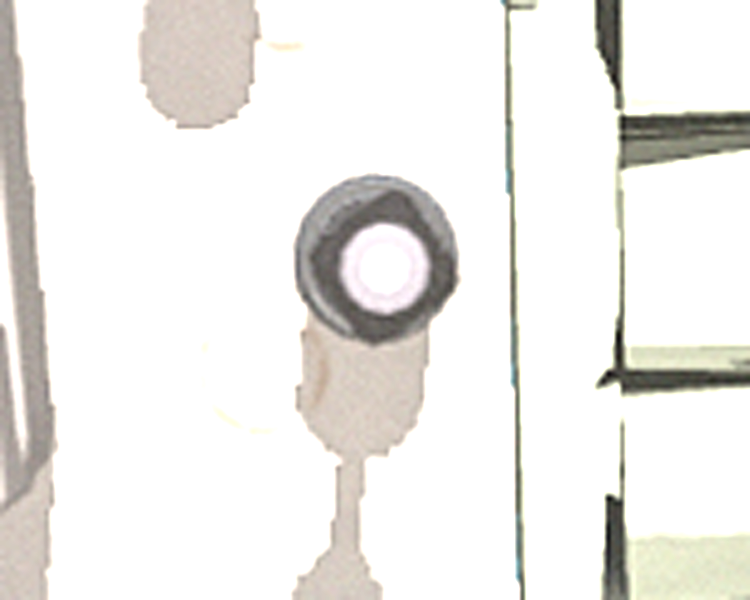

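```bash
python3 - <<'E'
from h import *; import pickle
s=state(); print(s["joint_pos"].round(3),s["position"],s["tool_rot"])
c=pickle.load(open("w9.pkl","rb")); P=cloud(c); Z=P[...,2]; f=c["frame"].astype(int)
m=(Z>.19)&(Z<.22); m[:70]=0; m[190:]=0
print(m.sum(),P[m].mean(0))
w=m&(f.min(2)>110); print(w.sum(),P[w].mean(0))
q=P[m][:,:2].astype(np.float32)*1000
print(cv2.minAreaRect(q))
g=m&~w
# square fit angle: maximise
best=[]
for a in range(0,90,2):
    r=np.radians(a);R=np.array([[np.cos(r),np.sin(r)],[-np.sin(r),np.cos(r)]]); p=q@R.T
    best.append((np.ptp(np.percentile(p[:,0],[1,99]))+np.ptp(np.percentile(p[:,1],[1,99])),a))
print(sorted(best)[:5])
vv,uu=np.where(w); print(plane(c,[[uu.mean(),vv.mean()]],.208))
E
```

```text
[ 0.655  0.115 -0.176  1.668  0.022  1.362 -1.097] [ 0.44494905 -0.31414931  0.33079264] [ 8.69526375e-05  9.99999103e-01 -9.13525223e-04 -9.75498509e-04]
584 [ 0.5115749  -0.3138117   0.20633362]
227 [ 0.51180283 -0.31470356  0.20823636]
((511.34820556640625, -313.9607238769531), (25.923004150390625, 26.841129302978516), 35.837562561035156)
[(np.float64(50.43966588330508), 34), (np.float64(50.52592764890804), 36), (np.float64(50.69860724312042), 38), (np.float64(50.861854133855786), 32), (np.float64(50.994927688227136), 40)]
[[ 0.5118117  -0.31470568  0.208     ]]
```

Call:
jog_arm:
  jaw: [60, 60, 60, 60, 60, 60, 60, 60, 60, 60]
  offset:
    - [0.85, 0, 0]
    - [0.82, 0, 0]
    - [0, 0, 0]
    - [0, 0, 0]
    - [0, 0, 0]
    - [0, 0, 0]
    - [0, 0, 0]
    - [0, 0, 0]
    - [0, 0, 0]
    - [0, 0, 0]
  rotation:
    - [0, 0, 0]
    - [0, 0, 0]
    - [0, 0, -1]
    - [0, 0, -1]
    - [0, 0, -1]
    - [0, 0, -1]
    - [0, 0, -1]
    - [0, 0, -1]
    - [0, 0, -1]
    - [0, 0, 0]

```text
time: 12.75
position: [0.5129, -0.3084, 0.3312]
tool_rot: [-0.001, 0.819, 0.574, -0.0]
contact_force: [0.9, 0.8, -0.1]
gripper_width: 0.64
```

Call:
jog_arm:
  jaw: [60, 60, 60, 60, 60, 60, 60, 60]
  offset:
    - [0, 0, 0]
    - [0, 0, 0]
    - [0, 0, 0]
    - [0, 0, 0]
    - [0, 0, 0]
    - [0, 0, 0]
    - [0, 0, 0]
    - [0, 0, 0]
  rotation:
    - [0, 0, -1]
    - [0, 0, -1]
    - [0, 0, -1]
    - [0, 0, -1]
    - [0, 0, -1]
    - [0, 0, -0.6]
    - [0, 0, 0]
    - [0, 0, 0]

```text
time: 13.75
position: [0.5128, -0.3087, 0.3319]
tool_rot: [-0.0, 0.455, 0.89, 0.0]
contact_force: [-0.4, 0.1, -0.7]
gripper_width: 0.64
```

```bash
cat > st.py <<'E'
from h import *
from scipy.spatial.transform import Rotation as R
s=state(); q=s["tool_rot"]; M=R.from_quat([q[1],q[2],q[3],q[0]]).as_matrix()
print("t",round(s["time"],2),"pos",s["position"].round(4),"psi",np.degrees(np.arctan2(M[1,0],M[0,0])).round(2),"zax",M[:,2].round(4),"F",s["contact_force"].round(2),"T",s["torque"].round(3),"w",round(s["gripper_width"],3),"j",s["joint_pos"].round(3))
E
python3 st.py; python3 snap.py wrist w10
```

```text
t 13.75 pos [ 0.5128 -0.3087  0.3319] psi 125.83 zax [-2.e-04  3.e-04 -1.e+00] F [-0.36  0.05 -0.72] T [-0.063 -0.144 -0.022] w 0.64 j [ 0.808  0.233 -0.457  1.541  0.104  1.392  0.968]
13.8 [ 0.51279279 -0.30869422  0.3319227 ] [0.66347697 0.44398873 0.0846471 ]
```

View pics/w10.png

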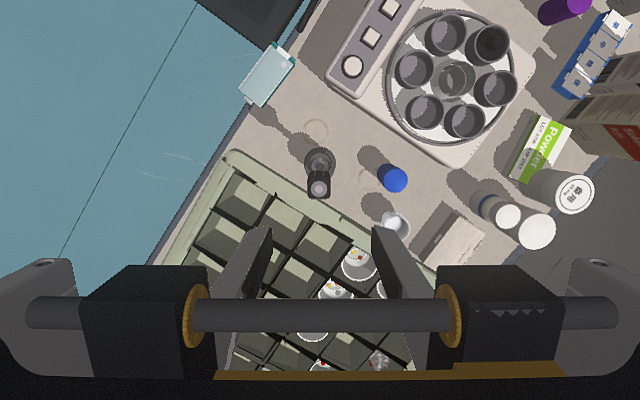

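```bash
python3 - <<'E'
from h import *; import pickle
c=pickle.load(open("w10.pkl","rb")); P=cloud(c); Z=P[...,2]; f=c["frame"].astype(int)
m=(Z>.2)&(Z<.22)&(np.hypot(P[...,0]-.512,P[...,1]+.31)<.03)
q=P[m][:,:2].astype(np.float32)*1000
print(m.sum(),P[m].mean(0),cv2.minAreaRect(q))
w=m&(f.min(2)>110); print(w.sum(),P[w].mean(0))
m2=(Z>.059)&(Z<.07)&(np.hypot(P[...,0]-.512,P[...,1]+.31)<.03); print("tube",cv2.minEnclosingCircle(P[m2][:,:2].astype(np.float32)*1000))
best=[]
for a in range(0,90,2):
    r=np.radians(a);R=np.array([[np.cos(r),np.sin(r)],[-np.sin(r),np.cos(r)]]); p=q@R.T
    best.append((np.ptp(np.percentile(p[:,0],[1,99]))+np.ptp(np.percentile(p[:,1],[1,99])),a))
print(sorted(best)[:5])
c=camera("top"); P=cloud(c); Z=P[...,2]
E
```

```text
523 [ 0.51122356 -0.31343718  0.20613905] ((511.93023681640625, -314.22064208984375), (25.99441909790039, 26.388442993164062), 34.84425354003906)
219 [ 0.51213512 -0.3145402   0.20783857]
tube ((513.2197265625, -316.6934814453125), 22.103614807128906)
[(np.float64(51.37558272500752), 36), (np.float64(51.554860159393826), 34), (np.float64(51.599660793849125), 38), (np.float64(51.67153851777354), 32), (np.float64(51.908855059248765), 30)]
```

Call:
jog_arm:
  jaw: [60, 60, 60, 60, 60, 60, 60, 60, 0, 0, 0, 0]
  offset:
    - [-0.1, -0.1, 0]
    - [0, 0, 0.9]
    - [0, 0, 0.9]
    - [0, 0, 0.9]
    - [0, 0, 0.9]
    - [0, 0, 0.8]
    - [0, 0, 0.45]
    - [0, 0, 0]
    - [0, 0, 0]
    - [0, 0, 0]
    - [0, 0, 0]
    - [0, 0, 0]
  rotation:
    - [0, 0, 0]
    - [0, 0, 0]
    - [0, 0, 0]
    - [0, 0, 0]
    - [0, 0, 0]
    - [0, 0, 0]
    - [0, 0, 0]
    - [0, 0, 0]
    - [0, 0, 0]
    - [0, 0, 0]
    - [0, 0, 0]
    - [0, 0, 0]
  grip_force: 40

```text
time: 15.35
position: [0.5121, -0.3144, 0.1385]
tool_rot: [0.0, 0.453, 0.891, 0.0]
contact_force: [1.3, 0.9, 1.8]
gripper_width: 0.275
```

Call:
jog_arm:
  jaw: [0, 0]
  offset:
    - [0, 0, 0]
    - [0, 0, 0]
  rotation:
    - [0, 0, 0]
    - [0, 0, 0]

```text
time: 15.6
position: [0.5122, -0.3145, 0.1385]
tool_rot: [0.0, 0.453, 0.891, 0.0]
contact_force: [0.5, 0.4, 5.0]
gripper_width: 0.271
```

```bash
python3 st.py; python3 snap.py wrist w11
```

```text
t 15.6 pos [ 0.5122 -0.3145  0.1385] psi 126.09 zax [ 7.e-04 -3.e-04 -1.e+00] F [0.53 0.43 4.95] T [ 0.237 -0.265  0.018] w 0.271 j [ 0.795  0.371 -0.442  1.788  0.183  1.023  0.914]
15.65 [ 0.51219603 -0.31443453  0.13846747] [0.77764922 0.2660386  5.60460427]
```

View pics/w11.png

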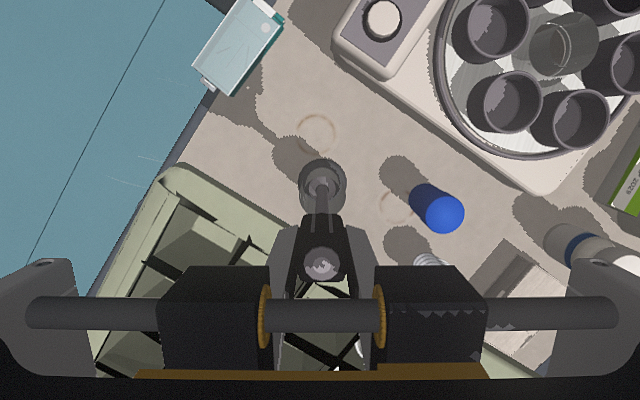

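Call:
jog_arm:
  jaw: [0, 0, 0, 0, 0, 0, 0, 0, 0, 0, 0, 0]
  offset:
    - [0, 0, -0.5]
    - [0, 0, -0.8]
    - [0, 0, -0.9]
    - [0, 0, -0.9]
    - [0.54, 0.795, 0]
    - [0.54, 0.795, 0]
    - [0.54, 0.795, 0]
    - [0.54, 0.795, 0]
    - [0.54, 0.795, 0]
    - [0.54, 0.795, 0]
    - [0, 0, 0]
    - [0, 0, 0]
  rotation:
    - [0, 0, 0]
    - [0, 0, 0]
    - [0, 0, 0]
    - [0, 0, 0]
    - [0, 0, 0]
    - [0, 0, 0]
    - [0, 0, 0]
    - [0, 0, 0]
    - [0, 0, 0]
    - [0, 0, 0]
    - [0, 0, -0.8]
    - [0, 0, -0.8]

```text
time: 17.15
position: [0.5896, -0.0967, 0.263]
tool_rot: [-0.0, 0.322, 0.947, -0.0]
contact_force: [0.2, -0.1, -3.1]
gripper_width: 0.275
```

Call:
jog_arm:
  jaw: [0, 0, 0]
  offset:
    - [0, 0, 0]
    - [0, 0, 0]
    - [0, 0, 0]
  rotation:
    - [0, 0, 0]
    - [0, 0, 0]
    - [0, 0, 0]

```text
time: 17.52
position: [0.5896, -0.0974, 0.2623]
tool_rot: [0.0, 0.326, 0.945, -0.0]
contact_force: [-1.2, 0.4, -3.1]
gripper_width: 0.274
```

```bash
python3 st.py; python3 snap.py wrist w12
```

```text
t 17.52 pos [ 0.5896 -0.0974  0.2623] psi 141.97 zax [ 0. -0. -1.] F [-1.15  0.35 -3.14] T [ 0.019 -0.09   0.025] w 0.274 j [ 0.55   0.287 -0.613  1.642  0.172  1.267  0.813]
17.575 [ 0.58964462 -0.09736311  0.26223117] [ 1.13704991 -0.2632597  -3.07604748]
```

View pics/w12.png

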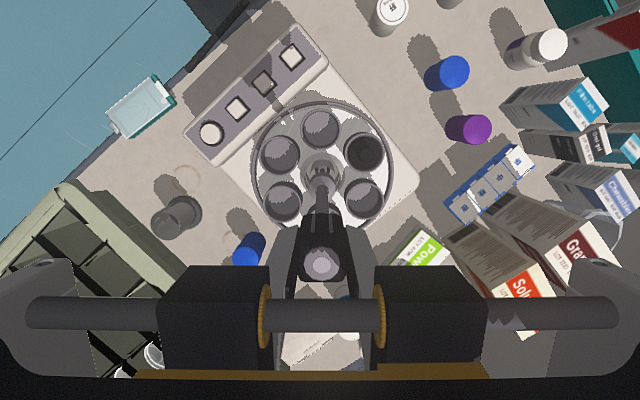

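```bash
python3 - <<'E'
from h import *; import pickle
from scipy.optimize import least_squares
c=pickle.load(open("w12.pkl","rb")); P=cloud(c)
x,y,z=P[...,0],P[...,1],P[...,2]
near=np.hypot(x-.59,y+.0975)<.03
for z0,z1,r in ((.132,.152,.014),(.165,.2,.0055),(.2,.24,.0055)):
    m=near&(z>z0)&(z<z1); q=P[m][:,:2]
    s=least_squares(lambda p:np.hypot(q[:,0]-p[0],q[:,1]-p[1])-r,[.59,-.0975],loss='soft_l1',f_scale=.001) if m.sum()>5 else None
    print(z0,m.sum(),s.x if s else None, np.abs(s.fun).mean() if s else None)
E
```

```text
0.132 75 [ 0.58905177 -0.0972802 ] 0.00031378066238320015
0.165 119 [ 0.58883418 -0.09724896] 0.0007204536480988656
0.2 147 [ 0.58893411 -0.09739941] 0.00011586714380352076
```

Call:
jog_arm:
  jaw: [0, 0, 0, 0, 0, 0, 0, 0]
  offset:
    - [-0.02, 0.01, 0.3]
    - [0, 0, 0.3]
    - [0, 0, 0.4]
    - [0, 0, 0.4]
    - [0, 0, 0.4]
    - [0, 0, 0.4]
    - [0, 0, 0.1]
    - [0, 0, 0]
  rotation:
    - [0, 0, 0]
    - [0, 0, 0]
    - [0, 0, 0]
    - [0, 0, 0]
    - [0, 0, 0]
    - [0, 0, 0]
    - [0, 0, 0]
    - [0, 0, 0]

```text
time: 18.58
position: [0.5906, -0.0974, 0.17]
tool_rot: [-0.0, 0.325, 0.946, 0.0]
contact_force: [-0.9, -0.5, -3.1]
gripper_width: 0.275
```

Call:
jog_arm:
  jaw: [0, 0, 0, 0, 0]
  offset:
    - [0, 0, 0.1]
    - [0, 0, 0.1]
    - [0, 0, 0.1]
    - [0, 0, 0.1]
    - [0, 0, 0]
  rotation:
    - [0, 0, 0]
    - [0, 0, 0]
    - [0, 0, 0]
    - [0, 0, 0]
    - [0, 0, 0]

```text
time: 19.2
position: [0.5904, -0.0974, 0.1537]
tool_rot: [-0.0, 0.325, 0.946, -0.0]
contact_force: [0.7, 0.7, -2.5]
gripper_width: 0.276
```

```bash
python3 st.py
```

```text
t 19.2 pos [ 0.5904 -0.0974  0.1537] psi 142.09 zax [-6.e-04  2.e-04 -1.e+00] F [ 0.73  0.69 -2.46] T [-0.021 -0.115 -0.014] w 0.276 j [ 0.528  0.377 -0.595  1.771  0.238  1.067  0.758]
```

Call:
jog_arm:
  jaw: [0, 0, 0]
  offset:
    - [0, 0, 0.08]
    - [0, 0, 0.05]
    - [0, 0, 0]
  rotation:
    - [0, 0, 0]
    - [0, 0, 0]
    - [0, 0, 0]

```text
time: 19.58
position: [0.5905, -0.0974, 0.1488]
tool_rot: [-0.0, 0.325, 0.946, 0.0]
contact_force: [-0.2, -0.1, -3.7]
gripper_width: 0.274
```

```bash
python3 st.py
```

```text
t 19.57 pos [ 0.5905 -0.0974  0.1488] psi 142.08 zax [-2.e-04  1.e-04 -1.e+00] F [-0.21 -0.07 -3.68] T [ 0.033 -0.151  0.007] w 0.274 j [ 0.526  0.382 -0.594  1.776  0.241  1.058  0.755]
```

Call:
jog_arm:
  jaw: [0, 0, 0, 0, 0, 0, 0, 0, 0]
  offset:
    - [0, 0, 0]
    - [0, 0, 0]
    - [0, 0, 0]
    - [0, 0, 0]
    - [0, 0, 0]
    - [0, 0, 0]
    - [0, 0, 0]
    - [0, 0, 0]
    - [0, 0, 0]
  rotation:
    - [0, 0, 0.5]
    - [0, 0, 0.8]
    - [0, 0, 0.8]
    - [0, 0, 0.8]
    - [0, 0, 0.8]
    - [0, 0, 0.8]
    - [0, 0, 0.8]
    - [0, 0, 0.7]
    - [0, 0, 0]

```text
time: 20.7
position: [0.5906, -0.0974, 0.149]
tool_rot: [0.0, 0.754, 0.657, -0.0]
contact_force: [-0.5, -0.9, -4.1]
gripper_width: 0.277
```

```bash
python3 st.py
```

```text
t 20.7 pos [ 0.5906 -0.0974  0.149 ] psi 82.14 zax [ 1.e-04 -3.e-04 -1.e+00] F [-0.53 -0.89 -4.13] T [-0.314 -0.03   0.1  ] w 0.277 j [ 0.372  0.35  -0.394  1.785  0.154  1.037 -0.217]
```

Call:
jog_arm:
  jaw: [0, 0, 0, 0, 0, 0, 0, 0, 0]
  offset:
    - [0, 0, 0]
    - [0, 0, 0]
    - [0, 0, 0]
    - [0, 0, 0]
    - [0, 0, 0]
    - [0, 0, 0]
    - [0, 0, 0]
    - [0, 0, 0]
    - [0, 0, 0]
  rotation:
    - [0, 0, 0.8]
    - [0, 0, 0.8]
    - [0, 0, 0.8]
    - [0, 0, 0.8]
    - [0, 0, 0.8]
    - [0, 0, 0.8]
    - [0, 0, 0.8]
    - [0, 0, 0.8]
    - [0, 0, 0.8]

```text
time: 21.82
position: [0.5906, -0.0973, 0.149]
tool_rot: [-0.0, 0.996, 0.088, 0.0]
contact_force: [-0.1, 0.1, -2.7]
gripper_width: 0.274
```

```bash
python3 st.py
```

```text
t 21.82 pos [ 0.5906 -0.0973  0.149 ] psi 10.05 zax [ 1.e-04  1.e-04 -1.e+00] F [-0.11  0.11 -2.73] T [-0.003  0.06   0.132] w 0.274 j [ 0.191  0.33  -0.168  1.796  0.063  1.021 -1.396]
```

Call:
jog_arm:
  jaw: [0, 0, 0, 0, 0, 0, 0, 0, 0]
  offset:
    - [0, 0, 0]
    - [0, 0, 0]
    - [0, 0, 0]
    - [0, 0, 0]
    - [0, 0, 0]
    - [0, 0, 0]
    - [0, 0, 0]
    - [0, 0, 0]
    - [0, 0, 0]
  rotation:
    - [0, 0, 0.8]
    - [0, 0, 0.8]
    - [0, 0, 0.8]
    - [0, 0, 0.8]
    - [0, 0, 0.8]
    - [0, 0, 0.8]
    - [0, 0, 0.2]
    - [0, 0, 0]
    - [0, 0, 0]

```text
time: 22.95
position: [0.5907, -0.0973, 0.149]
tool_rot: [-0.0, 0.94, -0.34, 0.0]
contact_force: [0.2, 1.6, -2.6]
gripper_width: 0.274
```

```bash
python3 st.py; python3 snap.py wrist w13
```

```text
t 22.95 pos [ 0.5907 -0.0973  0.149 ] psi -39.75 zax [ 2.e-04  2.e-04 -1.e+00] F [ 0.24  1.56 -2.6 ] T [ 0.576 -0.238  0.163] w 0.274 j [ 0.068  0.324 -0.014  1.804  0.005  1.014 -2.213]
23.0 [ 0.59072579 -0.09730423  0.14895245] [ 0.16016017  0.32622264 -2.91451524]
```

View pics/w13.png

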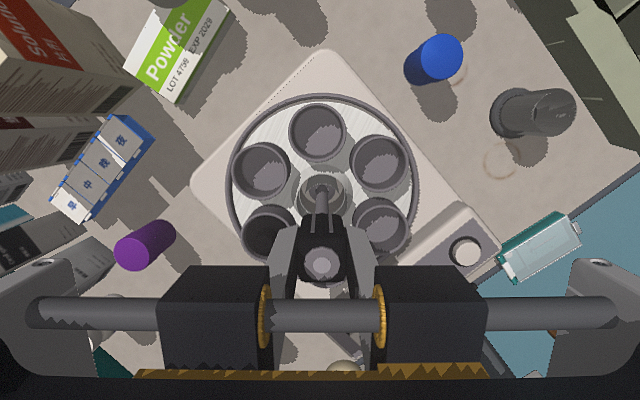

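Call:
jog_arm:
  jaw: [0, 0, 60, 60, 60, 60, 60, 60, 60, 60, 60, 60]
  offset:
    - [0, 0, 0.05]
    - [0, 0, 0]
    - [0, 0, 0]
    - [0, 0, 0]
    - [0, 0, 0]
    - [0, 0, 0]
    - [0, 0, 0]
    - [0, 0, 0]
    - [0, 0, 0]
    - [0, 0, 0]
    - [0, 0, 0]
    - [0, 0, 0]
  rotation:
    - [0, 0, 0]
    - [0, 0, -0.3]
    - [0, 0, 0]
    - [0, 0, 0]
    - [0, 0, 0]
    - [0, 0, 0]
    - [0, 0, -0.7]
    - [0, 0, -1]
    - [0, 0, -1]
    - [0, 0, -1]
    - [0, 0, -1]
    - [0, 0, -1]

```text
time: 24.5
position: [0.5906, -0.0975, 0.1469]
tool_rot: [-0.0, 0.984, 0.177, -0.0]
contact_force: [0.7, -0.1, 0.1]
gripper_width: 0.64
```

```bash
python3 st.py; python3 snap.py wrist w14
```

```text
t 24.5 pos [ 0.5906 -0.0975  0.1469] psi 20.4 zax [-0.  0. -1.] F [ 0.71 -0.15  0.11] T [ 0.022 -0.04   0.032] w 0.64 j [ 0.218  0.334 -0.201  1.796  0.077  1.019 -1.227]
24.55 [ 0.59059424 -0.09751677  0.14690253] [-0.93299671  0.6503451  -0.63886711]
```

View pics/w14.png

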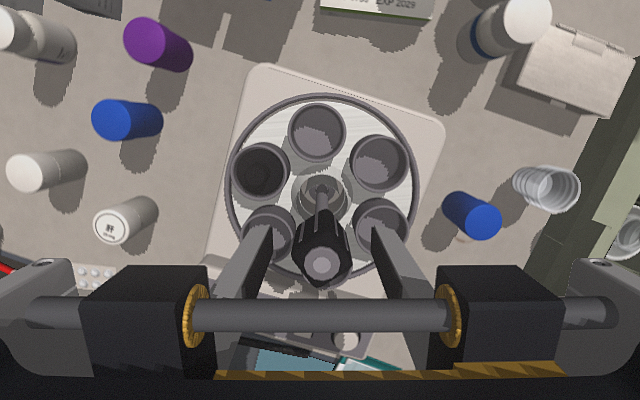

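Call:
jog_arm:
  jaw: [60, 60, 60, 60, 60, 60, 60, 60, 60, 60, 60, 60]
  offset:
    - [0, 0, 0]
    - [0, 0, 0]
    - [0, 0, 0]
    - [0, 0, 0]
    - [0, 0, 0]
    - [0, 0, 0]
    - [0, 0, 0]
    - [0, 0, 0]
    - [0, 0, 0]
    - [0, 0, 0]
    - [0, 0, 0]
    - [0, 0, 0]
  rotation:
    - [0, 0, -1]
    - [0, 0, -1]
    - [0, 0, -1]
    - [0, 0, -1]
    - [0, 0, -1]
    - [0, 0, -1]
    - [0, 0, -1]
    - [0, 0, -1]
    - [0, 0, -1]
    - [0, 0, -1]
    - [0, 0, -1]
    - [0, 0, -1]

```text
time: 26.05
position: [0.5906, -0.0975, 0.1469]
tool_rot: [-0.0, 0.34, 0.94, -0.0]
contact_force: [-0.4, 0.8, -0.6]
gripper_width: 0.638
```

Call:
jog_arm:
  jaw: [60, 60, 60, 60, 60, 60, 60, 60, 60, 60]
  offset:
    - [0, 0, 0]
    - [0, 0, 0]
    - [0, 0, 0]
    - [0, 0, 0]
    - [0, 0, 0]
    - [0, 0, 0]
    - [0, 0, 0]
    - [0, 0, 0]
    - [0, 0, 0]
    - [0, 0, 0]
  rotation:
    - [0, 0, -1]
    - [0, 0, -1]
    - [0, 0, -1]
    - [0, 0, -1]
    - [0, 0, -1]
    - [0, 0, -1]
    - [0, 0, -1]
    - [0, 0, -1]
    - [0, 0, -1]
    - [0, 0, -0.2]

```text
time: 27.3
position: [0.5905, -0.0976, 0.1467]
tool_rot: [-0.0, -0.438, 0.899, 0.0]
contact_force: [-0.4, -0.1, 1.0]
gripper_width: 0.643
```

```bash
python3 st.py; python3 snap.py wrist w15
```

```text
t 27.3 pos [ 0.5905 -0.0976  0.1467] psi -128.02 zax [-3.e-04  4.e-04 -1.e+00] F [-0.43 -0.05  0.95] T [ 0.095 -0.098 -0.032] w 0.643 j [ 0.757  0.472 -0.918  1.765  0.414  1.113  2.182]
27.35 [ 0.59049541 -0.09762842  0.14670419] [ 0.91338981 -1.29722069 -0.42159819]
```

View pics/w15.png

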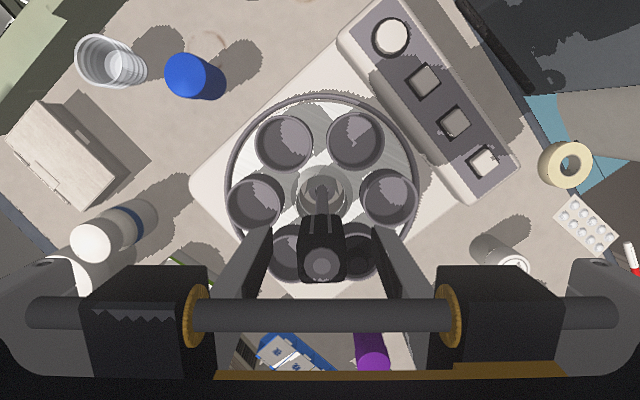

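Call:
jog_arm:
  jaw: [0, 0, 0, 0, 0, 0, 0, 0, 0, 0]
  offset:
    - [0, 0, 0]
    - [0, 0, 0]
    - [0, 0, 0]
    - [0, 0, 0]
    - [0, 0, 0]
    - [0, 0, 0]
    - [0, 0, 0]
    - [0, 0, 0]
    - [0, 0, 0]
    - [0, 0, 0]
  rotation:
    - [0, 0, 0]
    - [0, 0, 0]
    - [0, 0, 0]
    - [0, 0, 0]
    - [0, 0, 0.8]
    - [0, 0, 0.8]
    - [0, 0, 0.8]
    - [0, 0, 0.8]
    - [0, 0, 0.8]
    - [0, 0, 0.8]

```text
time: 28.6
position: [0.5906, -0.0974, 0.1469]
tool_rot: [0.0, -0.033, 0.999, 0.0]
contact_force: [0.2, -0.1, -0.8]
gripper_width: 0.274
```

```bash
python3 st.py
```

```text
t 28.6 pos [ 0.5906 -0.0974  0.1469] psi -176.18 zax [ 1.e-04  0.e+00 -1.e+00] F [ 0.19 -0.12 -0.83] T [ 0.117 -0.189  0.239] w 0.274 j [ 0.631  0.416 -0.736  1.771  0.313  1.075  1.424]
```

Call:
jog_arm:
  jaw: [0, 0, 0, 0, 0, 0, 0, 0]
  offset:
    - [0, 0, 0]
    - [0, 0, 0]
    - [0, 0, 0]
    - [0, 0, 0]
    - [0, 0, 0]
    - [0, 0, 0]
    - [0, 0, 0]
    - [0, 0, 0]
  rotation:
    - [0, 0, 0.8]
    - [0, 0, 0.8]
    - [0, 0, 0.8]
    - [0, 0, 0.8]
    - [0, 0, 0.8]
    - [0, 0, 0.8]
    - [0, 0, 0.8]
    - [0, 0, 0.4]

```text
time: 29.6
position: [0.5907, -0.0973, 0.147]
tool_rot: [0.0, 0.47, 0.883, 0.0]
contact_force: [-0.4, -0.4, -0.2]
gripper_width: 0.278
```

```bash
python3 st.py
```

```text
t 29.6 pos [ 0.5907 -0.0973  0.147 ] psi 123.89 zax [ 3.e-04  0.e+00 -1.e+00] F [-0.39 -0.39 -0.24] T [ 0.002 -0.299  0.227] w 0.278 j [ 0.474  0.371 -0.526  1.78   0.212  1.046  0.462]
```

Call:
jog_arm:
  jaw: [0, 0, 0, 0, 0]
  offset:
    - [0, 0, 0]
    - [0, 0, 0]
    - [0, 0, 0]
    - [0, 0, 0]
    - [0, 0, 0]
  rotation:
    - [0, 0, 0.6]
    - [0, 0, 0.6]
    - [0, 0, 0.6]
    - [0, 0, 0.6]
    - [0, 0, 0]

```text
time: 30.22
position: [0.5907, -0.0973, 0.1469]
tool_rot: [0.0, 0.642, 0.767, 0.0]
contact_force: [0.6, 0.7, -0.5]
gripper_width: 0.276
```

```bash
python3 st.py
```

```text
t 30.23 pos [ 0.5907 -0.0973  0.1469] psi 100.12 zax [ 2.e-04 -1.e-04 -1.e+00] F [ 0.64  0.71 -0.47] T [-0.108 -0.419  0.075] w 0.276 j [ 0.413  0.359 -0.447  1.784  0.178  1.038  0.077]
```

Call:
jog_arm:
  jaw: [0, 0, 0, 0]
  offset:
    - [0, 0, 0]
    - [0, 0, 0]
    - [0, 0, 0]
    - [0, 0, 0]
  rotation:
    - [0, 0, 0.5]
    - [0, 0, 0.5]
    - [0, 0, 0.2]
    - [0, 0, 0]

```text
time: 30.72
position: [0.5907, -0.0974, 0.1469]
tool_rot: [0.0, 0.718, 0.696, 0.0]
contact_force: [1.0, 0.0, -0.8]
gripper_width: 0.273
```

```bash
python3 st.py
```

```text
t 30.73 pos [ 0.5907 -0.0974  0.1469] psi 88.21 zax [ 2.e-04  0.e+00 -1.e+00] F [ 0.97  0.03 -0.76] T [-0.04  -0.432  0.145] w 0.273 j [ 0.383  0.354 -0.409  1.786  0.161  1.034 -0.117]
```

Call:
jog_arm:
  jaw: [0, 0, 0, 0]
  offset:
    - [0, 0, 0]
    - [0, 0, 0]
    - [0, 0, 0]
    - [0, 0, 0]
  rotation:
    - [0, 0, 0.4]
    - [0, 0, 0.4]
    - [0, 0, 0.4]
    - [0, 0, 0]

```text
time: 31.22
position: [0.5907, -0.0974, 0.1469]
tool_rot: [0.0, 0.787, 0.617, 0.0]
contact_force: [1.9, 0.6, -0.9]
gripper_width: 0.275
```

```bash
python3 st.py
```

```text
t 31.23 pos [ 0.5907 -0.0974  0.1469] psi 76.21 zax [ 1.e-04 -0.e+00 -1.e+00] F [ 1.87  0.58 -0.92] T [-0.121 -0.468  0.121] w 0.275 j [ 0.352  0.349 -0.37   1.788  0.145  1.031 -0.312]
```

Call:
jog_arm:
  jaw: [0, 0, 0, 0]
  offset:
    - [0, 0, 0]
    - [0, 0, 0]
    - [0, 0, 0]
    - [0, 0, 0]
  rotation:
    - [0, 0, 0.4]
    - [0, 0, 0.4]
    - [0, 0, 0.4]
    - [0, 0, 0]

```text
time: 31.72
position: [0.5907, -0.0975, 0.147]
tool_rot: [0.0, 0.847, 0.532, 0.0]
contact_force: [1.1, -0.4, -0.0]
gripper_width: 0.277
```

```bash
python3 st.py
```

```text
t 31.73 pos [ 0.5907 -0.0975  0.147 ] psi 64.24 zax [ 2.e-04 -0.e+00 -1.e+00] F [ 1.12 -0.4  -0.03] T [-0.141 -0.447  0.177] w 0.277 j [ 0.322  0.345 -0.332  1.79   0.129  1.028 -0.508]
```

Call:
jog_arm:
  jaw: [0, 0, 0, 0]
  offset:
    - [0, 0, 0]
    - [0, 0, 0]
    - [0, 0, 0]
    - [0, 0, 0]
  rotation:
    - [0, 0, 0.4]
    - [0, 0, 0.4]
    - [0, 0, 0]
    - [0, 0, 0]

```text
time: 32.22
position: [0.5906, -0.0974, 0.1469]
tool_rot: [0.0, 0.882, 0.472, 0.0]
contact_force: [0.3, -1.4, 1.4]
gripper_width: 0.275
```

```bash
python3 st.py
```

```text
t 32.23 pos [ 0.5906 -0.0974  0.1469] psi 56.27 zax [ 1.e-04  0.e+00 -1.e+00] F [ 0.31 -1.38  1.39] T [-0.107 -0.36   0.404] w 0.275 j [ 0.302  0.343 -0.306  1.791  0.119  1.026 -0.638]
```

Call:
jog_arm:
  jaw: [0, 0, 0, 0]
  offset:
    - [0, 0, 0]
    - [0, 0, 0]
    - [0, 0, 0]
    - [0, 0, 0]
  rotation:
    - [0, 0, 0.4]
    - [0, 0, 0.4]
    - [0, 0, 0]
    - [0, 0, 0]

```text
time: 32.72
position: [0.5906, -0.0975, 0.1469]
tool_rot: [0.0, 0.913, 0.409, 0.0]
contact_force: [0.9, -0.1, 2.1]
gripper_width: 0.276
```

```bash
python3 st.py
```

```text
t 32.73 pos [ 0.5906 -0.0975  0.1469] psi 48.23 zax [ 1.e-04  0.e+00 -1.e+00] F [ 0.89 -0.13  2.13] T [-0.233 -0.289  0.409] w 0.276 j [ 0.282  0.34  -0.281  1.792  0.108  1.024 -0.769]
```

```bash
python3 snap.py wrist w16; python3 - <<'E'
import cv2
a=cv2.imread("pics/w16.png"); cv2.imwrite("pics/w16a.png",cv2.convertScaleAbs(cv2.resize(a[80:300,200:440],None,fx=2.7,fy=2.7,interpolation=2),alpha=1.5))
E
```

```text
32.775 [ 0.59064024 -0.09750122  0.14694483] [ 0.88959737 -0.44789534  0.77528663]
```

View pics/w16a.png

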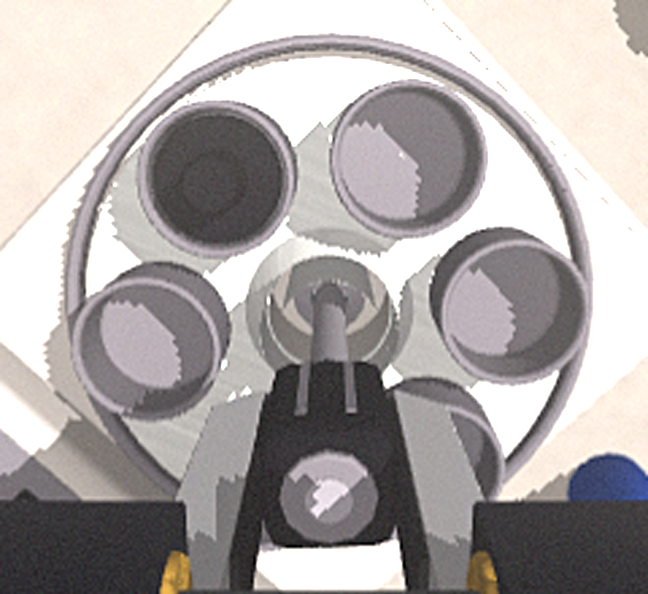

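```bash
cat > rotor.py <<'E'
from h import *; import pickle,sys
from scipy.optimize import least_squares
c=pickle.load(open(sys.argv[1]+".pkl","rb")); P=cloud(c); Z=P[...,2]
hub=np.array([.59,-.0975]); r=np.hypot(P[...,0]-hub[0],P[...,1]-hub[1])
m=(Z>.0955)&(Z<.1005)&(r<.09)&(r>.033); q=P[m][:,:2]
def res(p):
    C=np.array([[p[0]+.06*np.cos(p[2]+k*np.pi/3),p[1]+.06*np.sin(p[2]+k*np.pi/3)] for k in range(6)])
    return np.linalg.norm(q[:,None]-C[None],axis=2).min(1)-.023
for a in (4,24,44):
    s=least_squares(res,[hub[0],hub[1],np.radians(a)],loss='soft_l1',f_scale=.002)
    print(s.x[:2].round(4),np.degrees(s.x[2]).round(2),s.cost,len(q))
E
for i in w2 w8 w13 w16; do python3 rotor.py $i; done
```

```text
[ 0.5901 -0.0974] 24.07 0.0010701005443165658 2821
[ 0.5901 -0.0974] 24.07 0.0010701005443149413 2821
[ 0.5901 -0.0974] 24.07 0.0010701005443182249 2821
[ 0.5898 -0.0975] 24.07 0.002084668138858564 1942
[ 0.5898 -0.0975] 24.07 0.0020846681388611804 1942
[ 0.5898 -0.0975] 24.07 0.0020846681388599314 1942
[ 0.59   -0.0975] 24.25 0.0028166063970217117 2873
[ 0.59   -0.0975] 24.25 0.0028166063970212736 2873
[ 0.59   -0.0975] 24.25 0.002816606397022733 2873
[ 0.59   -0.0975] 24.08 0.003372229101426781 2781
[ 0.59   -0.0975] 24.08 0.003372229101428157 2781
[ 0.59   -0.0975] 24.08 0.0033722291014267403 2781
```

Call:
jog_arm:
  jaw: [0, 0, 0, 0]
  offset:
    - [0, 0, 0]
    - [0, 0, 0]
    - [0, 0, 0]
    - [0, 0, 0]
  rotation:
    - [0, 0, 0.4]
    - [0, 0, 0]
    - [0, 0, 0]
    - [0, 0, 0]
  grip_force: 55

```text
time: 33.28
position: [0.5906, -0.0975, 0.1469]
tool_rot: [-0.0, 0.927, 0.376, 0.0]
contact_force: [0.6, -0.9, 1.2]
gripper_width: 0.277
```

```bash
python3 st.py;python3 snap.py wrist w17; python3 - <<'E'
import cv2
a=cv2.imread("pics/w17.png"); cv2.imwrite("pics/w17a.png",cv2.convertScaleAbs(cv2.resize(a[170:300,250:400],None,fx=4,fy=4,interpolation=2),alpha=1.8))
a=cv2.imread("pics/w13.png"); cv2.imwrite("pics/w13a.png",cv2.convertScaleAbs(cv2.resize(a[170:300,250:400],None,fx=4,fy=4,interpolation=2),alpha=1.8))
E
```

```text
t 33.27 pos [ 0.5906 -0.0975  0.1469] psi 44.14 zax [ 1.e-04  1.e-04 -1.e+00] F [ 0.61 -0.85  1.17] T [-0.205 -0.465 -0.147] w 0.277 j [ 0.272  0.339 -0.268  1.793  0.103  1.023 -0.836]
33.325 [ 0.5906183  -0.0974875   0.14692632] [ 0.72479555 -0.51374068  1.80512263]
```

View pics/w17a.png

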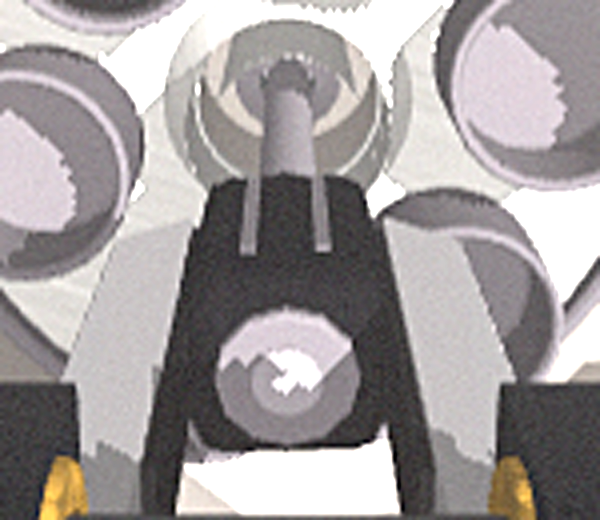

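View pics/w13a.png

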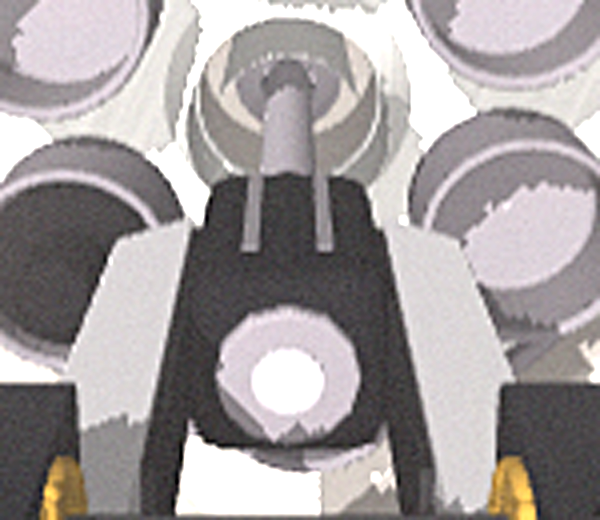

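Call:
jog_arm:
  jaw: [0, 0]
  offset:
    - [0, 0, 0]
    - [0, 0, 0]
  rotation:
    - [0, 0, 0.3]
    - [0, 0, 0]

```text
time: 33.58
position: [0.5906, -0.0974, 0.1469]
tool_rot: [0.0, 0.936, 0.351, 0.0]
contact_force: [1.6, -0.8, 1.1]
gripper_width: 0.278
```

```bash
python3 st.py
```

```text
t 33.58 pos [ 0.5906 -0.0974  0.1469] psi 41.14 zax [ 0. -0. -1.] F [ 1.61 -0.79  1.09] T [-0.315 -0.393  0.179] w 0.278 j [ 0.264  0.338 -0.259  1.793  0.1    1.023 -0.885]
```

Call:
jog_arm:
  jaw: [0, 0]
  offset:
    - [0, 0, 0]
    - [0, 0, 0]
  rotation:
    - [0, 0, 0.3]
    - [0, 0, 0]

```text
time: 33.83
position: [0.5906, -0.0974, 0.1469]
tool_rot: [0.0, 0.945, 0.327, 0.0]
contact_force: [0.7, 0.1, 2.3]
gripper_width: 0.279
```

```bash
python3 st.py
```

```text
t 33.83 pos [ 0.5906 -0.0974  0.1469] psi 38.19 zax [ 1.e-04 -1.e-04 -1.e+00] F [0.67 0.1  2.32] T [-0.227 -0.381  0.29 ] w 0.279 j [ 0.256  0.337 -0.249  1.794  0.096  1.022 -0.934]
```

Call:
jog_arm:
  jaw: [0, 0]
  offset:
    - [0, 0, 0]
    - [0, 0, 0]
  rotation:
    - [0, 0, 0.3]
    - [0, 0, 0]

```text
time: 34.08
position: [0.5906, -0.0975, 0.1469]
tool_rot: [-0.0, 0.953, 0.302, 0.0]
contact_force: [0.4, -1.9, 1.1]
gripper_width: 0.27
```

```bash
python3 st.py
```

```text
t 34.08 pos [ 0.5906 -0.0975  0.1469] psi 35.16 zax [ 1.e-04  1.e-04 -1.e+00] F [ 0.44 -1.86  1.14] T [-0.201 -0.478 -0.282] w 0.27 j [ 0.249  0.337 -0.24   1.794  0.092  1.021 -0.983]
```

```bash
python3 - <<'E'
from h import *
for i in range(4):
    c=camera("wrist"); s=state(); print(s["torque"].round(3),s["gripper_width"])
cv2.imwrite("pics/w18a.png",cv2.convertScaleAbs(cv2.resize(c["frame"][130:300,240:410,::-1],None,fx=3.5,fy=3.5,interpolation=2),alpha=1.8))
E
```

```text
[-0.266 -0.507 -0.266] 0.2735120614629931
[-0.249 -0.527 -0.196] 0.27186694177650333
[-0.285 -0.48  -0.214] 0.27190191284592713
[-0.231 -0.454 -0.209] 0.2744857852180236
```

View pics/w18a.png

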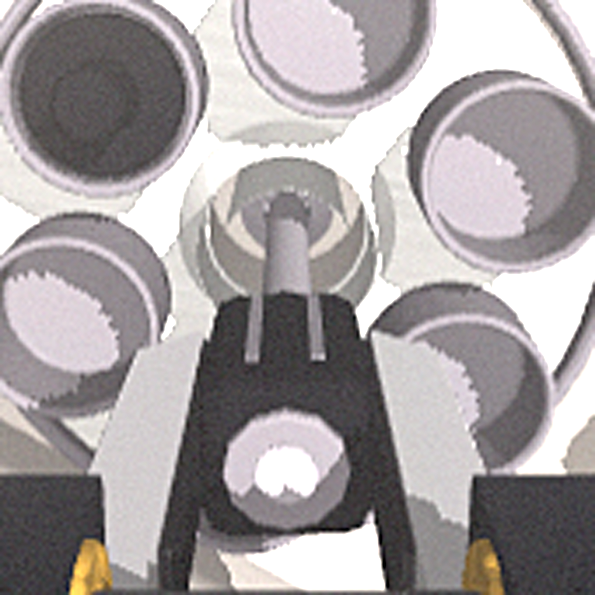

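Call:
jog_arm:
  jaw: [0, 0, 0]
  offset:
    - [0, 0, -0.1]
    - [0, 0, -0.1]
    - [0, 0, -0.1]
  rotation:
    - [0, 0, 0]
    - [0, 0, 0]
    - [0, 0, 0]

```text
time: 34.65
position: [0.59, -0.0975, 0.1583]
tool_rot: [-0.0, 0.953, 0.302, -0.001]
contact_force: [-0.6, -1.3, -2.1]
gripper_width: 0.273
```

```bash
python3 st.py
```

```text
t 34.65 pos [ 0.59   -0.0975  0.1583] psi 35.12 zax [-1.6e-03  3.0e-04 -1.0e+00] F [-0.62 -1.29 -2.09] T [-0.183  0.059  0.03 ] w 0.273 j [ 0.25   0.326 -0.241  1.783  0.088  1.045 -0.98 ]
```

Call:
jog_arm:
  jaw: [0, 0, 0, 0, 0, 0, 0, 0, 0]
  offset:
    - [0, 0, -0.5]
    - [0, 0, -0.7]
    - [0, 0, -0.8]
    - [0, 0, -0.7]
    - [-0.6, 0, 0]
    - [-0.6, 0, 0]
    - [-0.6, 0, 0]
    - [0, 0, 0]
    - [0, 0, 0]
  rotation:
    - [0, 0, 0]
    - [0, 0, 0]
    - [0, 0, 0]
    - [0, 0, 0]
    - [0, 0, 0]
    - [0, 0, 0]
    - [0, 0, 0]
    - [0, 0, 0]
    - [0, 0, 0]

```text
time: 35.78
position: [0.5314, -0.139, 0.2668]
tool_rot: [-0.0, 0.954, 0.301, 0.0]
contact_force: [0.9, -0.2, -3.6]
gripper_width: 0.273
```

```bash
python3 st.py;python3 snap.py wrist w19; python3 - <<'E'
import cv2,pickle,numpy as np
from h import *
c=pickle.load(open("w19.pkl","rb"))
# warp to world-aligned top view of plane z=.031: image up=+x, left=+y
N=600; S=.045
X,Y=np.meshgrid(np.linspace(-.0975+S/2,-.0975-S/2,N),np.linspace(.59+S/2,.59-S/2,N))
E=c["extrinsics"]; p=np.c_[Y.ravel(),X.ravel(),np.full(N*N,.031)]
pc=(p-E[:3,3])@E[:3,:3]; pc=pc*[1,-1,-1]
uv=cv2.projectPoints(pc,np.zeros(3),np.zeros(3),c["intrinsics"],np.array(c["D"]))[0].reshape(N,N,2).astype(np.float32)
o=cv2.remap(c["frame"],uv[...,0],uv[...,1],2)
cv2.imwrite("pics/nut.png",cv2.convertScaleAbs(o[:,:,::-1],alpha=1.7))
E
```

```text
t 35.77 pos [ 0.5314 -0.139   0.2668] psi 35.07 zax [-0.e+00  2.e-04 -1.e+00] F [ 0.88 -0.22 -3.64] T [-0.002  0.     0.008] w 0.273 j [ 0.331  0.156 -0.218  1.756  0.035  1.233 -0.854]
35.825 [ 0.53162289 -0.13866262  0.26671951] [-0.35567808 -0.1214197  -3.23456523]
```

View pics/nut.png

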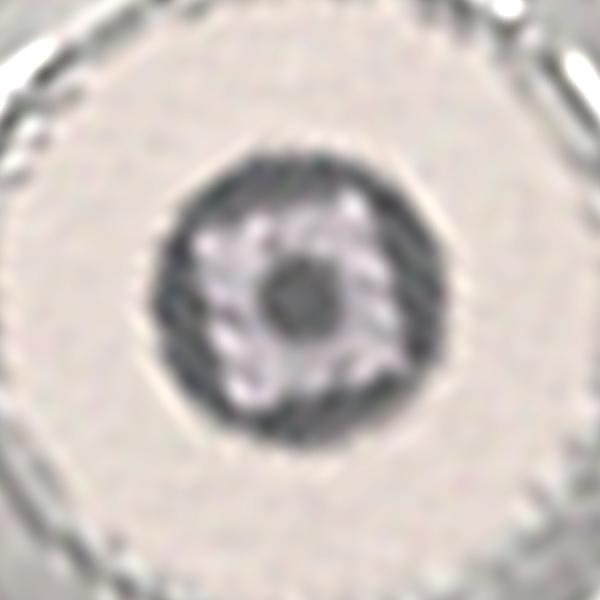

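View pics/w19.png

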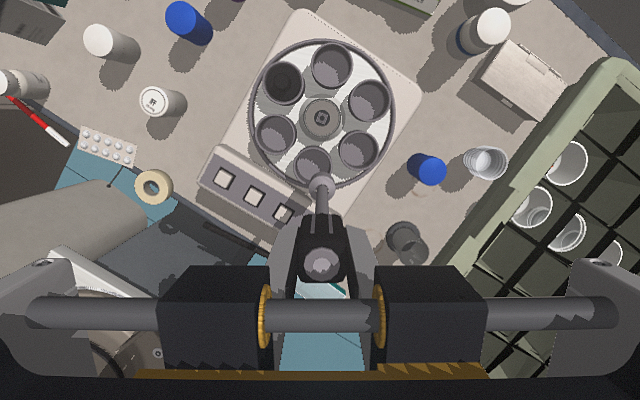

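```bash
cat > nutw.py <<'E'
import cv2,pickle,numpy as np,sys
from h import *
c=pickle.load(open(sys.argv[1]+".pkl","rb"))
N=600; S=.045
X,Y=np.meshgrid(np.linspace(-.0975+S/2,-.0975-S/2,N),np.linspace(.59+S/2,.59-S/2,N))
E=c["extrinsics"]; p=np.c_[Y.ravel(),X.ravel(),np.full(N*N,.031)]
pc=(p-E[:3,3])@E[:3,:3]; pc=pc*[1,-1,-1]
uv=cv2.projectPoints(pc,np.zeros(3),np.zeros(3),c["intrinsics"],np.array(c["D"]))[0].reshape(N,N,2).astype(np.float32)
o=cv2.remap(c["frame"],uv[...,0],uv[...,1],2)
cv2.imwrite(f"pics/nut_{sys.argv[1]}.png",cv2.convertScaleAbs(o[:,:,::-1],alpha=1.7))
E
python3 nutw.py w8
```

```text
(no output)
```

View pics/nut_w8.png

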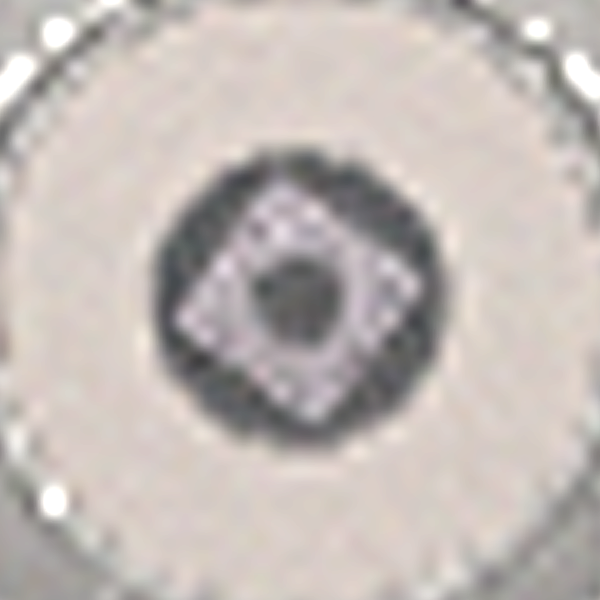

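Call:
jog_arm:
  jaw: [0, 0, 0, 0, 0, 0, 0]
  offset:
    - [0.6, 0, 0]
    - [0.6, 0, 0]
    - [0.6, 0, 0]
    - [0, 0, 0]
    - [0, 0, 0]
    - [0, 0, 0]
    - [0, 0, 0]
  rotation:
    - [0, 0, 0]
    - [0, 0, 0]
    - [0, 0, 0]
    - [0, 0, 1]
    - [0, 0, 1]
    - [0, 0, 0]
    - [0, 0, 0]

```text
time: 36.7
position: [0.591, -0.0968, 0.2667]
tool_rot: [-0.0, 0.991, 0.134, -0.0]
contact_force: [-0.1, -0.3, -3.3]
gripper_width: 0.273
```

```bash
python3 st.py;python3 snap.py wrist w20; python3 - <<'E'
from h import *; import pickle
from scipy.optimize import least_squares
c=pickle.load(open("w20.pkl","rb")); P=cloud(c)
x,y,z=P[...,0],P[...,1],P[...,2]
near=np.hypot(x-.59,y+.0975)<.03
for z0,z1,r in ((.132,.152,.014),(.165,.2,.0055)):
    m=near&(z>z0)&(z<z1); q=P[m][:,:2]
    s=least_squares(lambda p:np.hypot(q[:,0]-p[0],q[:,1]-p[1])-r,[.59,-.0975],loss='soft_l1',f_scale=.001)
    print(z0,m.sum(),s.x)
E
```

```text
t 36.7 pos [ 0.591  -0.0968  0.2667] psi 15.36 zax [-2.e-04  2.e-04 -1.e+00] F [-0.1  -0.34 -3.34] T [ 0.003  0.07  -0.018] w 0.273 j [ 0.22   0.241 -0.2    1.652  0.05   1.254 -1.293]
36.75 [ 0.59088332 -0.09704302  0.26678004] [-0.3549739  -0.02938185 -2.22092867]
0.132 60 [ 0.59053664 -0.09715074]
0.165 273 [ 0.59180556 -0.09685529]
```

Call:
jog_arm:
  jaw: [0, 0, 0, 0, 0, 0, 0, 0, 0, 0, 0]
  offset:
    - [-0.01, 0.01, 0.4]
    - [0, 0, 0.4]
    - [0, 0, 0.4]
    - [0, 0, 0.4]
    - [0, 0, 0.4]
    - [0, 0, 0.4]
    - [0, 0, 0]
    - [0, 0, 0.1]
    - [0, 0, 0.1]
    - [0, 0, 0.1]
    - [0, 0, 0.1]
  rotation:
    - [0, 0, 0]
    - [0, 0, 0]
    - [0, 0, 0]
    - [0, 0, 0]
    - [0, 0, 0]
    - [0, 0, 0]
    - [0, 0, 0]
    - [0, 0, 0]
    - [0, 0, 0]
    - [0, 0, 0]
    - [0, 0, 0]

```text
time: 38.12
position: [0.5904, -0.0979, 0.1548]
tool_rot: [0.0, 0.991, 0.131, 0.0]
contact_force: [0.6, 0.4, -3.5]
gripper_width: 0.271
```

```bash
python3 st.py
```

```text
t 38.12 pos [ 0.5904 -0.0979  0.1548] psi 15.09 zax [ 3.e-04  0.e+00 -1.e+00] F [ 0.59  0.4  -3.52] T [ 0.018  0.035 -0.056] w 0.271 j [ 0.218  0.326 -0.199  1.789  0.074  1.034 -1.317]
```

Call:
jog_arm:
  jaw: [0, 0, 0, 0, 0, 0]
  offset:
    - [0, 0, 0.1]
    - [0, 0, 0.09]
    - [0, 0, 0]
    - [0, 0, 0]
    - [0, 0, 0]
    - [0, 0, 0]
  rotation:
    - [0, 0, 0]
    - [0, 0, 0]
    - [0, 0, 0.5]
    - [0, 0, 0.5]
    - [0, 0, 0.5]
    - [0, 0, 0]

```text
time: 38.88
position: [0.5903, -0.0975, 0.1471]
tool_rot: [-0.0, 1.0, 0.001, -0.0]
contact_force: [0.1, 1.7, -4.5]
gripper_width: 0.27
```

```bash
python3 st.py
```

```text
t 38.88 pos [ 0.5903 -0.0975  0.1471] psi 0.13 zax [-1.e-04  4.e-04 -1.e+00] F [ 0.09  1.72 -4.52] T [0.779 0.027 0.015] w 0.27 j [ 0.179  0.33  -0.153  1.799  0.058  1.017 -1.564]
```

Call:
jog_arm:
  jaw: [0, 0, 0]
  offset:
    - [0, 0, 0]
    - [0, 0, 0]
    - [0, 0, 0]
  rotation:
    - [0, 0, 0.4]
    - [0, 0, 0.4]
    - [0, 0, 0]

```text
time: 39.25
position: [0.5903, -0.0975, 0.1471]
tool_rot: [-0.0, 0.998, -0.068, -0.0]
contact_force: [0.0, 2.2, -4.0]
gripper_width: 0.275
```

```bash
python3 st.py
```

```text
t 39.25 pos [ 0.5903 -0.0975  0.1471] psi -7.77 zax [-2.e-04  4.e-04 -1.e+00] F [ 0.05  2.16 -3.97] T [ 1.091 -0.048  0.145] w 0.275 j [ 0.16   0.329 -0.128  1.8    0.048  1.016 -1.693]
```

Call:
jog_arm:
  jaw: [0, 0, 0]
  offset:
    - [0, 0, 0]
    - [0, 0, 0]
    - [0, 0, 0]
  rotation:
    - [0, 0, 0.4]
    - [0, 0, 0.4]
    - [0, 0, 0]

```text
time: 39.62
position: [0.5903, -0.0975, 0.1472]
tool_rot: [-0.0, 0.991, -0.137, -0.0]
contact_force: [-0.1, 4.4, -5.2]
gripper_width: 0.273
```

```bash
python3 st.py
```

```text
t 39.62 pos [ 0.5903 -0.0975  0.1472] psi -15.73 zax [-1.e-04  4.e-04 -1.e+00] F [-0.06  4.42 -5.19] T [ 1.343 -0.16   0.154] w 0.273 j [ 0.14   0.328 -0.103  1.801  0.039  1.015 -1.824]
```

Call:
jog_arm:
  jaw: [0, 0, 0]
  offset:
    - [0, 0, 0]
    - [0, 0, 0]
    - [0, 0, 0]
  rotation:
    - [0, 0, 0.3]
    - [0, 0, 0.3]
    - [0, 0, 0]

```text
time: 40.0
position: [0.5904, -0.0976, 0.1472]
tool_rot: [-0.0, 0.982, -0.188, -0.0]
contact_force: [0.9, 3.6, -5.9]
gripper_width: 0.273
```

```bash
python3 st.py
```

```text
t 40.0 pos [ 0.5904 -0.0976  0.1472] psi -21.72 zax [ 1.e-04  4.e-04 -1.e+00] F [ 0.85  3.64 -5.9 ] T [ 1.59  -0.28   0.147] w 0.273 j [ 0.125  0.327 -0.085  1.802  0.032  1.014 -1.922]
```

Call:
jog_arm:
  jaw: [0, 0, 0]
  offset:
    - [0, 0, 0]
    - [0, 0, 0]
    - [0, 0, 0]
  rotation:
    - [0, 0, 0.3]
    - [0, 0, 0]
    - [0, 0, 0]

```text
time: 40.38
position: [0.5903, -0.0976, 0.1472]
tool_rot: [-0.0, 0.977, -0.214, -0.0]
contact_force: [1.5, 4.0, -6.0]
gripper_width: 0.273
```

```bash
python3 st.py
```

```text
t 40.38 pos [ 0.5903 -0.0976  0.1472] psi -24.76 zax [-1.e-04  4.e-04 -1.e+00] F [ 1.48  4.   -6.  ] T [ 1.959 -0.473  0.167] w 0.273 j [ 0.118  0.327 -0.076  1.803  0.028  1.013 -1.972]
```

Call:
jog_arm:
  jaw: [0, 0, 0]
  offset:
    - [0, 0, 0]
    - [0, 0, 0]
    - [0, 0, 0]
  rotation:
    - [0, 0, 0.3]
    - [0, 0, 0]
    - [0, 0, 0]

```text
time: 40.75
position: [0.5903, -0.0977, 0.1473]
tool_rot: [-0.0, 0.971, -0.24, -0.0]
contact_force: [1.5, 3.7, -6.9]
gripper_width: 0.276
```

```bash
python3 st.py
```

```text
t 40.75 pos [ 0.5903 -0.0977  0.1473] psi -27.76 zax [ 0.e+00  3.e-04 -1.e+00] F [ 1.46  3.7  -6.89] T [ 2.058 -0.537  0.203] w 0.276 j [ 0.11   0.326 -0.066  1.803  0.025  1.013 -2.021]
```

Call:
jog_arm:
  jaw: [0, 0]
  offset:
    - [0, 0, 0]
    - [0, 0, 0]
  rotation:
    - [0, 0, 0.3]
    - [0, 0, 0]

```text
time: 41.0
position: [0.5904, -0.0977, 0.1473]
tool_rot: [-0.0, 0.964, -0.265, 0.0]
contact_force: [1.5, 4.7, -7.4]
gripper_width: 0.271
```

```bash
python3 st.py
```

```text
t 41.0 pos [ 0.5904 -0.0977  0.1473] psi -30.78 zax [ 1.e-04  2.e-04 -1.e+00] F [ 1.51  4.7  -7.43] T [ 2.072 -0.549  0.395] w 0.271 j [ 0.102  0.326 -0.057  1.803  0.021  1.013 -2.071]
```

Call:
jog_arm:
  jaw: [0, 0]
  offset:
    - [0, 0, 0]
    - [0, 0, 0]
  rotation:
    - [0, 0, 0.3]
    - [0, 0, 0]

```text
time: 41.25
position: [0.5904, -0.0977, 0.1474]
tool_rot: [-0.0, 0.957, -0.29, 0.0]
contact_force: [1.0, 4.5, -6.8]
gripper_width: 0.27
```

```bash
python3 st.py; python3 snap.py wrist w21
```

```text
t 41.25 pos [ 0.5904 -0.0977  0.1474] psi -33.76 zax [ 2.e-04  1.e-04 -1.e+00] F [ 1.03  4.53 -6.82] T [ 2.055 -0.619  0.457] w 0.27 j [ 0.095  0.326 -0.048  1.804  0.018  1.012 -2.119]
41.3 [ 0.59040809 -0.0977537   0.14734184] [ 0.75140785  4.87587635 -7.33060343]
```

View pics/w21.png

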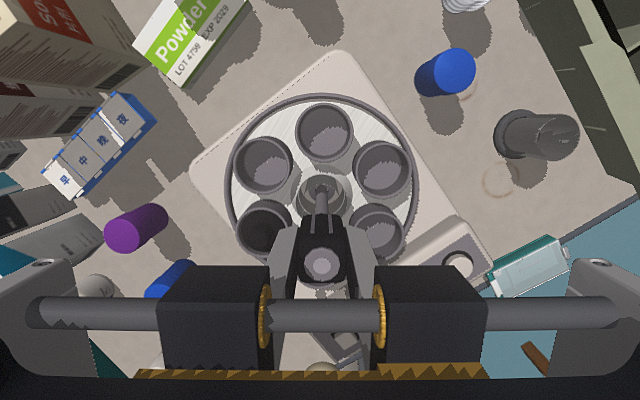

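Call:
jog_arm:
  jaw: [0, 0, 0, 0, 0, 0, 0]
  offset:
    - [0, 0, 0]
    - [0, 0, 0]
    - [0, 0, 0]
    - [0, 0, 0]
    - [0, 0, -0.1]
    - [0, 0, -0.1]
    - [0, 0, -0.1]
  rotation:
    - [0, 0, -0.4]
    - [0, 0, -0.4]
    - [0, 0, -0.3]
    - [0, 0, 0]
    - [0, 0, 0]
    - [0, 0, 0]
    - [0, 0, 0]

```text
time: 42.18
position: [0.5902, -0.0987, 0.1596]
tool_rot: [0.0, 0.98, -0.198, 0.0]
contact_force: [-0.5, 0.3, -3.1]
gripper_width: 0.276
```

```bash
python3 st.py
```

```text
t 42.17 pos [ 0.5902 -0.0987  0.1596] psi -22.88 zax [-1.e-04 -9.e-04 -1.e+00] F [-0.45  0.26 -3.11] T [ 0.014  0.019 -0.039] w 0.276 j [ 0.123  0.315 -0.081  1.79   0.03   1.038 -1.939]
```

Call:
jog_arm:
  jaw: [0, 0, 0, 0, 0, 0, 0, 0, 0]
  offset:
    - [0, 0, -0.5]
    - [0, 0, -0.7]
    - [0, 0, -0.8]
    - [0, 0, -0.7]
    - [-0.6, 0, 0]
    - [-0.6, 0, 0]
    - [-0.6, 0, 0]
    - [0, 0, 0]
    - [0, 0, 0]
  rotation:
    - [0, 0, 0]
    - [0, 0, 0]
    - [0, 0, 0]
    - [0, 0, 0]
    - [0, 0, 0]
    - [0, 0, 0]
    - [0, 0, 0]
    - [0, 0, 0]
    - [0, 0, 0]

```text
time: 43.3
position: [0.5244, -0.0707, 0.2677]
tool_rot: [0.0, 0.98, -0.199, 0.0]
contact_force: [0.3, 0.1, -1.9]
gripper_width: 0.269
```

```bash
python3 st.py;python3 snap.py wrist w22; python3 nutw.py w22
```

```text
t 43.3 pos [ 0.5244 -0.0707  0.2677] psi -22.94 zax [ 8.e-04 -7.e-04 -1.e+00] F [ 0.31  0.14 -1.92] T [ 0.098 -0.011 -0.018] w 0.269 j [ 0.102  0.114 -0.099  1.802  0.013  1.225 -1.971]
43.35 [ 0.52444962 -0.07066338  0.267505  ] [-0.48641944  0.06583133 -2.27176323]
```

View pics/nut_w22.png

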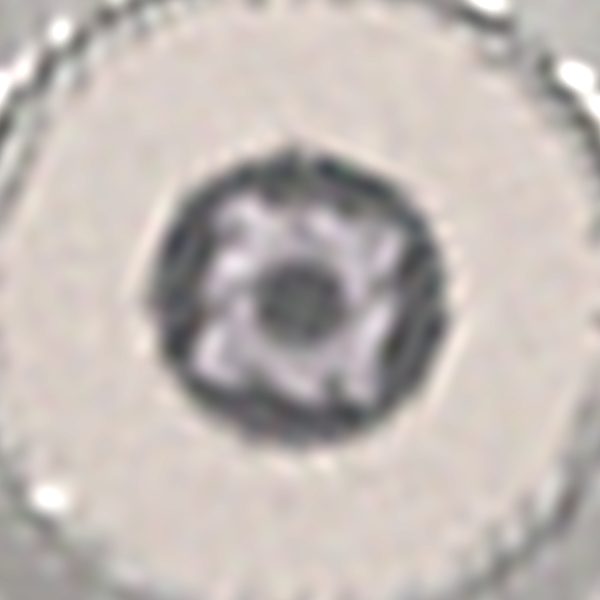

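View pics/w22.png

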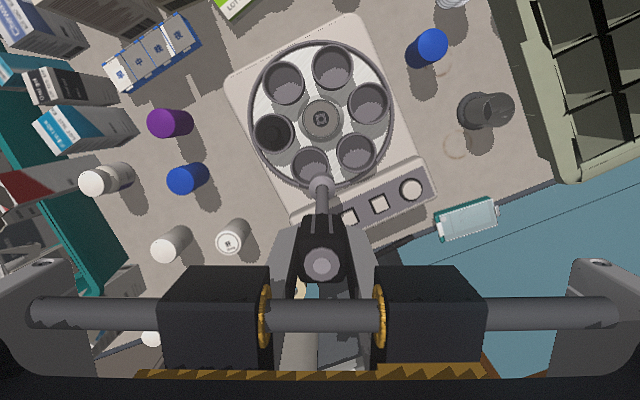

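```bash
python3 - <<'E'
from h import *; import pickle
from scipy.optimize import least_squares
for n in ("w22","w21","w19","w13"):
    c=pickle.load(open(n+".pkl","rb")); P=cloud(c); Z=P[...,2]
    m=(Z>.063)&(Z<.069)&(np.hypot(P[...,0]-.512,P[...,1]+.314)<.03)
    q=P[m][:,:2]
    s=least_squares(lambda p:np.hypot(q[:,0]-p[0],q[:,1]-p[1])-.0203,[.512,-.314],loss='soft_l1',f_scale=.001)
    f=np.hypot(*(P[...,:2]-s.x).transpose(2,0,1))<.012; print(n,m.sum(),s.x,np.abs(s.fun).mean())
E
python3 - <<'E'
from h import *; import pickle
# key in hand at w22
c=pickle.load(open("w22.pkl","rb")); P=cloud(c)
from scipy.optimize import least_squares
x,y,z=P[...,0],P[...,1],P[...,2]
near=np.hypot(x-.5244,y+.0707)<.03
for z0,z1,r in ((.137,.158,.014),(.17,.2,.0055),(.2,.24,.0055)):
    m=near&(z>z0)&(z<z1); q=P[m][:,:2]
    s=least_squares(lambda p:np.hypot(q[:,0]-p[0],q[:,1]-p[1])-r,[.5244,-.0707],loss='soft_l1',f_scale=.001)
    print(z0,m.sum(),s.x)
E
```

```text
w22 46 [ 0.51112482 -0.31576535] 0.0005533612633294666
w21 108 [ 0.51021896 -0.31543372] 0.000526413844788032
w19 26 [ 0.51115092 -0.31505423] 0.0005797532045617283
w13 107 [ 0.51025132 -0.31514704] 0.0006356777755890557
0.137 81 [ 0.52373471 -0.07113664]
0.17 116 [ 0.52388997 -0.07102248]
0.2 139 [ 0.52345327 -0.07089264]
```

Call:
jog_arm:
  jaw: [0, 0, 0, 0, 0, 0, 0, 0, 0, 0]
  offset:
    - [0.297, 0.82, 0]
    - [0.297, 0.82, 0]
    - [0.297, 0.82, 0]
    - [0.297, 0.82, 0]
    - [0.297, 0.82, 0]
    - [0.297, 0.82, 0]
    - [0.297, 0.82, 0]
    - [0, 0, 0]
    - [0, 0, 0]
    - [0, 0, 0]
  rotation:
    - [0, 0, 0]
    - [0, 0, 0]
    - [0, 0, 0]
    - [0, 0, 0]
    - [0, 0, 0]
    - [0, 0, 0]
    - [0, 0, 0]
    - [0, 0, 0]
    - [0, 0, 0]
    - [0, 0, 0]

```text
time: 44.6
position: [0.5115, -0.313, 0.2672]
tool_rot: [-0.0, 0.98, -0.198, -0.0]
contact_force: [-0.2, -0.2, -3.0]
gripper_width: 0.276
```

```bash
python3 st.py;python3 snap.py wrist w23; python3 - <<'E'
from h import *; import pickle
c=pickle.load(open("w23.pkl","rb")); P=cloud(c)
from scipy.optimize import least_squares
x,y,z=P[...,0],P[...,1],P[...,2]
near=np.hypot(x-.5115,y+.315)<.03
for z0,z1,r in ((.063,.069,.0203),(.137,.158,.014),(.17,.2,.0055)):
    m=near&(z>z0)&(z<z1); q=P[m][:,:2]
    s=least_squares(lambda p:np.hypot(q[:,0]-p[0],q[:,1]-p[1])-r,[.5115,-.315],loss='soft_l1',f_scale=.001)
    print(z0,m.sum(),s.x)
E
```

```text
t 44.6 pos [ 0.5115 -0.313   0.2672] psi -22.85 zax [-1.e-04  3.e-04 -1.e+00] F [-0.2  -0.19 -3.02] T [ 0.061  0.044 -0.043] w 0.276 j [ 0.378  0.232  0.078  1.663 -0.019  1.247 -1.51 ]
44.65 [ 0.51152456 -0.31299105  0.26731803] [-0.44283738  1.19639847 -3.61013741]
0.063 13 [ 0.50904973 -0.3133635 ]
0.137 83 [ 0.51086354 -0.31328981]
0.17 99 [ 0.51095383 -0.31315506]
```

View pics/w23.png

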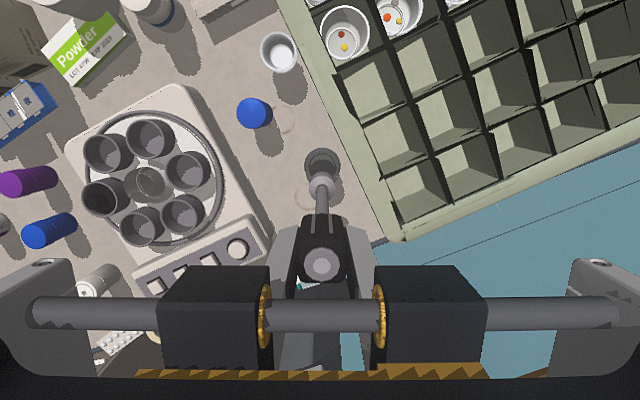

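Call:
jog_arm:
  jaw: [0, 0, 0, 0, 0, 0, 0, 0, 0]
  offset:
    - [0.01, 0.035, 0.3]
    - [0, 0, 0.4]
    - [0, 0, 0.5]
    - [0, 0, 0.5]
    - [0, 0, 0.5]
    - [0, 0, 0.5]
    - [0, 0, 0.3]
    - [0, 0, 0.15]
    - [0, 0, 0]
  rotation:
    - [0, 0, 0]
    - [0, 0, 0]
    - [0, 0, 0]
    - [0, 0, 0]
    - [0, 0, 0]
    - [0, 0, 0]
    - [0, 0, 0]
    - [0, 0, 0]
    - [0, 0, 0]

```text
time: 45.78
position: [0.5109, -0.3152, 0.1411]
tool_rot: [-0.0, 0.98, -0.199, -0.0]
contact_force: [0.1, 0.6, -3.5]
gripper_width: 0.268
```

```bash
python3 st.py
```

```text
t 45.77 pos [ 0.5109 -0.3152  0.1411] psi -22.92 zax [-3.e-04  2.e-04 -1.e+00] F [ 0.09  0.58 -3.54] T [ 0.052  0.025 -0.005] w 0.268 j [ 0.389  0.334  0.07   1.811 -0.027  0.998 -1.5  ]
```

Still hanging freely; lower 2 mm more, then open and rise.

Call:
jog_arm:
  jaw: [0, 0, 0, 60, 60, 60, 60, 60, 60]
  offset:
    - [0, 0, 0.05]
    - [0, 0, 0.02]
    - [0, 0, 0]
    - [0, 0, 0]
    - [0, 0, 0]
    - [0, 0, 0]
    - [0, 0, -0.5]
    - [0, 0, -0.8]
    - [0, 0, -1]
  rotation:
    - [0, 0, 0]
    - [0, 0, 0]
    - [0, 0, 0]
    - [0, 0, 0]
    - [0, 0, 0]
    - [0, 0, 0]
    - [0, 0, 0]
    - [0, 0, 0]
    - [0, 0, 0]

```text
time: 46.9
position: [0.5106, -0.315, 0.231]
tool_rot: [-0.0, 0.98, -0.199, -0.001]
contact_force: [1.1, -0.2, 0.2]
gripper_width: 0.639
```

Call:
jog_arm:
  jaw: [60, 60, 60]
  offset:
    - [0, 0, -0.9]
    - [0, 0, -0.9]
    - [0, 0, 0]
  rotation:
    - [0, 0, -0.8]
    - [0, 0, -0.8]
    - [0, 0, -0.7]

```text
time: 47.28
position: [0.5121, -0.3158, 0.3056]
tool_rot: [0.001, 1.0, 0.003, 0.002]
contact_force: [0.1, -0.3, -1.5]
gripper_width: 0.641
```

```bash
python3 st.py;python3 snap.py wrist w24
```

```text
t 47.27 pos [ 0.5121 -0.3158  0.3056] psi 0.32 zax [ 0.0041 -0.0019 -1.    ] F [ 0.12 -0.3  -1.48] T [ 0.053  0.009 -0.03 ] w 0.641 j [ 0.421  0.213  0.03   1.604 -0.007  1.319 -1.113]
47.325 [ 0.5115133  -0.31550147  0.30393107] [-0.34879776 -0.14485607 -0.45387437]
```

View pics/w24.png

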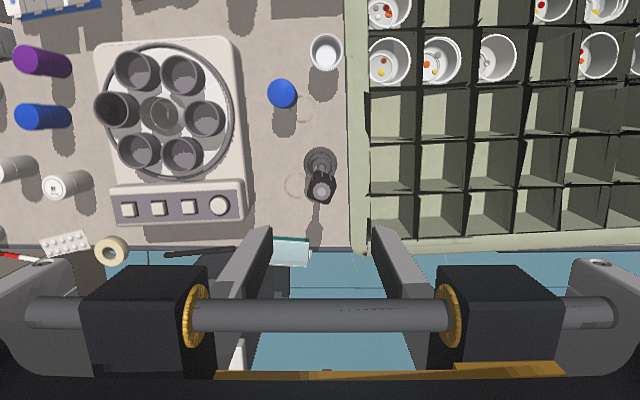

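Call:
jog_arm:
  jaw: [40, 40, 40, 40, 40, 40, 40, 40, 40, 40, 40, 40]
  offset:
    - [0.27, -0.87, 0]
    - [0.27, -0.87, 0]
    - [0.27, -0.87, 0]
    - [0.27, -0.87, 0]
    - [0.27, -0.87, 0]
    - [0.27, -0.87, 0]
    - [0.27, -0.87, 0]
    - [0.27, -0.87, 0]
    - [0, 0, 1]
    - [0, 0, 1]
    - [0, 0, 1]
    - [0, 0, 0.4]
  rotation:
    - [0, 0, 0]
    - [0, 0, 0]
    - [0, 0, 0]
    - [0, 0, 0]
    - [0, 0, 0]
    - [0, 0, 0]
    - [0, 0, 0]
    - [0, 0, 0]
    - [0, 0, 0]
    - [0, 0, 0]
    - [0, 0, 0]
    - [0, 0, 0]

```text
time: 48.82
position: [0.5957, -0.0367, 0.1642]
tool_rot: [-0.0, 1.0, -0.0, -0.002]
contact_force: [0.1, 0.0, 0.2]
gripper_width: 0.428
```

Call:
jog_arm:
  jaw: [40, 40]
  offset:
    - [0, 0, 0]
    - [0, 0, 0]
  rotation:
    - [0, 0, 0]
    - [0, 0, 0]

```text
time: 49.08
position: [0.5979, -0.0367, 0.168]
tool_rot: [-0.0, 1.0, 0.0, 0.001]
contact_force: [0.1, 0.2, 1.1]
gripper_width: 0.426
```

```bash
python3 st.py;python3 snap.py wrist w25; python3 - <<'E'
from h import *; import pickle
c=pickle.load(open("w25.pkl","rb")); P=cloud(c); Z=P[...,2]
m=(Z>.107)&(Z<.13)&(np.hypot(P[...,0]-.596,P[...,1]+.0375)<.02)
print(m.sum(),P[m].mean(0),P[m].max(0))
E
```

```text
t 49.08 pos [ 0.5979 -0.0367  0.168 ] psi 0.05 zax [ 1.9e-03  1.0e-04 -1.0e+00] F [0.07 0.16 1.12] T [ 0.017  0.034 -0.009] w 0.426 j [ 0.077  0.31  -0.152  1.778  0.053  1.056 -1.664]
49.125 [ 0.59794269 -0.03668636  0.16807708] [-0.0732534   0.42280754  0.67493181]
328 [ 0.59698997 -0.03791648  0.11359776] [ 0.60501342 -0.02909819  0.11634339]
```

View pics/w25.png

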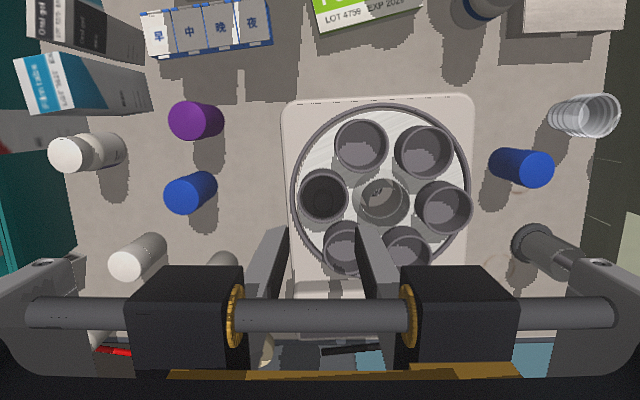

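Call:
jog_arm:
  jaw: [28, 28, 28, 28, 28, 28, 28, 0, 0, 0, 0, 0]
  offset:
    - [-0.03, 0.03, 0.5]
    - [0, 0, 0.6]
    - [0, 0, 0.6]
    - [0, 0, 0.4]
    - [0, 0, 0.2]
    - [0, 0, 0.1]
    - [0, 0, 0]
    - [0, 0, 0]
    - [0, 0, 0]
    - [0, 0, 0]
    - [0, 0, 0]
    - [0, 0, 0]
  rotation:
    - [0, 0, 0]
    - [0, 0, 0]
    - [0, 0, 0]
    - [0, 0, 0]
    - [0, 0, 0]
    - [0, 0, 0]
    - [0, 0, 0]
    - [0, 0, 0]
    - [0, 0, 0]
    - [0, 0, 0]
    - [0, 0, 0]
    - [0, 0, 0]
  grip_force: 20

```text
time: 50.62
position: [0.5962, -0.0379, 0.071]
tool_rot: [-0.0, 1.0, 0.001, 0.0]
contact_force: [-0.6, -0.1, 6.4]
gripper_width: 0.177
```

```bash
python3 st.py
```

```text
t 50.62 pos [ 0.5962 -0.0379  0.071 ] psi 0.08 zax [ 9.e-04  0.e+00 -1.e+00] F [-0.61 -0.1   6.42] T [-0.034  0.117  0.021] w 0.177 j [ 0.073  0.412 -0.147  1.867  0.077  0.867 -1.682]
```

Call:
jog_arm:
  jaw: [0, 0, 0, 0, 0, 0, 0, 0]
  offset:
    - [0, 0, -0.3]
    - [0, 0, -0.5]
    - [0, 0, -0.4]
    - [-0.055, 0.5, 0]
    - [-0.055, 0.5, 0]
    - [-0.055, 0.49, 0]
    - [0, 0, 0]
    - [0, 0, 0]
  rotation:
    - [0, 0, 0]
    - [0, 0, 0]
    - [0, 0, 0]
    - [0, 0, 0]
    - [0, 0, 0]
    - [0, 0, 0]
    - [0, 0, 0]
    - [0, 0, 0]

```text
time: 51.62
position: [0.5892, -0.0972, 0.1182]
tool_rot: [-0.0, 1.0, 0.001, -0.0]
contact_force: [0.2, -0.0, -0.1]
gripper_width: 0.179
```

```bash
python3 st.py;python3 snap.py wrist w26; python3 - <<'E'
from h import *; import pickle
from scipy.optimize import least_squares
c=pickle.load(open("w26.pkl","rb")); P=cloud(c); Z=P[...,2]
a=c["frame"][:,:,::-1]
cv2.imwrite("pics/w26a.png",cv2.convertScaleAbs(cv2.resize(a[140:290,230:420],None,fx=4,fy=4,interpolation=2),alpha=1.6))
m=(Z>.133)&(Z<.145)&(np.hypot(P[...,0]-.59,P[...,1]+.0975)<.026); q=P[m][:,:2]
print(m.sum(), q.max(0),q.min(0), Z[m].mean())
E
```

```text
t 51.62 pos [ 0.5892 -0.0972  0.1182] psi 0.08 zax [-4.e-04  5.e-04 -1.e+00] F [ 0.16 -0.   -0.12] T [-0.016  0.021  0.019] w 0.179 j [ 0.16   0.357 -0.13   1.829  0.055  0.959 -1.562]
51.675 [ 0.58926381 -0.09691846  0.11827481] [-0.09509311  0.81381766 -0.70030276]
1265 [ 0.60929308 -0.07747943] [ 0.56915816 -0.11703219] 0.14167275607308963
```

View pics/w26a.png

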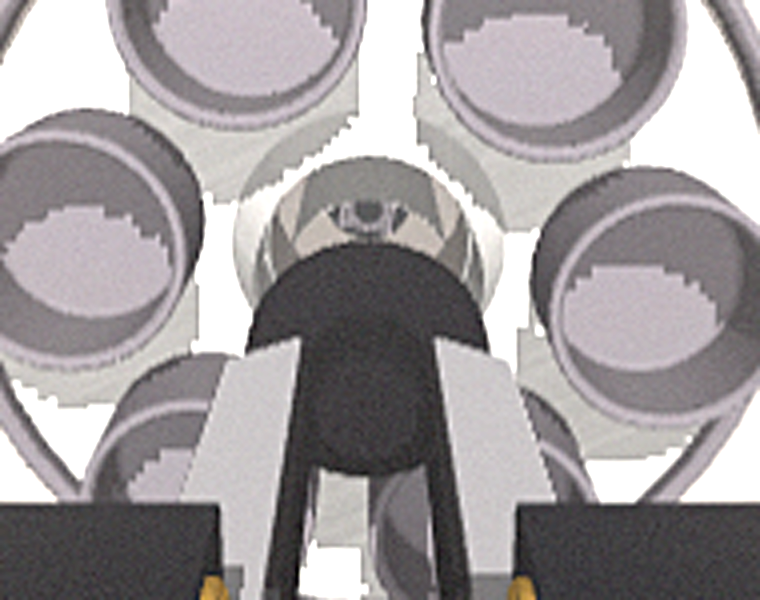

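Call:
jog_arm:
  jaw: [0, 0, 0, 0, 0, 0]
  offset:
    - [0.02, 0.01, 0]
    - [0, 0, 0.3]
    - [0, 0, 0.3]
    - [0, 0, 0.2]
    - [0, 0, 0.15]
    - [0, 0, 0]
  rotation:
    - [0, 0, 0]
    - [0, 0, 0]
    - [0, 0, 0]
    - [0, 0, 0]
    - [0, 0, 0]
    - [0, 0, 0]

```text
time: 52.42
position: [0.5899, -0.0979, 0.08]
tool_rot: [-0.0, 1.0, 0.001, -0.0]
contact_force: [0.3, 1.1, -1.3]
gripper_width: 0.183
```

```bash
python3 st.py
```

```text
t 52.42 pos [ 0.5899 -0.0979  0.08  ] psi 0.09 zax [-7.e-04  2.e-04 -1.e+00] F [ 0.33  1.08 -1.27] T [ 0.068  0.013 -0.022] w 0.183 j [ 0.158  0.402 -0.127  1.859  0.064  0.886 -1.569]
```

Release, rise, and move left toward the vials while taking a picture.

Call:
jog_arm:
  jaw: [0, 30, 30, 30, 30, 60, 60, 60, 60, 60, 60, 60]
  offset:
    - [0, 0, 0.02]
    - [0, 0, 0]
    - [0, 0, 0]
    - [0, 0, -0.3]
    - [0, 0, -0.6]
    - [0, 0, -1]
    - [0, 0, -1]
    - [-0.3, -1, -1]
    - [-0.3, -1, 0]
    - [-0.3, -1, 0]
    - [0, 0, 0]
    - [0, 0, 0]
  rotation:
    - [0, 0, 0]
    - [0, 0, 0]
    - [0, 0, 0]
    - [0, 0, 0]
    - [0, 0, 0]
    - [0, 0, 0]
    - [0, 0, 0]
    - [0, 0, 0]
    - [0, 0, 0]
    - [0, 0, 0]
    - [0, 0, 0]
    - [0, 0, 0]

```text
time: 53.92
position: [0.5541, 0.0215, 0.2364]
tool_rot: [0.0, 1.0, 0.001, 0.0]
contact_force: [0.5, -1.1, -1.3]
gripper_width: 0.639
```

```bash
python3 st.py;python3 snap.py wrist w27; python3 snap.py top t27
```

```text
t 53.92 pos [0.5541 0.0215 0.2364] psi 0.08 zax [ 8.e-04 -2.e-04 -1.e+00] F [ 0.52 -1.07 -1.25] T [0.016 0.04  0.005] w 0.639 j [ 0.021  0.184 -0.202  1.789  0.04   1.172 -1.763]
53.975 [0.55417901 0.02107142 0.23617646] [ 0.19684369 -0.03553333 -0.28812867]
54.025 [0.55415788 0.0209145  0.23599383] [-0.34491572 -1.30513642 -0.2537369 ]
```

View pics/w27.png

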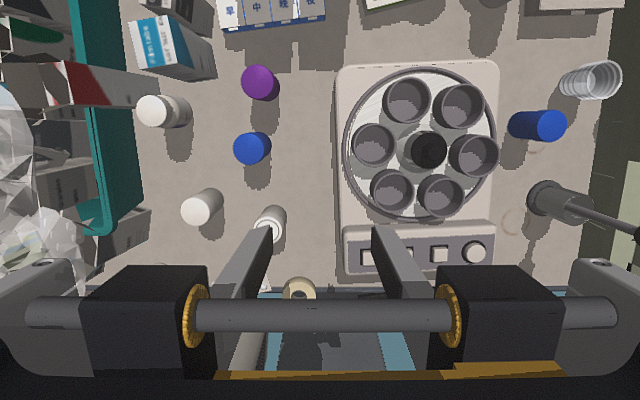

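View pics/t27.png

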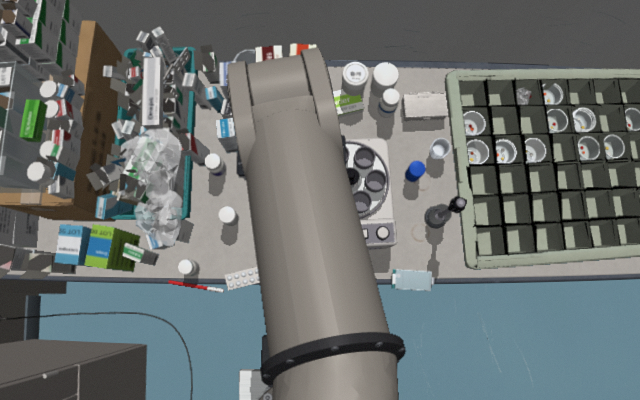

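```bash
cat > vial.py <<'E'
from h import *; import pickle,sys
c=pickle.load(open(sys.argv[1]+".pkl","rb")); P=cloud(c); Z=P[...,2]; f=c["frame"].astype(int)
for n,(x,y) in dict(v1=(.5095,.182),v2=(.4838,.0895),purp=(.6336,.2193),blueL=(.587,.1087)).items():
    m=(Z>.055)&(Z<.085)&(np.hypot(P[...,0]-x,P[...,1]-y)<.05)&(c["z_map"]>0)
    if m.sum()<30: print(n,'few',m.sum()); continue
    top=np.percentile(Z[m],90); m2=m&(Z>top-.004)
    (cx,cy),r=cv2.minEnclosingCircle((P[m2][:,:2]*1000).astype(np.float32))
    print(n,m2.sum(),"top",top.round(4),"mean",P[m2].mean(0)[:2].round(4),"mec",round(cx,1),round(cy,1),round(r,1))
E
python3 vial.py w27; python3 vial.py w1; python3 vial.py w19
python3 - <<'E'
import cv2
a=cv2.imread("pics/w27.png"); cv2.imwrite("pics/w27a.png",cv2.resize(a[60:260,110:310],None,fx=3,fy=3,interpolation=2))
E
```

```text
v1 648 top 0.067 mean [0.5094 0.1842] mec 509.2 184.7 19.6
v2 362 top 0.0652 mean [0.4884 0.0881] mec 483.0 92.3 19.6
purp 517 top 0.0779 mean [0.6443 0.2323] mec 656.7 230.0 42.6
blueL 803 top 0.0672 mean [0.5891 0.111 ] mec 588.7 111.3 19.6
v1 505 top 0.067 mean [0.5094 0.1839] mec 509.3 184.8 20.0
v2 497 top 0.0654 mean [0.4831 0.0913] mec 482.7 92.0 19.9
purp 214 top 0.079 mean [0.6536 0.2414] mec 656.3 229.4 43.2
blueL 555 top 0.0673 mean [0.5892 0.1108] mec 589.0 111.4 19.7
v1 810 top 0.0671 mean [0.5092 0.1838] mec 508.4 184.2 20.3
v2 751 top 0.0653 mean [0.4835 0.0911] mec 482.6 91.8 20.1
purp few 0
blueL 877 top 0.0672 mean [0.5891 0.1103] mec 589.2 110.9 19.9
```

View pics/w27a.png

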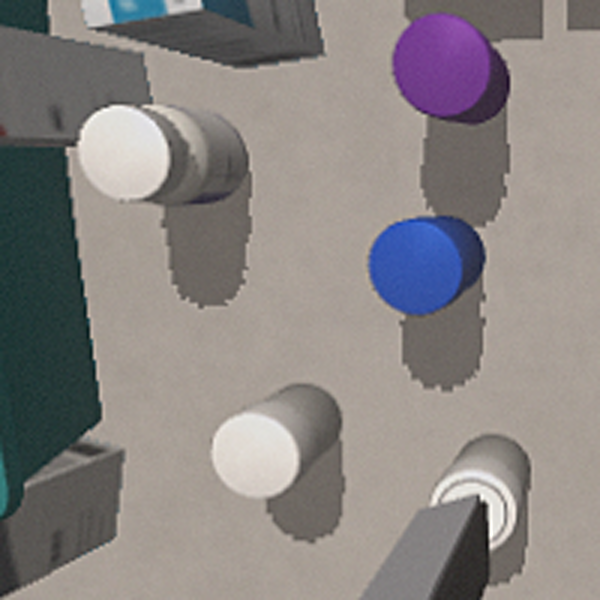

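```bash
python3 - <<'E'
import numpy as np
P=np.load("P.npy").reshape(-1,3)
for zmin in (.1,.13,.17,.2):
    print("z>",zmin)
    for x0 in np.arange(.36,.7,.04):
        m=(P[:,0]>x0)&(P[:,0]<x0+.04)&(P[:,1]>.12)&(P[:,2]>zmin)&(P[:,2]<.5)
        print(round(x0,2),"miny",P[m][:,1].min().round(3) if m.any() else None, end="; ")
    print()
E
```

```text
z> 0.1
0.36 miny 0.416; 0.4 miny 0.274; 0.44 miny 0.264; 0.48 miny 0.262; 0.52 miny 0.265; 0.56 miny 0.267; 0.6 miny 0.253; 0.64 miny 0.161; 0.68 miny 0.162; 
z> 0.13
0.36 miny 0.416; 0.4 miny 0.274; 0.44 miny 0.264; 0.48 miny 0.262; 0.52 miny 0.265; 0.56 miny 0.268; 0.6 miny 0.256; 0.64 miny 0.194; 0.68 miny 0.179; 
z> 0.17
0.36 miny 0.429; 0.4 miny 0.283; 0.44 miny 0.267; 0.48 miny 0.263; 0.52 miny 0.266; 0.56 miny 0.268; 0.6 miny 0.262; 0.64 miny 0.266; 0.68 miny 0.293; 
z> 0.2
0.36 miny None; 0.4 miny None; 0.44 miny 0.304; 0.48 miny 0.295; 0.52 miny 0.276; 0.56 miny 0.271; 0.6 miny 0.264; 0.64 miny 0.271; 0.68 miny 0.303;
```

Call:
jog_arm:
  jaw: [62, 62, 62, 62, 62, 62, 62, 62, 62, 62, 62, 62]
  offset:
    - [0, 0, 0]
    - [0, 0, 0]
    - [0, 0, 0]
    - [0, 0, 0]
    - [0, 0, 0]
    - [0, 0, 0]
    - [0, 0, 0]
    - [0, 0, 0]
    - [0, 0, 0]
    - [0.9, -0.9, 0]
    - [0.87, -0.88, 0]
    - [0, 0, 0.8]
  rotation:
    - [0, 0, -1]
    - [0, 0, -1]
    - [0, 0, -1]
    - [0, 0, -1]
    - [0, 0, -1]
    - [0, 0, -1]
    - [0, 0, -1]
    - [0, 0, -1]
    - [0, 0, -1]
    - [0, 0, 0]
    - [0, 0, 0]
    - [0, 0, 0]

```text
time: 55.52
position: [0.4826, 0.0946, 0.2055]
tool_rot: [0.001, 0.706, 0.708, 0.002]
contact_force: [0.4, -0.6, -1.5]
gripper_width: 0.661
```

Call:
jog_arm:
  jaw: [62, 62, 62]
  offset:
    - [0, 0, 0.8]
    - [0, 0, 0.7]
    - [0, 0, 0]
  rotation:
    - [0, 0, 0]
    - [0, 0, 0]
    - [0, 0, 0]

```text
time: 55.9
position: [0.4817, 0.0917, 0.1424]
tool_rot: [-0.001, 0.707, 0.707, -0.001]
contact_force: [0.5, -0.4, 0.4]
gripper_width: 0.659
```

```bash
python3 st.py;python3 snap.py wrist w28; python3 vial.py w28
```

```text
t 55.9 pos [0.4817 0.0917 0.1424] psi 90.02 zax [-3.3e-03 -4.0e-04 -1.0e+00] F [ 0.5  -0.43  0.41] T [-0.044 -0.083 -0.004] w 0.659 j [ 0.076  0.186 -0.439  2.016  0.095  0.962 -0.41 ]
55.95 [0.48257525 0.09213473 0.14369848] [ 0.30992161 -0.18486695  0.97248621]
v1 1592 top 0.067 mean [0.5084 0.1852] mec 508.6 185.2 19.7
v2 1244 top 0.0653 mean [0.4827 0.0929] mec 482.8 92.3 19.5
purp 1764 top 0.0769 mean [0.64   0.2251] mec 653.9 222.3 38.9
blueL 1297 top 0.0671 mean [0.588  0.1116] mec 588.5 111.0 19.6
```

View pics/w28.png

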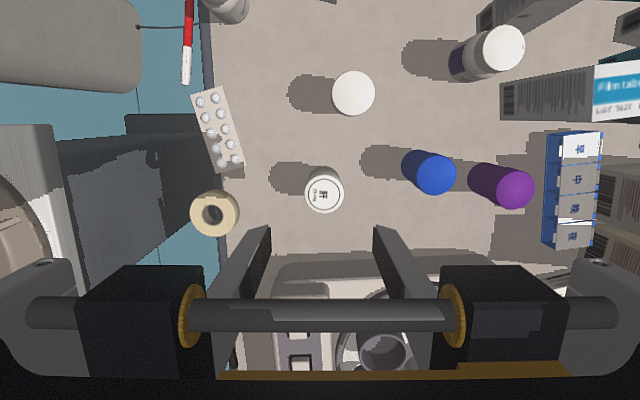

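Call:
jog_arm:
  jaw: [62, 62, 62, 62, 62, 62, 0, 0, 0, 0, 0]
  offset:
    - [0, 0, 0.7]
    - [0, 0, 0.8]
    - [0, 0, 0.8]
    - [0, 0, 0.6]
    - [0, 0, 0.4]
    - [0, 0, 0]
    - [0, 0, 0]
    - [0, 0, 0]
    - [0, 0, 0]
    - [0, 0, 0]
    - [0, 0, 0]
  rotation:
    - [0, 0, 0]
    - [0, 0, 0]
    - [0, 0, 0]
    - [0, 0, 0]
    - [0, 0, 0]
    - [0, 0, 0]
    - [0, 0, 0]
    - [0, 0, 0]
    - [0, 0, 0]
    - [0, 0, 0]
    - [0, 0, 0]
  grip_force: 25

```text
time: 57.32
position: [0.4832, 0.0929, 0.0123]
tool_rot: [0.0, 0.707, 0.708, 0.0]
contact_force: [-0.5, 0.3, 7.7]
gripper_width: 0.413
```

```bash
python3 st.py;python3 snap.py wrist w29
```

```text
t 57.33 pos [0.4832 0.0929 0.0123] psi 90.08 zax [ 1.1e-03  2.0e-04 -1.0e+00] F [-0.46  0.3   7.68] T [-0.178  0.103  0.006] w 0.413 j [ 0.019  0.374 -0.399  2.124  0.227  0.682 -0.532]
57.375 [0.48319402 0.09283144 0.01232401] [ 0.27696502 -0.66797629  7.82181312]
```

View pics/w29.png

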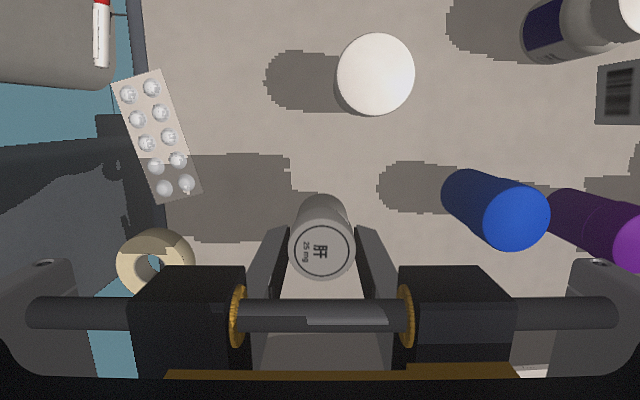

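Call:
jog_arm:
  jaw: [0, 0, 0, 0, 0, 0, 0, 0, 0, 0, 0, 0]
  offset:
    - [0, 0, -0.4]
    - [0, 0, -0.7]
    - [0, 0, -0.8]
    - [0, 0, -0.8]
    - [0, 0, -0.5]
    - [-0.652, 0.567, 0]
    - [-0.652, 0.567, 0]
    - [-0.652, 0.567, 0]
    - [-0.652, 0.567, 0]
    - [-0.652, 0.567, 0]
    - [0, 0, 0]
    - [0, 0, 0]
  rotation:
    - [0, 0, 0]
    - [0, 0, 0]
    - [0, 0, 0]
    - [0, 0, 0]
    - [0, 0, 0]
    - [0, 0, 0]
    - [0, 0, 0]
    - [0, 0, 0]
    - [0, 0, 0]
    - [0, 0, 0]
    - [0, 0, 0]
    - [0, 0, 0]

```text
time: 58.88
position: [0.5958, -0.0369, 0.1402]
tool_rot: [-0.0, 0.706, 0.708, 0.0]
contact_force: [-0.8, 0.5, -1.1]
gripper_width: 0.414
```

```bash
python3 st.py;python3 snap.py wrist w30;python3 - <<'E'
from h import *; import pickle
c=pickle.load(open("w30.pkl","rb")); P=cloud(c); Z=P[...,2]
for z0,z1 in ((.185,.2),(.13,.17)):
    m=(Z>z0)&(Z<z1)&(np.hypot(P[...,0]-.5964,P[...,1]+.0377)<.0215)
    q=P[m]; print(m.sum(),q.mean(0).round(4),q.min(0).round(4),q.max(0).round(4))
E
```

```text
t 58.88 pos [ 0.5958 -0.0369  0.1402] psi 90.1 zax [-0.e+00  6.e-04 -1.e+00] F [-0.85  0.45 -1.07] T [-0.024 -0.111 -0.003] w 0.414 j [ 0.232  0.351 -0.346  1.799  0.137  1.015 -0.165]
58.925 [ 0.59568735 -0.03661765  0.14021341] [ 0.43032833  0.51379958 -0.96460217]
3708 [ 0.5952 -0.0352  0.1919] [ 0.5754 -0.0561  0.1851] [ 0.6159 -0.0176  0.1999]
606 [ 0.5955 -0.0215  0.1494] [ 0.5777 -0.0315  0.1301] [ 0.6125 -0.0185  0.1676]
```

View pics/w30.png

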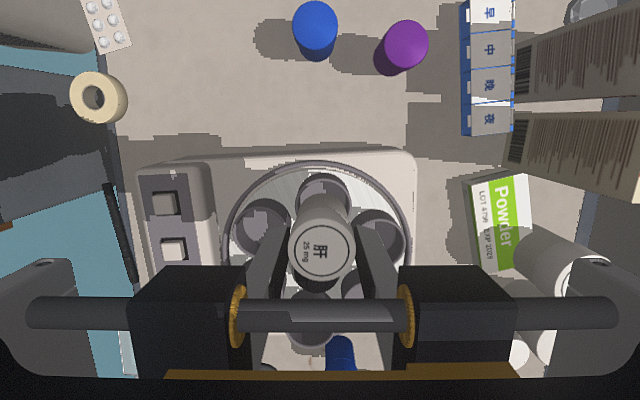

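Call:
jog_arm:
  jaw: [0, 0, 0, 0, 0, 0, 0]
  offset:
    - [-0.02, 0.02, 0]
    - [0, 0, 0.4]
    - [0, 0, 0.4]
    - [0, 0, 0.4]
    - [0, 0, 0.2]
    - [0, 0, 0.04]
    - [0, 0, 0]
  rotation:
    - [0, 0, 0]
    - [0, 0, 0]
    - [0, 0, 0]
    - [0, 0, 0]
    - [0, 0, 0]
    - [0, 0, 0]
    - [0, 0, 0]

```text
time: 59.8
position: [0.597, -0.0382, 0.0819]
tool_rot: [-0.0, 0.707, 0.708, 0.0]
contact_force: [0.1, 0.5, -0.8]
gripper_width: 0.413
```

```bash
python3 st.py
```

```text
t 59.8 pos [ 0.597  -0.0382  0.0819] psi 90.09 zax [-1.e-04  1.e-04 -1.e+00] F [ 0.14  0.48 -0.84] T [-0.029 -0.111  0.024] w 0.413 j [ 0.221  0.416 -0.334  1.847  0.169  0.906 -0.19 ]
```

Call:
jog_arm:
  jaw: [0, 0, 56, 56, 56, 56, 56, 62, 62]
  offset:
    - [0, 0, 0.03]
    - [0, 0, 0]
    - [0, 0, 0]
    - [0, 0, 0]
    - [0, 0, -0.4]
    - [0, 0, -0.7]
    - [0, 0, -0.8]
    - [0, 0, -0.8]
    - [0, 0, 0]
  rotation:
    - [0, 0, 0]
    - [0, 0, 0]
    - [0, 0, 0]
    - [0, 0, 0]
    - [0, 0, 0]
    - [0, 0, 0]
    - [0, 0, 0]
    - [0, 0, 0]
    - [0, 0, 0]

```text
time: 60.92
position: [0.5986, -0.0382, 0.1924]
tool_rot: [0.002, 0.707, 0.708, 0.002]
contact_force: [-0.4, -0.1, -0.4]
gripper_width: 0.659
```

```bash
python3 st.py;python3 snap.py wrist w31;python3 vial.py w31
```

```text
t 60.92 pos [ 0.5986 -0.0382  0.1924] psi 90.08 zax [ 4.8e-03 -2.0e-04 -1.0e+00] F [-0.39 -0.1  -0.43] T [-0.076 -0.04   0.003] w 0.659 j [ 0.24   0.304 -0.35   1.742  0.116  1.111 -0.145]
60.975 [ 0.59767489 -0.03827502  0.19059289] [-0.5296714  -0.40929977 -0.56029094]
v1 few 0
v2 few 0
purp few 0
blueL 1281 top 0.0671 mean [0.5889 0.1108] mec 588.9 111.1 19.9
```

View pics/w31.png

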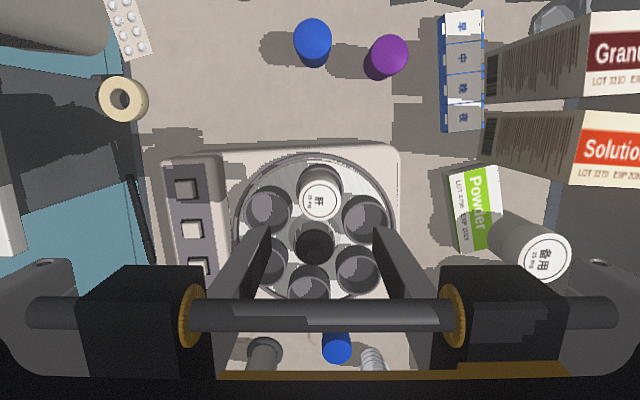

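Call:
jog_arm:
  jaw: [62, 62, 62, 62, 62, 62, 62, 62, 62]
  offset:
    - [0.93, -0.37, 0]
    - [0.93, -0.37, 0]
    - [0.93, -0.37, 0]
    - [0.93, -0.37, 0]
    - [0.93, -0.37, 0]
    - [0.93, -0.37, 0]
    - [0, 0, 0.5]
    - [0, 0, 0.5]
    - [0, 0, 0]
  rotation:
    - [0, 0, 0]
    - [0, 0, 0]
    - [0, 0, 0]
    - [0, 0, 0]
    - [0, 0, 0]
    - [0, 0, 0]
    - [0, 0, 0]
    - [0, 0, 0]
    - [0, 0, 0]

```text
time: 62.1
position: [0.5066, 0.1843, 0.1473]
tool_rot: [-0.001, 0.706, 0.708, -0.001]
contact_force: [-0.3, 0.4, 0.2]
gripper_width: 0.657
```

```bash
python3 st.py;python3 snap.py wrist w32;python3 vial.py w32
```

```text
t 62.1 pos [0.5066 0.1843 0.1473] psi 90.1 zax [-3.2e-03 -9.0e-04 -1.0e+00] F [-0.26  0.39  0.16] T [-0.049 -0.091  0.038] w 0.657 j [-0.057  0.268 -0.481  1.909  0.145  1.002 -0.601]
62.15 [0.50726563 0.1845438  0.14842749] [0.04578532 0.00993363 0.31470911]
v1 1224 top 0.067 mean [0.5085 0.1854] mec 508.5 184.8 19.6
v2 few 0
purp 1534 top 0.0758 mean [0.638  0.2239] mec 655.6 228.2 42.8
blueL 93 top 0.0667 mean [0.6014 0.1223] mec 600.2 120.5 12.3
```

View pics/w32.png

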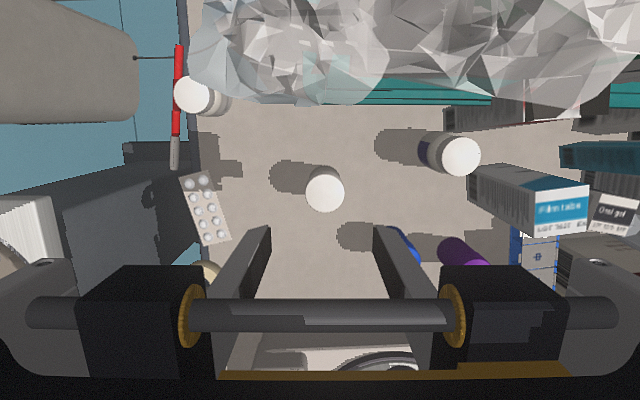

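Call:
jog_arm:
  jaw: [62, 62, 62, 62, 62, 62]
  offset:
    - [0.01, 0.02, 0.6]
    - [0, 0, 0.7]
    - [0, 0, 0.7]
    - [0, 0, 0.5]
    - [0, 0, 0.4]
    - [0, 0, 0]
  rotation:
    - [0, 0, 0]
    - [0, 0, 0]
    - [0, 0, 0]
    - [0, 0, 0]
    - [0, 0, 0]
    - [0, 0, 0]

```text
time: 62.9
position: [0.5084, 0.185, 0.0325]
tool_rot: [-0.0, 0.707, 0.708, -0.0]
contact_force: [-0.1, -0.1, 0.5]
gripper_width: 0.662
```

Call:
jog_arm:
  jaw: [62, 62, 0, 0, 0, 0, 0]
  offset:
    - [0, 0, 0.3]
    - [0, 0, 0.1]
    - [0, 0, 0]
    - [0, 0, 0]
    - [0, 0, 0]
    - [0, 0, 0]
    - [0, 0, 0]
  rotation:
    - [0, 0, 0]
    - [0, 0, 0]
    - [0, 0, 0]
    - [0, 0, 0]
    - [0, 0, 0]
    - [0, 0, 0]
    - [0, 0, 0]

```text
time: 63.78
position: [0.5089, 0.1853, 0.0172]
tool_rot: [0.0, 0.707, 0.708, 0.0]
contact_force: [0.4, -0.6, 4.3]
gripper_width: 0.416
```

```bash
python3 st.py
```

```text
t 63.77 pos [0.5089 0.1853 0.0172] psi 90.08 zax [ 5.e-04  2.e-04 -1.e+00] F [ 0.39 -0.57  4.31] T [-0.065 -0.092 -0.019] w 0.416 j [-0.113  0.438 -0.434  2.012  0.266  0.745 -0.707]
```

Call:
jog_arm:
  jaw: [0, 0, 0, 0, 0, 0]
  offset:
    - [0, 0, -0.4]
    - [0, 0, -0.8]
    - [0, 0, -0.9]
    - [0, 0, -0.9]
    - [0, 0, -0.95]
    - [0, 0, 0]
  rotation:
    - [0, 0, 0]
    - [0, 0, 0]
    - [0, 0, 0]
    - [0, 0, 0]
    - [0, 0, 0]
    - [0, 0, 0]

```text
time: 64.53
position: [0.51, 0.186, 0.1786]
tool_rot: [0.001, 0.707, 0.708, 0.002]
contact_force: [0.0, 0.5, -0.8]
gripper_width: 0.413
```

Call:
jog_arm:
  jaw: [0, 0, 0, 0, 0, 0, 0, 0, 0, 0, 0, 0]
  offset:
    - [-0.856, 0.188, 0]
    - [-0.856, 0.188, 0]
    - [-0.856, 0.188, 0]
    - [-0.856, 0.188, 0]
    - [-0.856, 0.188, 0]
    - [-0.856, 0.188, 0]
    - [-0.856, 0.188, 0]
    - [-0.856, 0.188, 0]
    - [-0.856, 0.188, 0]
    - [-0.856, 0.188, 0]
    - [0, 0, 0]
    - [0, 0, 0]
  rotation:
    - [0, 0, 0]
    - [0, 0, 0]
    - [0, 0, 0]
    - [0, 0, 0]
    - [0, 0, 0]
    - [0, 0, 0]
    - [0, 0, 0]
    - [0, 0, 0]
    - [0, 0, 0]
    - [0, 0, 0]
    - [0, 0, 0]
    - [0, 0, 0]

```text
time: 66.03
position: [0.584, -0.1563, 0.1746]
tool_rot: [-0.001, 0.706, 0.708, 0.0]
contact_force: [-0.1, -0.1, -0.6]
gripper_width: 0.411
```

```bash
python3 st.py;python3 snap.py wrist w33;python3 - <<'E'
from h import *; import pickle
c=pickle.load(open("w33.pkl","rb")); P=cloud(c); Z=P[...,2]
for z0,z1 in ((.218,.23),(.16,.2)):
    m=(Z>z0)&(Z<z1)&(np.hypot(P[...,0]-.5839,P[...,1]+.1571)<.0225)
    q=P[m]; print(m.sum(),q.mean(0).round(4),q.min(0).round(4),q.max(0).round(4))
E
```

```text
t 66.03 pos [ 0.584  -0.1563  0.1746] psi 90.11 zax [-7.e-04  7.e-04 -1.e+00] F [-0.1  -0.06 -0.58] T [-0.007 -0.072  0.002] w 0.411 j [ 0.39   0.325 -0.293  1.749  0.104  1.083  0.065]
66.075 [ 0.58407691 -0.15594498  0.17475079] [ 0.41493879 -0.16328576 -0.41903507]
3562 [ 0.5833 -0.1548  0.2234] [ 0.563  -0.1753  0.218 ] [ 0.6043 -0.1369  0.2299]
584 [ 0.5837 -0.1408  0.1799] [ 0.5657 -0.1519  0.1601] [ 0.6013 -0.1378  0.1983]
```

View pics/w33.png

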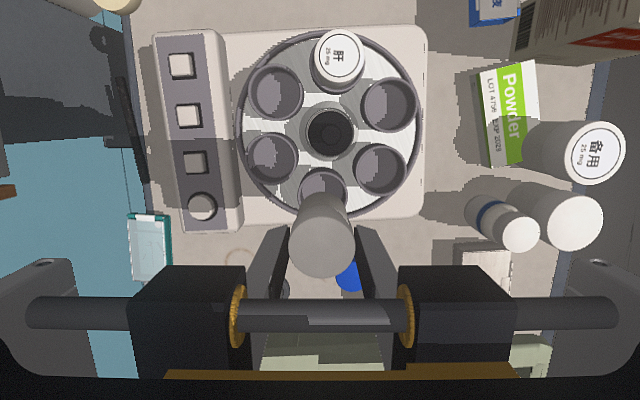

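Call:
jog_arm:
  jaw: [0, 0, 0, 0, 0, 0, 0, 0]
  offset:
    - [-0.025, 0, 0]
    - [0, 0, 0.5]
    - [0, 0, 0.5]
    - [0, 0, 0.5]
    - [0, 0, 0.4]
    - [0, 0, 0.2]
    - [0, 0, 0.08]
    - [0, 0, 0]
  rotation:
    - [0, 0, 0]
    - [0, 0, 0]
    - [0, 0, 0]
    - [0, 0, 0]
    - [0, 0, 0]
    - [0, 0, 0]
    - [0, 0, 0]
    - [0, 0, 0]

```text
time: 67.08
position: [0.5846, -0.1581, 0.088]
tool_rot: [0.0, 0.707, 0.708, 0.0]
contact_force: [1.0, 0.6, -0.4]
gripper_width: 0.417
```

```bash
python3 st.py
```

```text
t 67.08 pos [ 0.5846 -0.1581  0.088 ] psi 90.09 zax [ 4.e-04 -1.e-04 -1.e+00] F [ 0.97  0.58 -0.38] T [-0.024 -0.038 -0.062] w 0.417 j [ 0.38   0.414 -0.282  1.829  0.141  0.918  0.036]
```

Call:
jog_arm:
  jaw: [0, 0, 56, 56, 56, 56, 56, 56, 40]
  offset:
    - [0, 0, 0.025]
    - [0, 0, 0]
    - [0, 0, 0]
    - [0, 0, 0]
    - [0, 0, -0.4]
    - [0, 0, -0.8]
    - [0, 0, -0.9]
    - [0, 0, -0.9]
    - [0, 0, 0]
  rotation:
    - [0, 0, 0]
    - [0, 0, 0]
    - [0, 0, 0]
    - [0, 0, 0]
    - [0, 0, 0]
    - [0, 0, 0]
    - [0, 0, 0]
    - [0, 0, 0]
    - [0, 0, 0]

```text
time: 68.2
position: [0.586, -0.1583, 0.2107]
tool_rot: [0.002, 0.707, 0.708, 0.001]
contact_force: [0.5, 0.1, -0.5]
gripper_width: 0.526
```

Call:
jog_arm:
  jaw: [0, 0, 0, 0]
  offset:
    - [-0.4, -1, 0]
    - [0, -1, 0]
    - [0, -0.6, 0]
    - [0, 0, 0]
  rotation:
    - [0, 0, 0]
    - [0, 0, 0]
    - [0, 0, 0]
    - [0, 0, 0]

```text
time: 68.7
position: [0.4791, -0.1746, 0.2071]
tool_rot: [0.0, 0.707, 0.707, -0.0]
contact_force: [0.3, -0.1, -0.1]
gripper_width: 0.097
```

```bash
python3 st.py;python3 snap.py wrist w34;python3 snap.py side s34;python3 snap.py top t34
```

```text
t 68.7 pos [ 0.4791 -0.1746  0.2071] psi 90.03 zax [ 0.e+00 -5.e-04 -1.e+00] F [ 0.29 -0.14 -0.06] T [-0.04  -0.107 -0.054] w 0.097 j [ 0.484  0.137 -0.287  1.912  0.044  1.098  0.181]
68.75 [ 0.48022224 -0.17442652  0.20710176] [0.23035584 0.1828337  0.27377202]
68.8 [ 0.48079914 -0.17423865  0.20697594] [ 0.44777492 -0.41202913  0.03060327]
68.85 [ 0.48106483 -0.17412339  0.20680797] [ 0.63443224 -0.52091297  1.18816778]
```

View pics/w34.png

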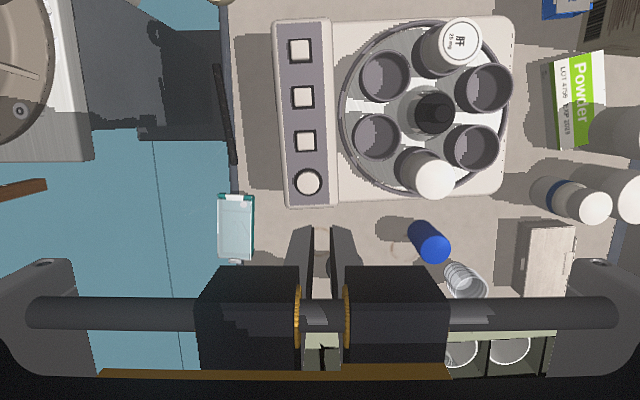

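View pics/t34.png

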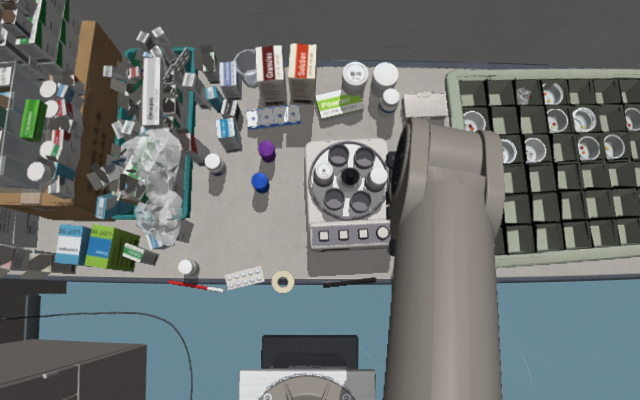

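```bash
python3 - <<'E'
from h import *; import pickle
for n in ("w34","t34"):
  c=pickle.load(open(n+".pkl","rb")); P=cloud(c); Z=P[...,2]
  for t,(x,y,z,r) in dict(knob=(.59,-.0975,.122,.012),va=(.5964,-.0377,.134,.022),vb=(.5839,-.1571,.136,.022)).items():
    m=(np.abs(Z-z)<.006)&(np.hypot(P[...,0]-x,P[...,1]-y)<r)
    if m.sum()<20: print(n,t,m.sum()); continue
    q=P[m]; A=np.c_[q[:,:2]-q[:,:2].mean(0),np.ones(len(q))]; k=np.linalg.lstsq(A,q[:,2],rcond=None)[0]
    print(n,t,m.sum(),q.mean(0).round(4),"tilt",k[:2].round(3))
E
```

```text
w34 knob 336 [ 0.5892 -0.0978  0.1215] tilt [ 0.106 -0.017]
w34 va 1789 [ 0.5947 -0.039   0.1341] tilt [0.032 0.016]
w34 vb 1377 [ 0.5831 -0.1578  0.1359] tilt [ 0.028 -0.014]
t34 knob 56 [ 0.5914 -0.0974  0.1226] tilt [0.063 0.037]
t34 va 249 [ 0.5969 -0.038   0.1348] tilt [0.028 0.013]
t34 vb 250 [ 0.5851 -0.1576  0.1366] tilt [ 0.021 -0.029]
```

Call:
jog_arm:
  jaw: [0, 0, 0, 0, 0, 0, 0, 0, 0]
  offset:
    - [0.85, -0.15, 0]
    - [0.85, -0.15, 0]
    - [0.85, -0.14, 0]
    - [0.84, -0.14, 0]
    - [0, 0, 0.8]
    - [0, 0, 0.8]
    - [0, 0, 0.8]
    - [0, 0, 0.5]
    - [0, 0, 0]
  rotation:
    - [0, 0, 0]
    - [0, 0, 0]
    - [0, 0, 0]
    - [0, 0, 0]
    - [0, 0, 0]
    - [0, 0, 0]
    - [0, 0, 0]
    - [0, 0, 0]
    - [0, 0, 0]

```text
time: 69.97
position: [0.4565, -0.0381, 0.0895]
tool_rot: [-0.001, 0.706, 0.708, -0.001]
contact_force: [0.2, 0.8, 0.2]
gripper_width: 0.01
```

```bash
python3 st.py;python3 snap.py wrist w35
```

```text
t 69.97 pos [ 0.4565 -0.0381  0.0895] psi 90.13 zax [-0.0028  0.001  -1.    ] F [0.18 0.79 0.19] T [-0.018 -0.078 -0.028] w 0.01 j [ 0.311  0.201 -0.405  2.135  0.106  0.827 -0.157]
70.025 [ 0.45720817 -0.03821129  0.09051582] [0.62100113 0.14452445 0.64198049]
```

View pics/w35.png

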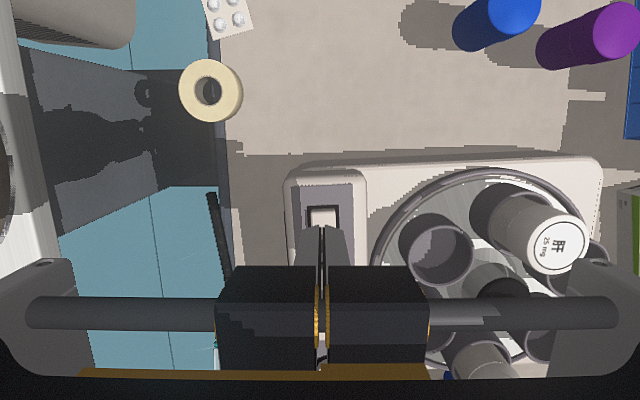

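Call:
jog_arm:
  jaw: [0, 0, 0, 0]
  offset:
    - [0.0, 0, 0.2]
    - [0, 0, 0.1]
    - [0, 0, 0.1]
    - [0, 0, 0]
  rotation:
    - [0, 0, 0]
    - [0, 0, 0]
    - [0, 0, 0]
    - [0, 0, 0]

```text
time: 70.53
position: [0.4569, -0.0387, 0.0746]
tool_rot: [-0.0, 0.707, 0.708, -0.0]
contact_force: [-0.2, 0.2, -0.3]
gripper_width: 0.006
```

Call:
jog_arm:
  jaw: [0, 0]
  offset:
    - [0, 0, 0.1]
    - [0, 0, 0]
  rotation:
    - [0, 0, 0]
    - [0, 0, 0]

```text
time: 70.78
position: [0.4569, -0.0387, 0.0705]
tool_rot: [-0.0, 0.707, 0.708, -0.0]
contact_force: [0.1, -0.3, -0.1]
gripper_width: 0.005
```

Call:
jog_arm:
  jaw: [0, 0]
  offset:
    - [0, 0, 0.1]
    - [0, 0, 0]
  rotation:
    - [0, 0, 0]
    - [0, 0, 0]

```text
time: 71.03
position: [0.4568, -0.0387, 0.0664]
tool_rot: [-0.0, 0.707, 0.708, -0.0]
contact_force: [0.7, -0.5, 0.1]
gripper_width: 0.003
```

```bash
python3 st.py;python3 snap.py wrist w36;python3 - <<'E'
from h import *; import pickle
c=pickle.load(open("w36.pkl","rb")); P=cloud(c)
a=c["frame"][:,:,::-1]
cv2.imwrite("pics/w36a.png",cv2.convertScaleAbs(cv2.resize(a[150:270,260:400],None,fx=5,fy=5,interpolation=2),alpha=1.3))
for v in range(205,245,3): print(v,P[v,316].round(4),P[v,330].round(4))
E
```

```text
t 71.03 pos [ 0.4568 -0.0387  0.0664] psi 90.09 zax [-4.e-04  1.e-04 -1.e+00] F [ 0.73 -0.55  0.09] T [-0.052 -0.086 -0.028] w 0.003 j [ 0.301  0.235 -0.4    2.156  0.13   0.773 -0.18 ]
71.075 [ 0.45686131 -0.03868086  0.06657046] [ 0.11595819 -0.01628724 -0.21775592]
205 [ 0.4525 -0.0208  0.0881] [ 0.4615 -0.021   0.0874]
208 [ 0.4525 -0.0231  0.0871] [ 0.4615 -0.0231  0.0868]
211 [ 0.4525 -0.0251  0.087 ] [ 0.4615 -0.0253  0.0863]
214 [ 0.4525 -0.0267  0.0882] [ 0.4616 -0.0273  0.0864]
217 [ 0.4525 -0.0289  0.0877] [ 0.4615 -0.0286  0.0886]
220 [ 0.4526 -0.0294  0.0924] [ 0.4614 -0.0292  0.093 ]
223 [ 0.4526 -0.0306  0.0946] [ 0.4613 -0.0303  0.0956]
226 [ 0.4528 -0.0292  0.1043] [ 0.4611 -0.0293  0.1041]
229 [ 0.4529 -0.0294  0.1088] [ 0.461  -0.0294  0.1089]
232 [ 0.453  -0.0294  0.1139] [ 0.4609 -0.0294  0.1139]
235 [ 0.453  -0.0297  0.1179] [ 0.4608 -0.0297  0.1178]
238 [ 0.4531 -0.029   0.124 ] [ 0.4607 -0.0301  0.1211]
241 [ 0.4532 -0.029   0.1281] [ 0.4605 -0.0298  0.1262]
244 [ 0.4533 -0.0291  0.132 ] [ 0.4604 -0.0291  0.132 ]
```

View pics/w36a.png

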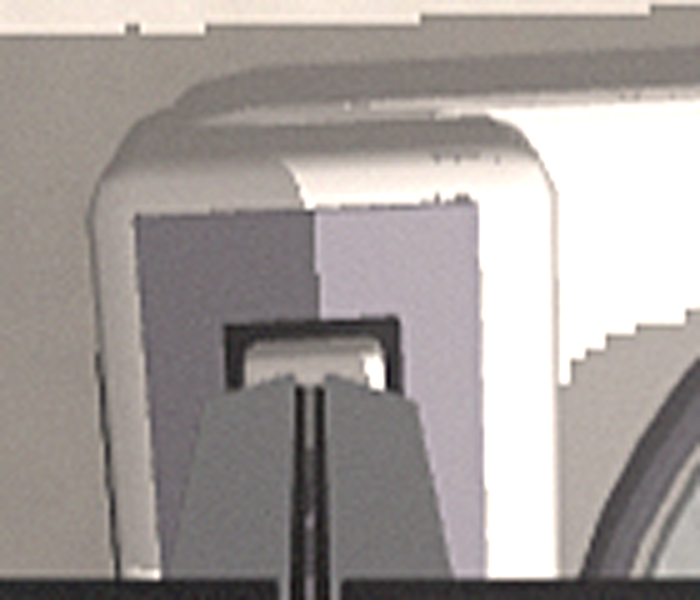

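Call:
jog_arm:
  jaw: [0, 0]
  offset:
    - [0, 0, 0.1]
    - [0, 0, 0]
  rotation:
    - [0, 0, 0]
    - [0, 0, 0]

```text
time: 71.32
position: [0.4568, -0.0387, 0.0624]
tool_rot: [-0.0, 0.707, 0.708, -0.0]
contact_force: [-0.4, 0.4, -0.8]
gripper_width: 0.005
```

Call:
jog_arm:
  jaw: [0, 0]
  offset:
    - [0, 0, 0.08]
    - [0, 0, 0]
  rotation:
    - [0, 0, 0]
    - [0, 0, 0]

```text
time: 71.58
position: [0.4571, -0.0387, 0.0594]
tool_rot: [0.0, 0.707, 0.708, 0.0]
contact_force: [0.3, -0.8, 3.1]
gripper_width: 0.007
```

Call:
jog_arm:
  jaw: [0, 0, 0]
  offset:
    - [0, 0, 0.08]
    - [0, 0, 0]
    - [0, 0, 0]
  rotation:
    - [0, 0, 0]
    - [0, 0, 0]
    - [0, 0, 0]

```text
time: 71.95
position: [0.4572, -0.0387, 0.0564]
tool_rot: [0.0, 0.707, 0.708, 0.0]
contact_force: [0.1, -0.2, 4.3]
gripper_width: 0.002
```

Call:
jog_arm:
  jaw: [0, 0]
  offset:
    - [0, 0, 0.03]
    - [0, 0, 0]
  rotation:
    - [0, 0, 0]
    - [0, 0, 0]

```text
time: 72.2
position: [0.4572, -0.0387, 0.0555]
tool_rot: [0.0, 0.707, 0.708, 0.0]
contact_force: [-2.3, 0.5, 13.2]
gripper_width: 0.004
```

```bash
python3 st.py
```

```text
t 72.2 pos [ 0.4572 -0.0387  0.0555] psi 90.08 zax [ 3.e-04 -1.e-04 -1.e+00] F [-2.26  0.5  13.19] T [0.015 0.555 0.079] w 0.004 j [ 0.296  0.253 -0.396  2.165  0.143  0.747 -0.192]
```

Call:
jog_arm:
  jaw: [0, 0, 0, 0, 0, 0, 0, 0, 0]
  offset:
    - [0, 0, -0.4]
    - [0, 0, -0.5]
    - [-0.73, 0.05, 0]
    - [-0.73, 0.04, 0]
    - [-0.72, 0.04, 0]
    - [0, 0, 0]
    - [0, 0, 0.3]
    - [0, 0, 0.3]
    - [0, 0, 0]
  rotation:
    - [0, 0, 0]
    - [0, 0, 0]
    - [0, 0, 0]
    - [0, 0, 0]
    - [0, 0, 0]
    - [0, 0, 0]
    - [0, 0, 0]
    - [0, 0, 0]
    - [0, 0, 0]

```text
time: 73.32
position: [0.4615, -0.125, 0.0659]
tool_rot: [-0.001, 0.706, 0.708, -0.0]
contact_force: [0.3, -0.3, 0.4]
gripper_width: 0.005
```

```bash
python3 st.py;python3 snap.py wrist w37;python3 - <<'E'
from h import *; import pickle
c=pickle.load(open("w37.pkl","rb"))
a=c["frame"][:,:,::-1]
cv2.imwrite("pics/w37a.png",cv2.resize(a[100:280,230:430],None,fx=3.3,fy=3.3,interpolation=2))
E
```

```text
t 73.33 pos [ 0.4615 -0.125   0.0659] psi 90.16 zax [-2.1e-03  8.0e-04 -1.0e+00] F [ 0.29 -0.32  0.36] T [-0.055 -0.058  0.023] w 0.005 j [ 0.429  0.261 -0.34   2.118  0.122  0.783  0.016]
73.375 [ 0.46183795 -0.12522411  0.06646803] [-0.12270295 -0.81382871  0.87886662]
```

View pics/w37a.png

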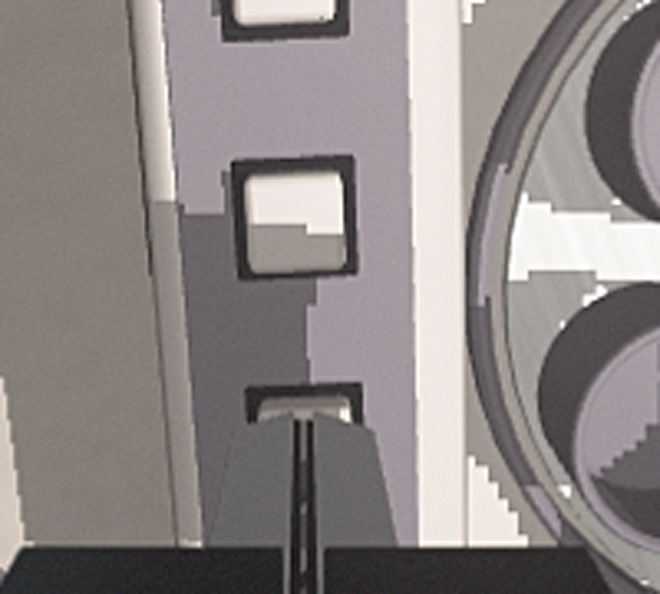

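Over the rightmost square key (wake and middle keys up, ahead). Press.

Call:
jog_arm:
  jaw: [0, 0, 0, 0, 0, 0]
  offset:
    - [0, 0, 0.08]
    - [0, 0, 0.08]
    - [0, 0, 0.06]
    - [0, 0, 0.03]
    - [0, 0, 0]
    - [0, 0, 0]
  rotation:
    - [0, 0, 0]
    - [0, 0, 0]
    - [0, 0, 0]
    - [0, 0, 0]
    - [0, 0, 0]
    - [0, 0, 0]

```text
time: 74.12
position: [0.4625, -0.1259, 0.0572]
tool_rot: [0.0, 0.707, 0.708, 0.0]
contact_force: [0.2, 0.2, 4.1]
gripper_width: 0.004
```

Call:
jog_arm:
  jaw: [0, 0, 0]
  offset:
    - [0, 0, 0.03]
    - [0, 0, 0]
    - [0, 0, 0]
  rotation:
    - [0, 0, 0]
    - [0, 0, 0]
    - [0, 0, 0]

```text
time: 74.5
position: [0.4625, -0.1259, 0.056]
tool_rot: [0.0, 0.707, 0.708, 0.0]
contact_force: [0.1, 1.6, 5.2]
gripper_width: 0.005
```

Call:
jog_arm:
  jaw: [0, 0, 0]
  offset:
    - [0, 0, 0.03]
    - [0, 0, 0]
    - [0, 0, 0]
  rotation:
    - [0, 0, 0]
    - [0, 0, 0]
    - [0, 0, 0]

```text
time: 74.88
position: [0.4626, -0.1259, 0.0554]
tool_rot: [0.0, 0.707, 0.708, 0.0]
contact_force: [-4.4, 2.7, 19.2]
gripper_width: 0.005
```

Call:
jog_arm:
  jaw: [0, 0, 0, 0, 0, 0, 0, 0, 0]
  offset:
    - [0, 0, -0.4]
    - [0, 0, -0.5]
    - [-0.55, 0.03, 0]
    - [-0.55, 0.02, 0]
    - [0, 0, 0]
    - [0, 0, 0.3]
    - [0, 0, 0.3]
    - [0, 0, 0]
    - [0, 0, 0]
  rotation:
    - [0, 0, 0]
    - [0, 0, 0]
    - [0, 0, 0]
    - [0, 0, 0]
    - [0, 0, 0]
    - [0, 0, 0]
    - [0, 0, 0]
    - [0, 0, 0]
    - [0, 0, 0]

```text
time: 76.0
position: [0.4644, -0.1695, 0.0666]
tool_rot: [-0.0, 0.706, 0.708, -0.0]
contact_force: [1.1, 0.0, 0.6]
gripper_width: 0.008
```

```bash
python3 st.py;python3 snap.py wrist w38;python3 - <<'E'
from h import *; import pickle
c=pickle.load(open("w38.pkl","rb"))
a=c["frame"][:,:,::-1]
cv2.imwrite("pics/w38a.png",cv2.resize(a[50:280,200:460],None,fx=2.5,fy=2.5,interpolation=2))
E
```

```text
t 76.0 pos [ 0.4644 -0.1695  0.0666] psi 90.11 zax [-4.e-04  3.e-04 -1.e+00] F [1.14 0.04 0.62] T [-0.023 -0.059 -0.038] w 0.008 j [ 0.49   0.281 -0.312  2.086  0.12   0.791  0.108]
76.05 [ 0.46456012 -0.16970254  0.0667991 ] [-0.54789764 -0.09567404 -0.53163353]
```

View pics/w38a.png

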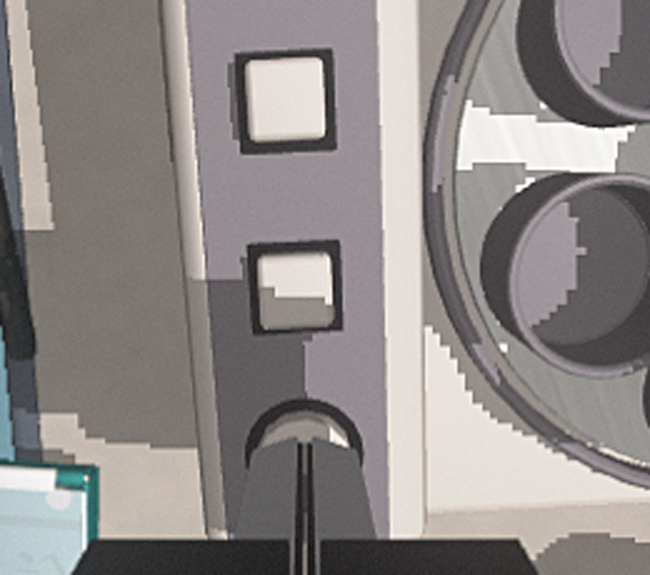

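Call:
jog_arm:
  jaw: [0, 0, 0, 0, 0, 0, 0]
  offset:
    - [0, 0, 0.08]
    - [0, 0, 0.08]
    - [0, 0, 0.08]
    - [0, 0, 0.03]
    - [0, 0, 0.02]
    - [0, 0, 0]
    - [0, 0, 0]
  rotation:
    - [0, 0, 0]
    - [0, 0, 0]
    - [0, 0, 0]
    - [0, 0, 0]
    - [0, 0, 0]
    - [0, 0, 0]
    - [0, 0, 0]

```text
time: 76.92
position: [0.4646, -0.1699, 0.0556]
tool_rot: [0.0, 0.707, 0.708, 0.0]
contact_force: [-2.9, 1.4, 11.7]
gripper_width: 0.007
```

Bottomed out. Retreat upward and check the whole scene.

Call:
jog_arm:
  jaw: [0, 0, 0, 0, 0, 0, 0, 0, 0, 0, 0, 0]
  offset:
    - [0, 0, -0.5]
    - [0, 0, -0.8]
    - [0, 0, -1]
    - [0, 0, -1]
    - [0, 0, -1]
    - [0, 0, -1]
    - [-1, 0, 0]
    - [-1, 0, 0]
    - [-1, 0, 0]
    - [-1, 0, 0]
    - [0, 0, 0]
    - [0, 0, 0]
  rotation:
    - [0, 0, 0]
    - [0, 0, 0]
    - [0, 0, 0]
    - [0, 0, 0]
    - [0, 0, 0]
    - [0, 0, 0]
    - [0, 0, 0]
    - [0, 0, 0]
    - [0, 0, 0]
    - [0, 0, 0]
    - [0, 0, 0]
    - [0, 0, 0]

```text
time: 78.42
position: [0.4647, -0.3291, 0.2668]
tool_rot: [-0.0, 0.706, 0.708, 0.0]
contact_force: [-0.1, 0.7, 0.9]
gripper_width: 0.005
```

```bash
python3 st.py;python3 snap.py wrist w39;python3 snap.py top t39; python3 rotor.py w39 | head -1; python3 - <<'E'
from h import *; import pickle
for n in ("w39","t39"):
  c=pickle.load(open(n+".pkl","rb")); P=cloud(c); Z=P[...,2]
  for t,(x,y,z,r) in dict(knob=(.59,-.0975,.122,.012),va=(.5964,-.0377,.134,.022),vb=(.5839,-.1571,.136,.022),key=(.511,-.315,.207,.02),wake=(.4577,-.0385,.095,.008),short=(.46,-.082,.095,.008),long=(.4625,-.126,.095,.008),start=(.4645,-.17,.095,.01)).items():
    m=(np.abs(Z-z)<.006)&(np.hypot(P[...,0]-x,P[...,1]-y)<r)
    print(n,t,m.sum(),P[m].mean(0).round(4) if m.sum() else None)
E
```

```text
t 78.42 pos [ 0.4647 -0.3291  0.2668] psi 90.1 zax [-4.e-04  7.e-04 -1.e+00] F [-0.12  0.68  0.9 ] T [-0.005 -0.082  0.034] w 0.005 j [ 0.674  0.191 -0.199  1.715  0.039  1.241  0.468]
78.475 [ 0.46479811 -0.32882894  0.26696235] [-0.19757612 -0.72751037 -0.04669463]
78.525 [ 0.46486552 -0.32875444  0.26711705] [ 0.44765862 -1.12541802  0.15145535]
[ 0.5899 -0.0977] 24.19 0.0005473864114086915 658
w39 knob 0 None
w39 va 0 None
w39 vb 1300 [ 0.5831 -0.1597  0.1358]
w39 key 781 [ 0.5102 -0.3151  0.2064]
w39 wake 0 None
w39 short 0 None
w39 long 46 [ 0.4627 -0.1311  0.0949]
w39 start 261 [ 0.4645 -0.1699  0.0951]
t39 knob 56 [ 0.5915 -0.0973  0.1219]
t39 va 247 [ 0.5968 -0.0379  0.1348]
t39 vb 250 [ 0.5851 -0.1576  0.1366]
t39 key 142 [ 0.5115 -0.3141  0.2069]
t39 wake 41 [ 0.4579 -0.0386  0.0956]
t39 short 41 [ 0.4604 -0.0816  0.0959]
t39 long 41 [ 0.4625 -0.1262  0.096 ]
t39 start 63 [ 0.4647 -0.17    0.0959]
```

View pics/w39.png

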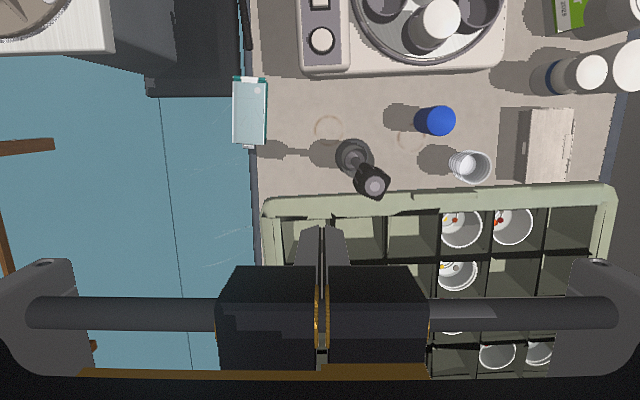

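View pics/t39.png

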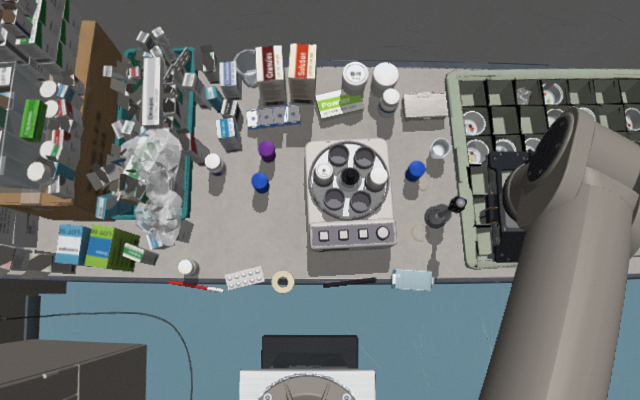

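```bash
python3 -c "
from station import close_job; print(close_job())"
```

```text
the job is handed in; nothing more can be done
None
```

The job is handed in at 78.5 s. The nut is tightened, the key is back in its stand and the hub is capped. Two white vials were on the bench; they stand in opposite cups (1 and 4), and I pressed wake, long and start in that order.

**Last checks.** The final overhead pictures show:
- The cap's knob top is at 122 mm, as seated at the start.
- The vial tops are at 134 and 136 mm, both upright.
- The key stands in its stand with its top at 207 mm.
- All four console keys have sprung back.
- The look-alikes and the teal bottle appear to be where they were.

Each of the three keys bottomed out at 12 to 19 N. The middle key was not touched.

**Not as planned:**
- **Nut:** on the first turn the socket slipped past the nut at the stop and backed it off, so I went in again. The torque rose to about 0.4–0.46 N m at the same angle both times. A picture afterwards showed the nut at the angle that fits the stop, but I could not read the joint directly.
- **Finger tips:** the visible tips sit about 30 mm behind the reported TCP. My first close on the dust cap therefore missed, harmlessly, and I worked with that offset from then on.

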